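Gear the focus drive and mask the light box

TASK

Get the copy stand ready for the next exposure. Put the focus drive in gear: ease the round gear knob down until its gear leans on the spindle's teeth, rock the T-handle to and fro until the teeth drop into mesh, push the knob fully home without ever forcing it, and then turn the T-handle until the pointer stands exactly at the rider on the scale. Also lay every loose masking plate flat on the light box in staggered courses that carry on from the clamped course towards the near side, each course close up to the one before with its plates side by side: two plates in the next course, each centred on a joint between clamped plates, and the remaining plates in the course after that, in line with the clamped plates; leave the other things on the bench where they are.

Things in the scene. Friction and masses are not known exactly. Their poses are not given: they have to be found in the camera images.
- light_box: steel light box fixed to the bench, 280 mm (x) by 350 mm (y) by 60 mm high, flat glass top. Origin: centre of its underside; +x is its far side (away from the robot). Three ribless plates (50 by 80 by 8 mm) are clamped on it in a row along y, 3 mm apart; a clamp bar over their far edge reaches 18 mm above the glass
- course1 (a point): point on the glass under the centre of the middle clamped plate; x to the far side, y along the course. Clamped plates centred at y = -83, 0, +83 mm (joints at +-41.5). New courses follow towards -x with 2.5 mm gaps: next course at x = -52.5, y = -41.5 and +41.5 mm (plate centres); course after it at x = -105, y = -83, 0 or +83 mm. The flat top goes on 90 mm beyond that course
- drive: focus drive, grey box fixed to the bench, 180 mm (x) by 140 mm (y) by 50 mm high. Origin: centre of its underside. On top: the spindle (upright axis at x = -36, y = -12 mm) with steel gear and T-handle, and the gear knob (upright axis at x = +36, y = -12 mm) with a sliding brass gear below it; a scale with pointer and rider along its +y side
- handle (a point): centre of the T-handle's bar, on the spindle's axis, 112 mm above the bench. The black bar is 80 mm long along this point's y, 14 mm wide along its x, from 99 to 121 mm above the bench; below it a 12 mm shaft down to 69 mm. The point's axes turn with the spindle, z up. Grip the bar across x and turn about z
- spindle (a joint): turn of the spindle (rad), positive anticlockwise from above, freely turning; it stays where left. Friction 0.05 N m, geared about 0.2. Gear of 8 teeth, one each 0.785 rad, 55 to 69 mm above the bench. At the start the teeth of both gears stand tip over tip; a gap about 0.16 rad wide comes round within 0.6 rad either way: turn under 0.5 rad/s
- gear_knob: round black gear-change knob, 38 mm across, its top 141 mm above this origin. Origin: on the knob's upright axis, at bench level when the knob is up (as at the start), -20 mm when fully home. Press it with shut fingers: sliding takes 6 to 10 N, and it stays where left. With the teeth not in mesh it stops hard at about -16 mm (home is only 4 mm lower); never press with more than 40 N
- gear_face (a point): centre of the underside of the sliding brass gear (8 teeth, 14 mm thick), on the knob's axis; the gear hangs below the knob on a spring that gives 8 mm. Height above the bench: 77 mm with the knob up, 69 mm resting on the tips of the spindle's teeth, about 61 mm once meshed with the knob at -16 mm, 57 mm fully home
- pointer_tip (a point): tip of the dark pointer at the scale, 55 mm above the bench; it slides along the drive's x. Once the gears mesh (after up to 0.2 rad of backlash) it moves 25 mm towards the drive's +x per rad of positive (anticlockwise) turn of the spindle, and back with negative turns; it cannot be pushed by hand
- rider_mark (a point): mark of the bright rider on the other side of the scale, on the pointer tip's line, 18 to 34 mm towards the drive's +x from where the pointer starts. It is set already and cannot be moved by hand
- plate1: loose aluminium masking plate, 50 mm (x) by 80 mm (y, its length) by 8 mm thick, with a dark upright rib in the middle of its top to hold it by: rib 14 mm (x) by 40 mm (y), from 8 to 38 mm above the underside; 0.11 to 0.2 kg. Origin: centre of the underside, z up. From 3 to 5 such plates are there at a start; all are alike
- plate2: loose aluminium masking plate, 50 mm (x) by 80 mm (y, its length) by 8 mm thick, with a dark upright rib in the middle of its top to hold it by: rib 14 mm (x) by 40 mm (y), from 8 to 38 mm above the underside; 0.11 to 0.2 kg. Origin: centre of the underside, z up. From 3 to 5 such plates are there at a start; all are alike
- plate3: loose aluminium masking plate, 50 mm (x) by 80 mm (y, its length) by 8 mm thick, with a dark upright rib in the middle of its top to hold it by: rib 14 mm (x) by 40 mm (y), from 8 to 38 mm above the underside; 0.11 to 0.2 kg. Origin: centre of the underside, z up. From 3 to 5 such plates are there at a start; all are alike
- plate4: loose aluminium masking plate, 50 mm (x) by 80 mm (y, its length) by 8 mm thick, with a dark upright rib in the middle of its top to hold it by: rib 14 mm (x) by 40 mm (y), from 8 to 38 mm above the underside; 0.11 to 0.2 kg. Origin: centre of the underside, z up. From 3 to 5 such plates are there at a start; all are alike
- plate5: loose aluminium masking plate, 50 mm (x) by 80 mm (y, its length) by 8 mm thick, with a dark upright rib in the middle of its top to hold it by: rib 14 mm (x) by 40 mm (y), from 8 to 38 mm above the underside; 0.11 to 0.2 kg. Origin: centre of the underside, z up. From 3 to 5 such plates are there at a start; all are alike
- tape_roll: roll of white tape lying flat, 60 mm across, 24 mm high; a bystander, to be left alone. Origin: centre of its underside
- wash_bottle: white bottle, 60 mm across, 160 mm high; a bystander, to be left alone. Origin: centre of its underside
- lens_cap: black lens cap, 52 mm across, 10 mm thick; a bystander, to be left alone. Origin: centre of its underside
- filter_tin: steel tin, 60 mm across, 50 mm high; a bystander, to be left alone. Origin: centre of its underside
- torch: black hand torch lying, 130 mm long, 36 mm thick; a bystander, to be left alone. Origin: centre of its underside
- brush: brush lying flat on the bench, about 200 mm long; a bystander, to be left alone. Origin: centre of its underside
Things that resemble listed ones, but are neither listed nor needed, are in the scene too. Leave any blue look-alike of the plate4 alone.

How it is judged:
By the outcome, as a careful person would: the job done as asked, in the order asked, and still so for the second after the job is handed in, with the robot touching nothing.
Of plate1, plate2, plate3, plate4, plate5 only 3 to 5 are there at a start; the rules pass over those that are not, and their reading is None.
At some moment in a run one of plate1, plate2, plate3, plate4, plate5 may be knocked a few centimetres aside while the robot is not near it.
It also fails if it takes over 210 s, if anything falls off the work surface, if the arm or the gripper's body presses on something with over 40 N, if the wrist force passes 120 N, or if a joint passes its speed limit or range.

ROBOT

A 6-joint arm with a two-finger parallel gripper is mounted at the origin on the work surface. World frame = base frame: x ahead of the robot, y to its left, z up, the work surface at z = 0. Lengths are in m, angles in rad, forces in N, time in s.
With the tool pointing down it reaches from about 0.325 to 0.9 m from the base axis. Payload 6.1 kg.
Tool frame: the origin (TCP) lies between the finger pads; the fingertips stand ctrl.tip_extent ahead of it and the grasp point (between the pads) lies 3 mm ahead of it (ctrl.tip_extent is the distance from the TCP to the fingertips, in m); y points along the fingers, x is the direction in which the jaws open and shut, and the axes are right-handed (so a half turn about y gives the same grasp; the last joint's range is limited). The gripper opens to 87 mm and grips with 3 to 60 N. Pads are 19 mm wide; open, the fingers measure 117 mm over their backs; the gripper's body (75 mm by 190 mm) begins 51 mm behind the grasp point.
Start: joints at [-1.228, 0.22, 1.526, -0, 1.395, -0.126], TCP at [0.282, -0.558, 0.245] pointing down, gripper open.
Joint ranges: [-2.98, 2.98], [-0.91, 2.08], [0.09, 2.57], [-1.24, 4.39], [0.2, 2.65], [-2.68, 2.68]. Speed limits (rad/s): [2.57, 2.57, 3.01, 3.14, 3.14, 3.14].

INTERFACE

Orientations are given as a rotation vector (axis times angle).
In Python, from workcell import ctrl, viewer gives the robot as it stands.
- The arm moves only by the tool send_rows, never from a script. Its argument "steps" is a list of rows, each a list of 5 numbers: the gripper command: -1 is fully open, 1 is shut, values between are in proportion, then the shift along the tool's x, y, z in mm, then the turn about the tool's y in rad. A call has 1 to 12 rows; each row is the pose to reach, as a shift and turn from the pose commanded when the call began, along the tool's axes at that moment; what a row does not reach only later rows make up. A row lasts 1/12 s, in which the tool goes at most 41.7 mm and 7.16 degrees, less where a joint would pass 70% of its speed; a pose out of reach is approached as far as the arm can. A call with a gripper value outside its range is refused whole. The fingers move at their own pace and stop on an object; "newtons" is the grip in N (left out, the last holds). Time passes only in rows, so rows that repeat a pose let the fingers close. It gives the time, the measured TCP pose, the force and the opening at its end, in the units of the state.
- ctrl.observe(): the state, without advancing time (a new reading comes with each control period).
- viewer.get_image(name): name is "scene" or "top" or "wrist"; returns a dict with "pixels" (384x512x3 uint8, red, green, blue), "mtx" (3x3 intrinsics, pixels), "position" and "orientation" of the camera in the world; the wrist camera has in their place "mount" (4x4, takes a point from camera to tool coordinates, whose origin is the TCP and whose axes are the tool frame's). Camera axes: x right, y down, z forward; pixel columns grow to the right and rows downward; lengths in m; the calibration is good to about 2 mm. A picture is of the moment at which its call begins: read the wrist's pose just before it. There is no depth.
- ctrl.finish_job(): hands the job in, once; it reports no verdict.
The state is a dict: "time_s": time; "joints": joint angles; "joint_velocities": joint speeds; "tau": joint torques, N m; "position": TCP position; "tool_rot": TCP orientation; "contact_force": force on the tool from outside, world axes, zero at the start; "wrist_torque": the same for the moment, N m; "grip_width": opening from 0.0 (shut) to 1.0 (fully open).
Only numpy, scipy, OpenCV 4.12 (cv2) and the standard library are available. Lean on these libraries where they do the work, as an engineer would, in place of code of your own. Each camera call takes 0.05 s, during which the arm holds its last target.

## Working session

There is one attempt and no reset: what is moved stays moved. The work goes in short steps, Python scripts to look and compute and a tool call to move; the robot and the scene stay as the last step left them, time stands still between calls to the robot, and variables do not carry over. Pictures are saved under pics/ and viewed, and the job is handed in when it is done.

Besides the shell and the picture viewer there is one more tool, called after "Call:" by a JSON object that holds its "op" and its "data", one argument or row to a line. send_rows: Moves the arm, as the interface text tells. Its arguments: {"type":"object","properties":{"steps":{"type":"array","items":{"type":"array","items":{"type":"number"}}},"newtons":{"type":"number"}},"required":["steps"]}

```bash
ls; mkdir -p pics; python3 - <<'E'
from workcell import ctrl, viewer
import cv2,pickle
s=ctrl.observe();print(s, ctrl.tip_extent)
d={}
for n in("scene","top","wrist"):
    i=viewer.get_image(n);d[n]=i
    cv2.imwrite(f"pics/a_{n}.png",i["pixels"][:,:,::-1])
    print(n,{k:v for k,v in i.items() if k!="pixels"})
pickle.dump(d,open("a.pkl","wb"))
E
```

```text
pics
{'time_s': 0.0, 'joints': array([-1.22809358e+00,  2.21242215e-01,  1.52763073e+00, -1.53795412e-05,
        1.39472701e+00, -1.26082406e-01]), 'joint_velocities': array([-0.00101882,  0.00038593, -0.00065139, -0.00090457,  0.00054355,
        0.0010695 ]), 'tau': array([-7.26127437e-04, -4.94610572e+01, -3.87379217e+01,  6.98664109e-02,
        5.72613941e-02, -1.78936975e-04]), 'position': array([ 0.28217611, -0.5570045 ,  0.24341689]), 'tool_rot': array([-1.39395498,  0.85848356, -0.85590648]), 'contact_force': array([ 0.04406758, -0.03836949,  0.51737058]), 'wrist_torque': array([ 0.01077326, -0.01017126, -0.01341744]), 'grip_width': 0.9998611592539418} 0.022
scene {'mtx': array([[466.76113596,   0.        , 251.97943782],
       [  0.        , 466.76113596, 189.24916371],
       [  0.        ,   0.        ,   1.        ]]), 'position': array([1.34993227, 0.11653077, 1.11033605]), 'orientation': array([-1.7453413 , -1.92241695,  0.66519515])}
top {'mtx': array([[473.31222772,   0.        , 258.12471755],
       [  0.        , 473.31222772, 186.51513779],
       [  0.        ,   0.        ,   1.        ]]), 'position': array([0.20845291, 0.04506405, 1.61850116]), 'orientation': array([-2.16002886,  2.05899019, -0.20687977])}
wrist {'mtx': array([[285.42695637,   0.        , 254.86983416],
       [  0.        , 285.42695637, 195.11711835],
       [  0.        ,   0.        ,   1.        ]]), 'mount': array([[ 9.99999838e-01,  1.62960571e-04,  5.45427267e-04,
        -5.53941307e-05],
       [-4.73882263e-04, -2.92576022e-01,  9.56242148e-01,
        -1.39324747e-01],
       [ 3.15408706e-04, -9.56242252e-01, -2.92575898e-01,
         8.10984089e-02],
       [ 0.00000000e+00,  0.00000000e+00,  0.00000000e+00,
         1.00000000e+00]])}
```

View images.

View pics/a_scene.png

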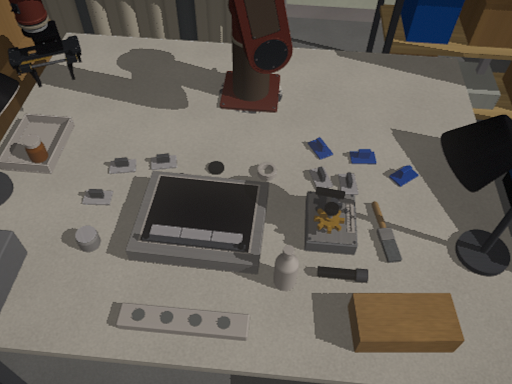

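View pics/a_top.png

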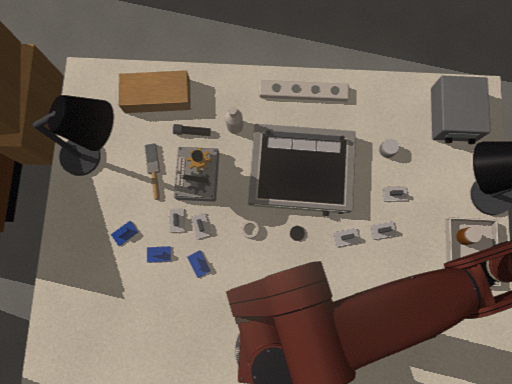

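View pics/a_wrist.png

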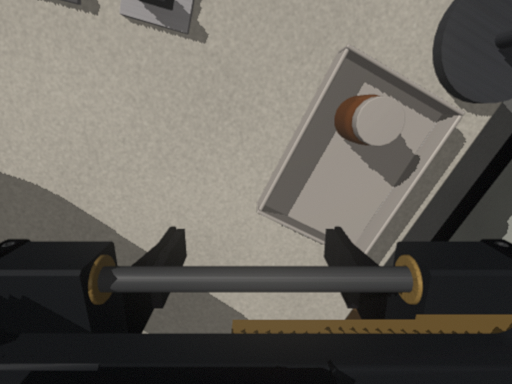

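```bash
cat > h.py <<'E'
import numpy as np,cv2,pickle
from scipy.spatial.transform import Rotation as R
from workcell import ctrl, viewer
def camT(im,s=None):
    T=np.eye(4)
    if "mount" in im:
        W=np.eye(4);W[:3,:3]=R.from_rotvec(s["tool_rot"]).as_matrix();W[:3,3]=s["position"]
        return W@im["mount"]
    T[:3,:3]=R.from_rotvec(im["orientation"]).as_matrix();T[:3,3]=im["position"];return T
def ray(im,u,v,z,s=None):
    T=camT(im,s);d=T[:3,:3]@(np.linalg.inv(im["mtx"])@np.array([u,v,1.]))
    return T[:3,3]+d*(z-T[2,3])/d[2]
def proj(im,p,s=None):
    T=camT(im,s);c=np.linalg.inv(T)@np.r_[p,1];q=im["mtx"]@c[:3];return q[:2]/q[2]
def two(im1,uv1,im2,uv2,s=None):
    A=[];b=[]
    for im,(u,v) in((im1,uv1),(im2,uv2)):
        T=camT(im,s);d=T[:3,:3]@(np.linalg.inv(im["mtx"])@np.array([u,v,1.]));d/=np.linalg.norm(d)
        P=np.eye(3)-np.outer(d,d);A.append(P);b.append(P@T[:3,3])
    x,*_=np.linalg.lstsq(np.vstack(A),np.hstack(b),rcond=None);return x
def crop(im,x0,y0,x1,y1,k,name):
    c=im["pixels"][y0:y1,x0:x1,::-1]
    cv2.imwrite("pics/"+name,cv2.resize(c,None,fx=k,fy=k,interpolation=cv2.INTER_CUBIC))
E
python3 - <<'E'
from h import *
d=pickle.load(open("a.pkl","rb"))
crop(d["top"],110,100,300,290,4,"b1.png")
crop(d["top"],240,110,430,260,4,"b2.png")
crop(d["scene"],290,120,440,270,4,"b3.png")
E
```

```text
(no output)
```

View pics/b1.png

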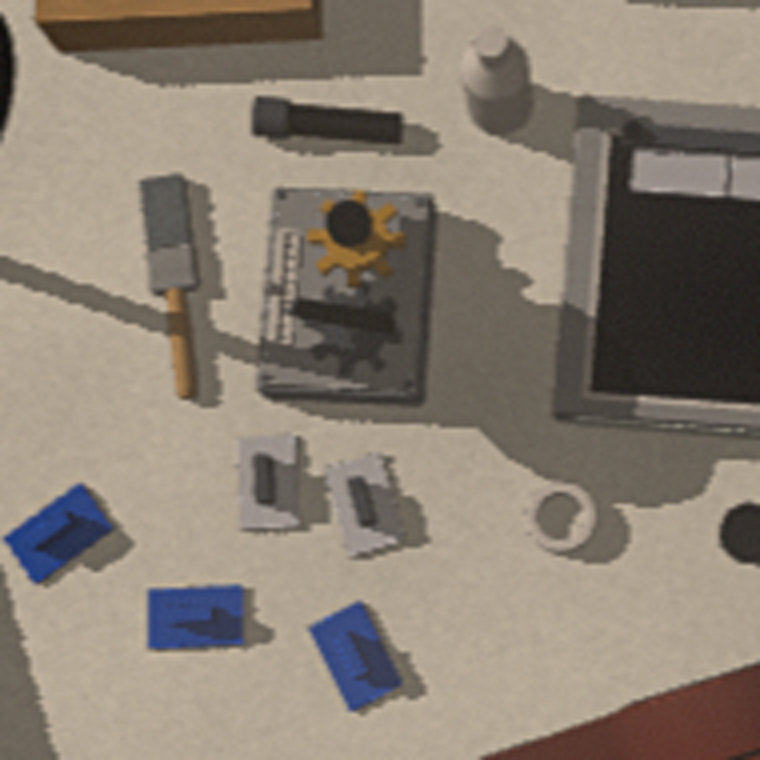

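View pics/b2.png

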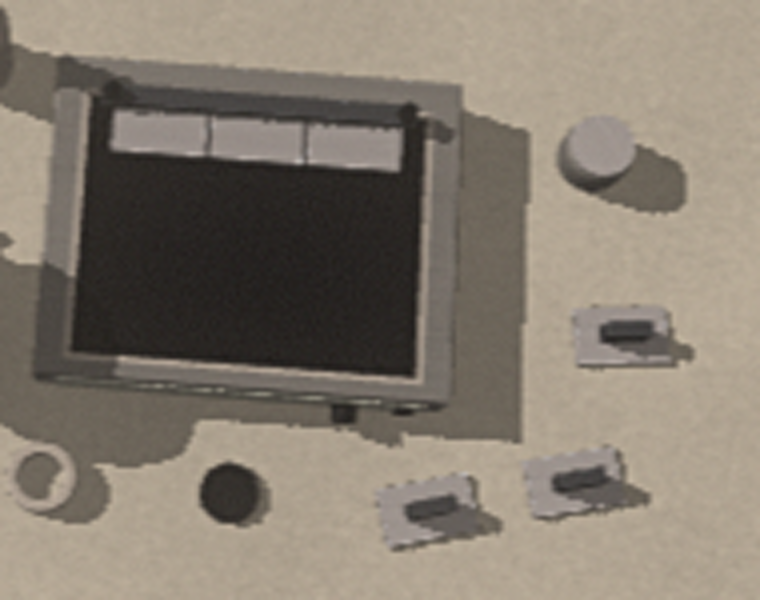

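View pics/b3.png

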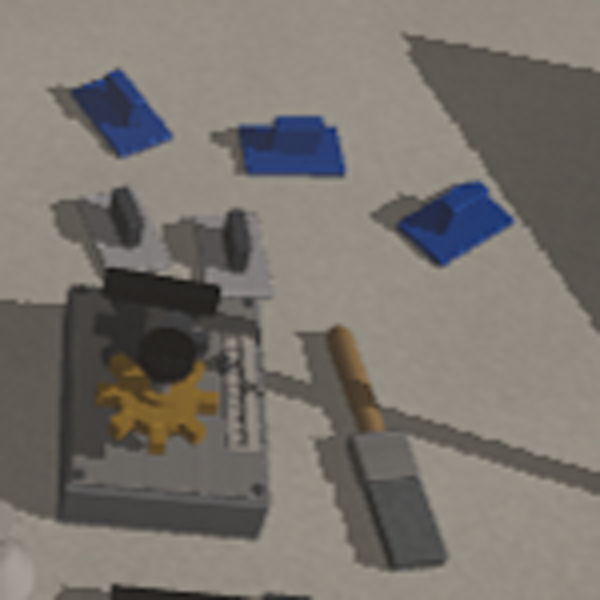

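```bash
python3 - <<'E'
from h import *
np.set_printoptions(precision=4,suppress=True)
d=pickle.load(open("a.pkl","rb"));t=d["top"];s=d["scene"]
cv=lambda x,y:(110+x/4,100+y/4)
print("knob2",two(t,cv(350,222),s,(290+167/4,120+354/4)), ray(t,*cv(350,222),.141), ray(s,290+167/4,120+354/4,.141))
for c in [(275,190),(433,195),(262,390),(418,397)]: print("drv",ray(t,*cv(*c),.05))
for c in [(70,290),(265,295),(262,508),(65,490)]: print("drvS",ray(s,290+c[0]/4,120+c[1]/4,.05))
# handle ends
for c in [(293,307),(395,322)]: print("hT",ray(t,*cv(*c),.121))
for c in [(110,270),(217,290),(104,297),(215,312)]: print("hS",ray(s,290+c[0]/4,120+c[1]/4,.121))
w=lambda x,y:(240+x/4,110+y/4)
for c in [(55,60),(462,85),(450,405),(37,375)]: print("box",ray(t,*w(*c),.06))
for c in [(112,110),(403,130),(401,172),(110,151),(209,117),(207,157),(306,127),(303,165)]: print("cl",ray(t,*w(*c),.068))
E
```

```text
knob2 [0.6087 0.2684 0.1339] [0.6068 0.2661 0.141 ] [0.614  0.2686 0.141 ]
drv [0.6567 0.3464 0.05  ]
drv [0.6587 0.2101 0.05  ]
drv [0.4816 0.3429 0.05  ]
drv [0.4819 0.2112 0.05  ]
drvS [0.4939 0.2134 0.05  ]
drvS [0.484  0.3546 0.05  ]
drvS [0.6666 0.344  0.05  ]
drvS [0.6656 0.213  0.05  ]
hT [0.5387 0.31   0.121 ]
hT [0.5302 0.2264 0.121 ]
hS [0.5309 0.2339 0.121 ]
hS [0.541  0.3064 0.121 ]
hS [0.5549 0.2299 0.121 ]
hS [0.5602 0.3044 0.121 ]
box [0.7467 0.092  0.06  ]
box [ 0.7406 -0.2591  0.06  ]
box [ 0.4616 -0.251   0.06  ]
box [0.4705 0.0932 0.06  ]
cl [0.7014 0.0409 0.068 ]
cl [ 0.6953 -0.2076  0.068 ]
cl [ 0.6581 -0.2064  0.068 ]
cl [0.665 0.041 0.068]
cl [ 0.6991 -0.0421  0.068 ]
cl [ 0.6635 -0.0416  0.068 ]
cl [ 0.6941 -0.125   0.068 ]
cl [ 0.6603 -0.1232  0.068 ]
```

```bash
cat >> h.py <<'E'
def plan(pos,yaw=None,off=(0,0,0)):
    """yaw: desired world angle of tool x axis (mod pi, nearest)"""
    s=ctrl.observe();M=R.from_rotvec(s["tool_rot"]).as_matrix()
    dl=M.T@(np.array(pos)-s["position"])*1000
    y0=np.arctan2(M[1,0],M[0,0]);out=0
    print("t",round(s["time_s"],2),"pos",s["position"].round(4),"yaw",round(y0,3),"F",s["contact_force"].round(1),"w",round(s["grip_width"],3),"tilt",M[:,1].round(3))
    if yaw is not None:
        a=(yaw-y0+np.pi/2)%np.pi-np.pi/2   # world ccw
        out=-a  # tool y is down
        print("  j6",s["joints"][5].round(3))
    print("  shift",dl.round(1),"turn",round(out,3),"len",np.linalg.norm(dl).round(1))
E
python3 - <<'E'
from h import *
plan((.608,.267,.20),0)
s=ctrl.observe();print(R.from_rotvec(s["tool_rot"]).as_matrix().round(3))
E
```

```text
t 0.15 pos [ 0.2822 -0.5572  0.2437] yaw -1.102 F [ 1.  -0.3 -0.3] w 1.0 tilt [-0.     0.001 -1.   ]
  j6 -0.126
  shift [-588.    44.7  663. ] turn -1.102 len 887.3
[[ 0.452 -0.     0.892]
 [-0.892  0.001  0.452]
 [-0.001 -1.     0.   ]]
```

Call:
{"op": "send_rows", "data": {
  "steps": [
    [1, -294, 0, 331, -0.55],
    [1, -294, 0, 331, -0.55],
    [1, -294, 0, 331, -0.55],
    [1, -294, 0, 331, -0.55],
    [1, -294, 0, 331, -0.55],
    [1, -294, 0, 331, -0.55],
    [1, -294, 0, 331, -0.55],
    [1, -294, 0, 331, -0.55],
    [1, -294, 0, 331, -0.55],
    [1, -294, 0, 331, -0.55],
    [1, -294, 0, 331, -0.55],
    [1, -294, 0, 331, -0.55]
  ],
  "newtons": 20
}}

```text
time_s: 1.15
position: [0.4459, -0.1413, 0.2444]
tool_rot: [-1.526, 0.428, -0.429]
contact_force: [0.1, -0.3, 0.7]
grip_width: 0.173
```

```bash
python3 - <<'E'
from h import *
plan((.608,.207,.25),0)
E
```

```text
t 1.15 pos [ 0.4459 -0.1413  0.2444] yaw -0.547 F [ 0.1 -0.3  0.7] w 0.173 tilt [ 0.001  0.002 -1.   ]
  j6 0.069
  shift [-42.7  -4.8 381.8] turn -0.547 len 384.3
```

Call:
{"op": "send_rows", "data": {
  "steps": [
    [1, -43, -5, 382, -0.55],
    [1, -43, -5, 382, -0.55],
    [1, -43, -5, 382, -0.55],
    [1, -43, -5, 382, -0.55],
    [1, -43, -5, 382, -0.55],
    [1, -43, -5, 382, -0.55],
    [1, -43, -5, 382, -0.55],
    [1, -43, -5, 382, -0.55],
    [1, -43, -5, 382, -0.55],
    [1, -43, -5, 382, -0.55],
    [1, -43, -5, 382, -0.55],
    [1, -43, -5, 382, -0.55]
  ]
}}

```text
time_s: 2.15
position: [0.6083, 0.2014, 0.2487]
tool_rot: [-1.572, 0.002, 0.0]
contact_force: [0.5, -0.2, -0.1]
grip_width: 0.006
```

```bash
cat >> h.py <<'E'
def snap(n,tag):
    s=ctrl.observe();i=viewer.get_image(n);cv2.imwrite(f"pics/{tag}.png",i["pixels"][:,:,::-1])
    pickle.dump((s,i),open(tag+".pkl","wb"));return s,i
E
python3 - <<'E'
from h import *
snap("wrist","c1");plan((.608,.267,.19),0)
E
```

```text
t 2.2 pos [0.6082 0.2006 0.2489] yaw -0.003 F [-0.2 -0.1 -0.5] w 0.003 tilt [-0.001 -0.001 -1.   ]
  j6 0.199
  shift [-0.3 58.9 66.4] turn -0.003 len 88.8
```

View pics/c1.png

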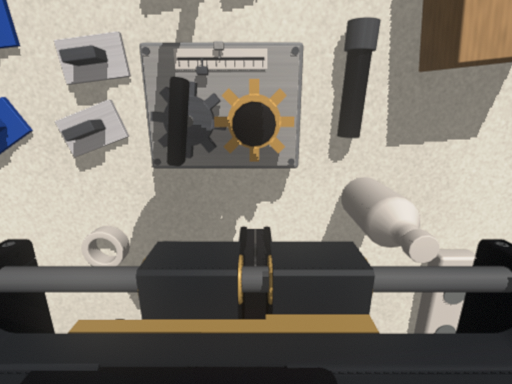

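```bash
python3 - <<'E'
from h import *
np.set_printoptions(precision=4,suppress=True)
s,i=pickle.load(open("c1.pkl","rb"))
crop(i,135,35,310,175,4,"c1z.png")
print("knob",ray(i,254,124,.141,s))
for c in [(140,43),(303,43),(299,167),(152,167)]: print("drv",ray(i,*c,.05,s))
for c in [(179,79),(177,164)]: print("h",ray(i,*c,.121,s))
E
```

```text
knob [0.6079 0.269  0.141 ]
drv [0.4863 0.3479 0.05  ]
drv [0.6598 0.3477 0.05  ]
drv [0.6615 0.2138 0.05  ]
drv [0.4848 0.2139 0.05  ]
h [0.5427 0.306  0.121 ]
h [0.5349 0.2311 0.121 ]
```

View pics/c1z.png

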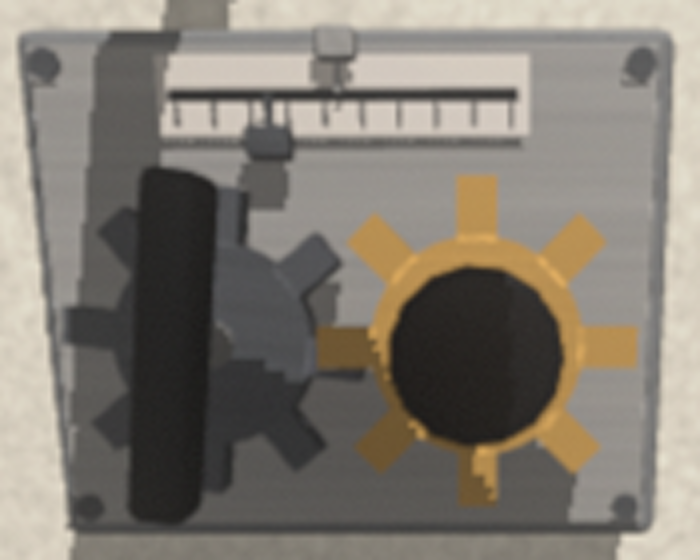

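Call:
{"op": "send_rows", "data": {
  "steps": [
    [1, 0, 30, 40, 0],
    [1, 0, 70, 68, 0],
    [1, 0, 78, 68, 0],
    [1, 0, 78, 68, 0],
    [1, 0, 81, 68, 0],
    [1, 0, 83, 68, 0],
    [1, 0, 85, 68, 0],
    [1, 0, 86, 68, 0],
    [1, 0, 87, 68, 0],
    [1, 0, 88, 68, 0],
    [1, 0, 89, 68, 0],
    [1, 0, 90, 68, 0]
  ]
}}

```text
time_s: 3.2
position: [0.6094, 0.2697, 0.1605]
tool_rot: [-1.571, 0.0, -0.003]
contact_force: [1.0, -1.3, 3.3]
grip_width: 0.009
```

```bash
python3 - <<'E'
from h import *
plan((.608,.269,.145),0)
E
```

```text
t 3.2 pos [0.6094 0.2697 0.1605] yaw -0.002 F [ 1.  -1.3  3.3] w 0.009 tilt [ 0.002 -0.    -1.   ]
  j6 0.301
  shift [-1.4 15.5 -0.7] turn -0.002 len 15.6
```

Call:
{"op": "send_rows", "data": {
  "steps": [
    [1, -1, 1, 0, 0],
    [1, -1, 2, 0, 0],
    [1, -1, 3, 0, 0],
    [1, -1, 4, 0, 0],
    [1, -1, 5, 0, 0],
    [1, -1, 6, 0, 0],
    [1, -1, 7, 0, 0],
    [1, -1, 8, 0, 0],
    [1, -1, 8, 0, 0]
  ]
}}

```text
time_s: 3.95
position: [0.6081, 0.2703, 0.1523]
tool_rot: [-1.57, 0.001, -0.002]
contact_force: [1.6, -1.4, 6.0]
grip_width: -0.001
```

Call:
{"op": "send_rows", "data": {
  "steps": [
    [1, 0, 1, 0, 0],
    [1, 0, 2, 0, 0],
    [1, 0, 3, 0, 0],
    [1, 0, 3, 0, 0]
  ]
}}

```text
time_s: 4.28
position: [0.6081, 0.2703, 0.1494]
tool_rot: [-1.57, 0.001, -0.002]
contact_force: [0.6, -1.4, 6.3]
grip_width: 0.003
```

Call:
{"op": "send_rows", "data": {
  "steps": [
    [1, 0, 0.6, 0, 0],
    [1, 0, 1.2, 0, 0],
    [1, 0, 1.2, 0, 0]
  ]
}}

```text
time_s: 4.53
position: [0.6081, 0.2703, 0.1484]
tool_rot: [-1.57, 0.001, -0.002]
contact_force: [0.1, -1.3, 7.6]
grip_width: 0.004
```

```bash
python3 - <<'E'
from h import *
plan((.5385,.2685,.19),-.104)
E
```

```text
t 4.53 pos [0.6081 0.2703 0.1484] yaw -0.002 F [ 0.1 -1.3  7.6] w 0.004 tilt [ 0.001  0.    -1.   ]
  j6 0.302
  shift [-69.5 -41.7  -1.9] turn 0.102 len 81.1
```

Call:
{"op": "send_rows", "data": {
  "steps": [
    [1, 0, -20, 0, 0],
    [-0.1, 0, -42, -2, 0.05],
    [-0.1, -35, -42, -2, 0.1],
    [-0.1, -69.5, -42, -2, 0.102],
    [-0.1, -69.5, -42, -2, 0.102],
    [-0.1, -69.5, -42, -2, 0.102]
  ]
}}

```text
time_s: 5.03
position: [0.5352, 0.2684, 0.1877]
tool_rot: [-1.57, 0.084, -0.077]
contact_force: [0.7, -0.1, 0.1]
grip_width: 0.3
```

```bash
python3 - <<'E'
from h import *
plan((.5385,.2685,.115),-.104)
s,i=snap("wrist","c2")
E
```

```text
t 5.03 pos [0.5352 0.2684 0.1877] yaw -0.102 F [ 0.7 -0.1  0.1] w 0.3 tilt [-0.004 -0.001 -1.   ]
  j6 0.435
  shift [ 3.6 72.7  0.5] turn 0.002 len 72.8
```

View pics/c2.png

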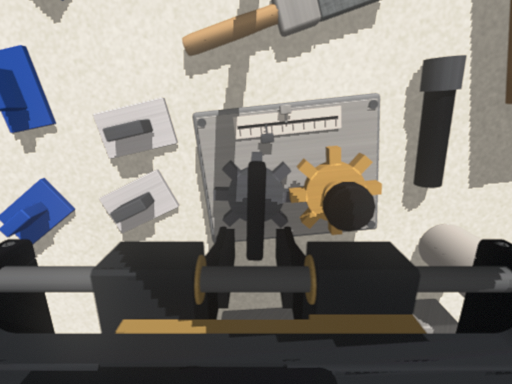

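Call:
{"op": "send_rows", "data": {
  "steps": [
    [-0.1, 2, 35, 0.5, 0],
    [-0.1, 2, 65, 0.5, 0],
    [-0.1, 2, 73, 0.5, 0],
    [-0.1, 2, 73, 0.5, 0],
    [1, 2, 73, 0.5, 0],
    [1, 2, 73, 0.5, 0],
    [1, 2, 73, 0.5, 0],
    [1, 2, 73, 0.5, 0],
    [1, 2, 73, 0.5, 0]
  ],
  "newtons": 15
}}

```text
time_s: 5.83
position: [0.5395, 0.269, 0.1178]
tool_rot: [-1.568, 0.083, -0.08]
contact_force: [-13.0, 1.6, 10.3]
grip_width: 0.261
```

```bash
python3 - <<'E'
from h import *
plan((.5385,.2685,.115),-.104)
print(ctrl.observe()["wrist_torque"])
E
```

```text
t 5.83 pos [0.5395 0.269  0.1178] yaw -0.104 F [-13.    1.6  10.3] w 0.261 tilt [-0.002  0.001 -1.   ]
  j6 0.435
  shift [-0.9  2.8 -0.6] turn -0.0 len 3.0
[ 0.20644127  2.17106654 -0.12208721]
```

```bash
python3 - <<'E'
from h import *
plan((.5385,.2685,.115),-.104)
s,i=snap("wrist","c3");crop(i,160,60,410,260,3,"c3z.png")
s,i=snap("scene","c3s");crop(i,290,150,390,260,6,"c3sz.png")
E
```

```text
t 5.83 pos [0.5395 0.269  0.1178] yaw -0.104 F [-13.    1.6  10.3] w 0.261 tilt [-0.002  0.001 -1.   ]
  j6 0.435
  shift [-0.9  2.8 -0.6] turn -0.0 len 3.0
```

View pics/c3z.png

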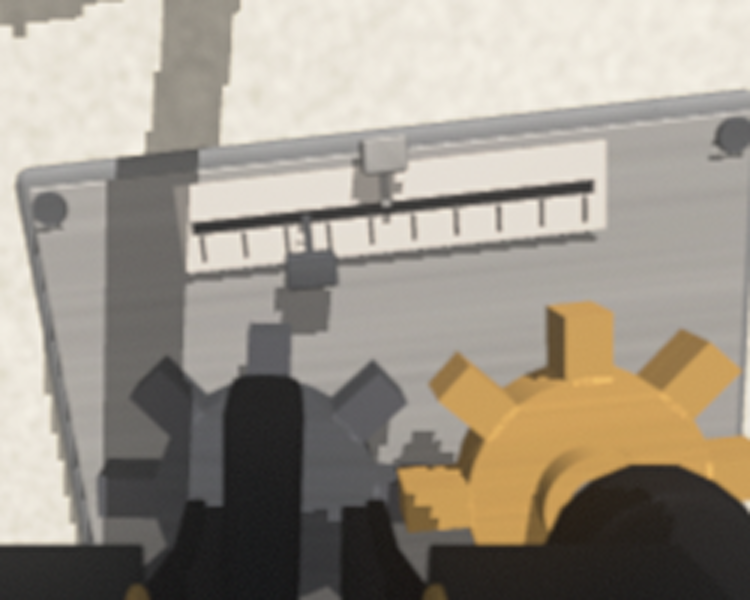

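View pics/c3sz.png

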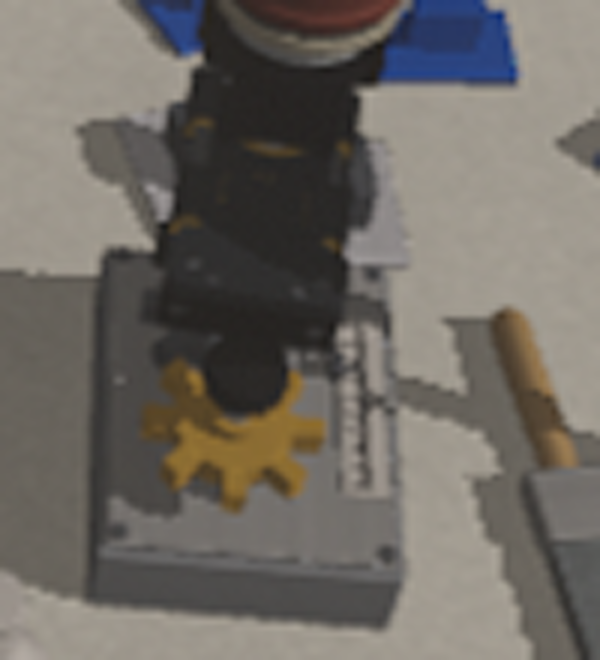

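Call:
{"op": "send_rows", "data": {
  "steps": [
    [0.3, 0, 0, 0, 0],
    [0.3, -2, 0, 0, 0],
    [0.3, -4, 0, 0, 0],
    [0.3, -4, 0, 0, 0],
    [1, -4, 0, 0, 0],
    [1, -4, 0, 0, 0],
    [1, -4, 0, 0, 0],
    [1, -4, 0, 0, 0]
  ]
}}

```text
time_s: 6.6
position: [0.5352, 0.2689, 0.1163]
tool_rot: [-1.569, 0.084, -0.08]
contact_force: [-4.2, -1.1, 0.3]
grip_width: 0.162
```

```bash
python3 - <<'E'
from h import *
plan((.535,.2685,.115),-.104)
print(ctrl.observe()["wrist_torque"])
E
```

```text
t 6.6 pos [0.5352 0.2689 0.1163] yaw -0.104 F [-4.2 -1.1  0.3] w 0.162 tilt [-0.003 -0.    -1.   ]
  j6 0.438
  shift [-0.1  1.3 -0.5] turn -0.0 len 1.4
[-0.06325936  0.70798658 -0.14147228]
```

Call:
{"op": "send_rows", "data": {
  "steps": [
    [1, -0.5, 0, 0, -0.03],
    [1, -0.5, 0, 0, -0.06],
    [1, -0.5, 0, 0, -0.09],
    [1, -0.5, 0, 0, -0.12],
    [1, -0.5, 0, 0, -0.15],
    [1, -0.5, 0, 0, -0.18],
    [1, -0.5, 0, 0, -0.21],
    [1, -0.5, 0, 0, -0.24],
    [1, -0.5, 0, 0, -0.27],
    [1, -0.5, 0, 0, -0.3],
    [1, -0.5, 0, 0, -0.33],
    [1, -0.5, 0, 0, -0.36]
  ]
}}

```text
time_s: 7.6
position: [0.5351, 0.269, 0.1163]
tool_rot: [-1.561, -0.2, 0.203]
contact_force: [-2.5, -0.2, 3.1]
grip_width: 0.159
```

```bash
python3 - <<'E'
from h import *
plan((.535,.2685,.115),-.104)
print(ctrl.observe()["wrist_torque"])
s,i=snap("wrist","c4");crop(i,130,60,430,260,2.6,"c4z.png")
E
```

```text
t 7.6 pos [0.5351 0.269  0.1163] yaw 0.257 F [-2.5 -0.2  3.1] w 0.159 tilt [-0.002 -0.    -1.   ]
  j6 0.077
  shift [-0.2  1.3 -0.4] turn 0.361 len 1.4
[-0.06830295  0.47202092 -0.13987283]
```

View pics/c4z.png

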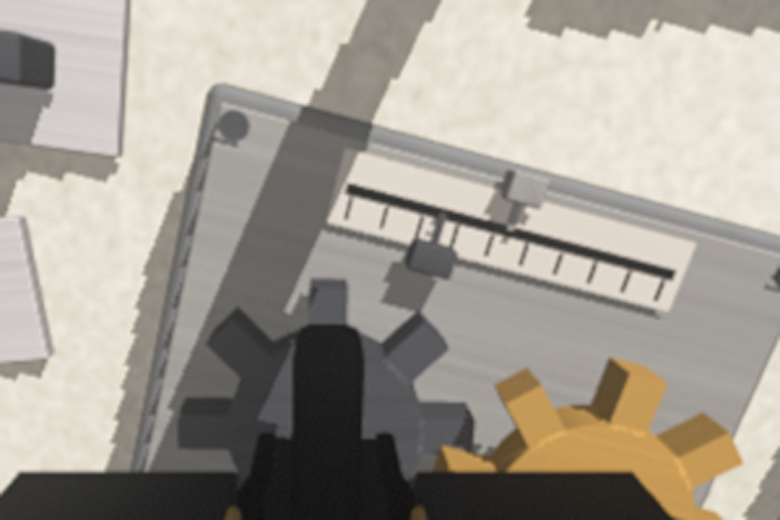

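Call:
{"op": "send_rows", "data": {
  "steps": [
    [1, 0, 0, 0, -0.03],
    [1, 0, 0, 0, -0.06],
    [1, 0, 0, 0, -0.09],
    [1, 0, 0, 0, -0.12],
    [1, 0, 0, 0, -0.15],
    [1, 0, 0, 0, -0.18],
    [1, 0, 0, 0, -0.21],
    [1, 0, 0, 0, -0.24],
    [1, 0, 0, 0, -0.27],
    [1, 0, 0, 0, -0.3],
    [1, 0, 0, 0, -0.3]
  ]
}}

```text
time_s: 8.57
position: [0.535, 0.2689, 0.1163]
tool_rot: [-1.526, -0.434, 0.437]
contact_force: [-6.0, -0.2, 4.3]
grip_width: 0.161
```

```bash
python3 - <<'E'
from h import *
plan((.535,.2685,.115),-.104)
print(ctrl.observe()["wrist_torque"])
s,i=snap("wrist","c5");crop(i,130,60,430,260,2.6,"c5z.png")
s,i=snap("scene","c5s");crop(i,290,150,390,260,6,"c5sz.png")
E
```

```text
t 8.57 pos [0.535  0.2689 0.1163] yaw 0.556 F [-6.  -0.2  4.3] w 0.161 tilt [-0.002 -0.    -1.   ]
  j6 -0.222
  shift [-0.2  1.3 -0.4] turn 0.66 len 1.4
[-0.10646584  0.76333863 -0.13416503]
```

View pics/c5z.png

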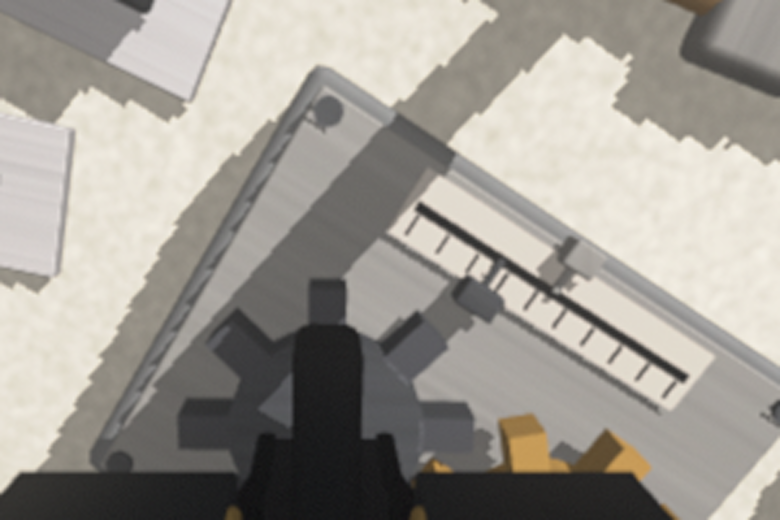

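View pics/c5sz.png

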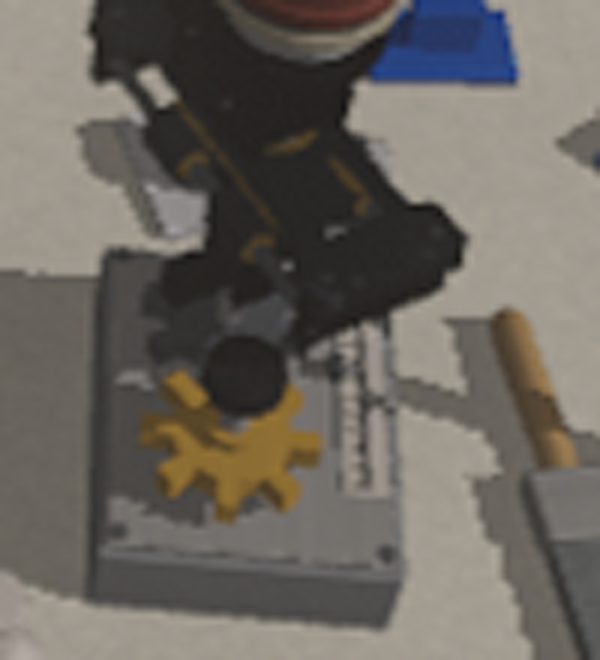

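```bash
python3 - <<'E'
from h import *
np.set_printoptions(precision=4,suppress=True)
for tag,k,ox,oy,pts in [("c1",4,135,35,[(268,95),(335,105)]),("c4",2.6,130,60,[(440,213),(508,238)]),("c5",2.6,130,60,[(500,262),(548,293)])]:
    s,i=pickle.load(open(tag+".pkl","rb"))
    for x,y in pts: print(tag,ray(i,x/k+ox,y/k+oy,.055,s))
E
```

```text
c1 [0.5523 0.3318 0.055 ]
c1 [0.5701 0.3294 0.055 ]
c4 [0.5506 0.333  0.055 ]
c4 [0.5703 0.3313 0.055 ]
c5 [0.5523 0.3323 0.055 ]
c5 [0.5687 0.3323 0.055 ]
```

Call:
{"op": "send_rows", "data": {
  "steps": [
    [0.1, 0, 0, 0, 0],
    [0.1, 0, 0, 0, 0],
    [0.1, 0, 0, 0, 0],
    [0.1, 0, -30, 0, 0],
    [0.5, 0, -60, 0, 0],
    [1, 0, -75, 0, 0],
    [1, 0, -75, 0, 0]
  ]
}}

```text
time_s: 9.25
position: [0.5388, 0.2699, 0.1964]
tool_rot: [-1.526, -0.442, 0.428]
contact_force: [0.3, -0.7, 0.2]
grip_width: 0.295
```

```bash
python3 - <<'E'
from h import *
s,i=snap("wrist","c6");crop(i,80,30,460,270,2.1,"c6z.png")
plan((.608,.2695,.153),0)
E
```

```text
t 9.3 pos [0.5376 0.2695 0.1939] yaw 0.556 F [ 0.9  0.9 -0.8] w 0.258 tilt [ 0.005  0.002 -1.   ]
  j6 -0.222
  shift [ 59.6  41.2 -37.1] turn 0.556 len 81.4
```

View pics/c6z.png

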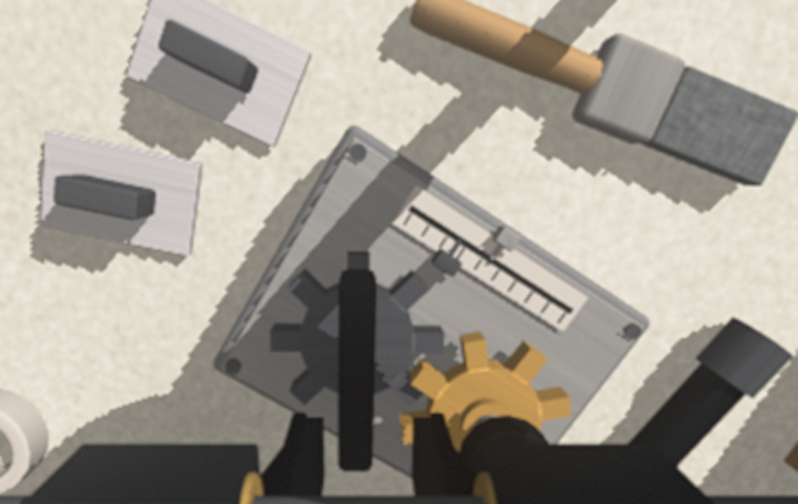

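Call:
{"op": "send_rows", "data": {
  "steps": [
    [1, 30, 5, -19, 0.12],
    [1, 60, 20, -37, 0.24],
    [1, 60, 30, -37, 0.36],
    [1, 60, 36, -37, 0.48],
    [1, 60, 38, -37, 0.556],
    [1, 60, 40, -37, 0.556],
    [1, 60, 42, -37, 0.556],
    [1, 60, 44, -37, 0.556],
    [1, 60, 45, -37, 0.556],
    [1, 60, 46, -37, 0.556],
    [1, 60, 46, -37, 0.556]
  ]
}}

```text
time_s: 10.22
position: [0.6062, 0.2693, 0.1458]
tool_rot: [-1.571, -0.001, 0.0]
contact_force: [-1.2, 0.0, 0.4]
grip_width: 0.008
```

```bash
python3 - <<'E'
from h import *
plan((.608,.2695,.1415),0)
E
```

```text
t 10.22 pos [0.6062 0.2693 0.1458] yaw 0.001 F [-1.2  0.   0.4] w 0.008 tilt [ 0.  0. -1.]
  j6 0.298
  shift [1.8 4.3 0.2] turn 0.001 len 4.6
```

Call:
{"op": "send_rows", "data": {
  "steps": [
    [1, 1.5, 0.7, 0, 0],
    [1, 1.5, 1.4, 0, 0],
    [1, 1.5, 2, 0, 0],
    [1, 1.5, 2, 0, 0]
  ]
}}

```text
time_s: 10.55
position: [0.6079, 0.2694, 0.1436]
tool_rot: [-1.57, -0.0, -0.0]
contact_force: [-1.6, 0.9, 3.8]
grip_width: 0.0
```

```bash
python3 - <<'E'
from h import *
plan((.608,.2695,.1415),0)
s,i=snap("wrist","c7")
s,i=snap("scene","c7s");crop(i,290,150,390,260,6,"c7sz.png")
E
```

```text
t 10.55 pos [0.6079 0.2694 0.1436] yaw 0.0 F [-1.6  0.9  3.8] w 0.0 tilt [ 0.  0. -1.]
  j6 0.298
  shift [0.1 2.1 0.1] turn 0.0 len 2.1
```

View pics/c7.png

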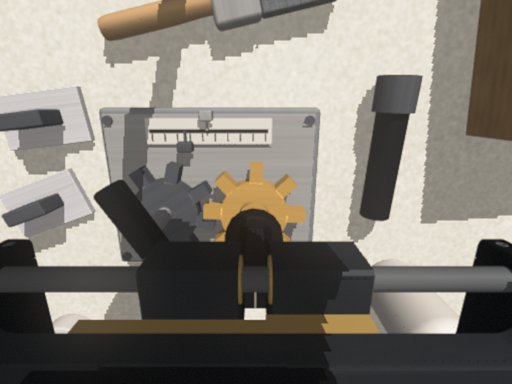

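View pics/c7sz.png

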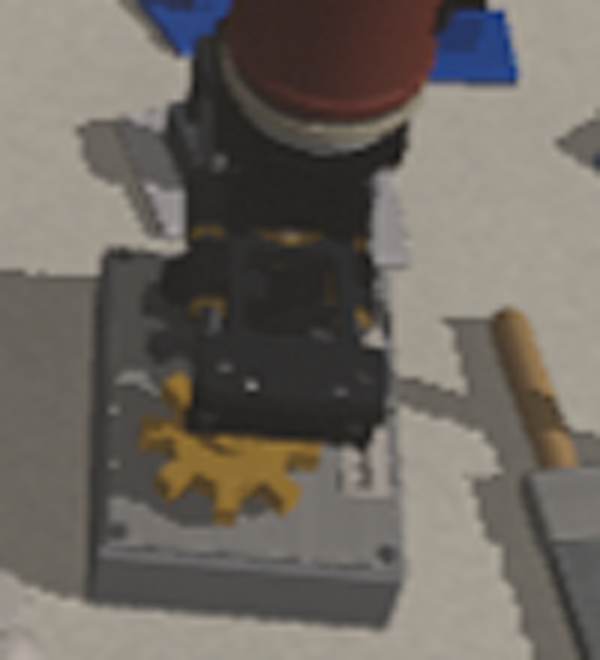

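Call:
{"op": "send_rows", "data": {
  "steps": [
    [1, 0, 0.7, 0, 0],
    [1, 0, 1.4, 0, 0],
    [1, 0, 2, 0, 0],
    [1, 0, 2, 0, 0]
  ]
}}

```text
time_s: 10.98
position: [0.6081, 0.2694, 0.1432]
tool_rot: [-1.57, -0.001, -0.001]
contact_force: [-5.0, -0.1, 11.6]
grip_width: 0.002
```

Call:
{"op": "send_rows", "data": {
  "steps": [
    [1, 0, 0.7, 0, 0],
    [1, 0, 1.4, 0, 0],
    [1, 0, 1.4, 0, 0]
  ]
}}

```text
time_s: 11.23
position: [0.6083, 0.2695, 0.1432]
tool_rot: [-1.57, -0.002, -0.001]
contact_force: [-7.1, -2.2, 17.9]
grip_width: 0.006
```

Call:
{"op": "send_rows", "data": {
  "steps": [
    [1, 0, -20, 0, 0],
    [0.3, -20, -48, 0, -0.12],
    [-0.1, -60, -48, 0, -0.24],
    [-0.1, -90, -48, 0, -0.36],
    [-0.1, -110, -48, 0, -0.48],
    [-0.1, -110, -48, 0, -0.556],
    [-0.1, -110, -48, 0, -0.556]
  ]
}}

```text
time_s: 11.82
position: [0.4968, 0.2692, 0.1877]
tool_rot: [-1.526, -0.439, 0.438]
contact_force: [0.6, -0.2, -0.1]
grip_width: 0.378
```

```bash
python3 - <<'E'
from h import *
s,i=snap("wrist","c8")
s,i=snap("scene","c8s");crop(i,290,150,390,260,6,"c8sz.png")
plan((.5352,.269,.19),.556)
E
```

```text
t 11.92 pos [0.4982 0.2692 0.1879] yaw 0.553 F [ 0.1 -0.7  0.6] w 0.465 tilt [ 0.001  0.    -1.   ]
  j6 -0.197
  shift [ 31.4  -2.1 -19.6] turn -0.003 len 37.1
```

View pics/c8.png

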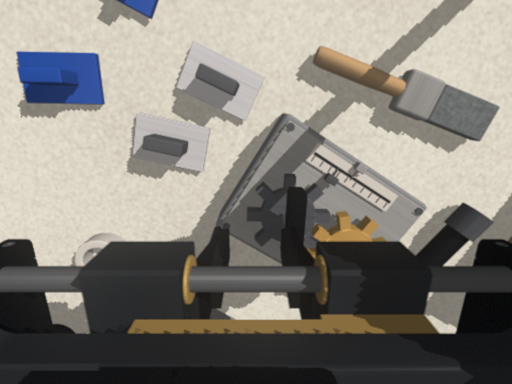

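View pics/c8sz.png

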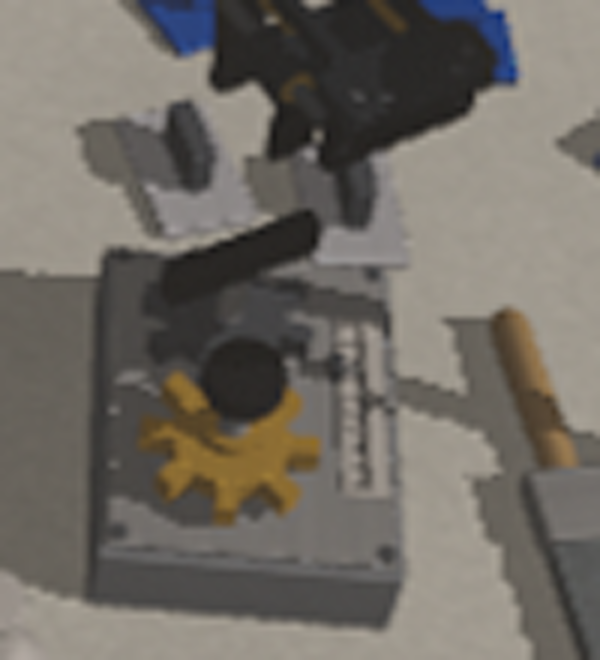

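```bash
python3 - <<'E'
from h import *
def blob(im,name):
    p=im["pixels"].astype(int).sum(2)[195:230,318:345]
    m=(p<75).astype(np.uint8)
    n,l,st,c=cv2.connectedComponentsWithStats(m)
    k=1+st[1:,4].argmax();print(name,st[k],c[k]+[318,195])
d=pickle.load(open("a.pkl","rb"));blob(d["scene"],"0")
for t in("c5s","c8s"):
    blob(pickle.load(open(t+".pkl","rb"))[1],t)
for z in(.141,.127,.125,.121): print(z,proj(d["scene"],(.608,.2692,z)))
E
```

```text
Traceback (most recent call last):
ValueError: attempt to get argmax of an empty sequence
```

```bash
python3 - <<'E'
from h import *
def blob(im,name):
    p=im["pixels"].astype(int).sum(2)
    for th in (90,105,120):
        m=(p<th).astype(np.uint8);m[:196]=0;m[235:]=0;m[:,:320]=0;m[:,343:]=0
        n,l,st,c=cv2.connectedComponentsWithStats(m)
        if n>1:
            k=1+st[1:,4].argmax();print(name,th,st[k],c[k])
d=pickle.load(open("a.pkl","rb"));blob(d["scene"],"0")
for t in("c5s","c8s"):
    im=pickle.load(open(t+".pkl","rb"))[1];blob(im,t)
print([int(x) for x in im["pixels"][200:226,331].astype(int).sum(1)])
for z in(.141,.127,.125,.121): print(z,proj(d["scene"],(.608,.2692,z)))
E
```

```text
0 105 [327 202  11   6  18] [331.05555556 204.05555556]
0 120 [324 202  15  13 148] [331.14864865 208.16891892]
c5s 105 [329 196   6   4  16] [331.5    197.4375]
c5s 120 [324 206  13  13  97] [329.72164948 211.43298969]
c8s 105 [336 210   1   1   1] [336. 210.]
c8s 120 [325 207  12   5  41] [330.48780488 208.87804878]
[202, 206, 204, 207, 206, 198, 152, 111, 113, 110, 117, 120, 126, 126, 124, 125, 126, 121, 117, 119, 215, 332, 308, 293, 292, 291]
0.141 [331.9641013  206.67907395]
0.127 [331.18198444 209.87584726]
0.125 [331.07139073 210.32788078]
0.121 [330.85104542 211.22850579]
```

```bash
python3 - <<'E'
from h import *
d=pickle.load(open("a.pkl","rb"))
L=[("0",d["scene"]),("c3s",0),("c5s",0),("c8s",0)]
for t,im in L:
    if not isinstance(im,dict): im=pickle.load(open(t+".pkl","rb"))[1]
    p=im["pixels"].astype(int).sum(2);print(t,[list(map(int,p[204:224,c])) for c in(329,331,333)])
E
```

```text
0 [[104, 106, 104, 104, 107, 106, 114, 113, 103, 102, 100, 132, 193, 197, 238, 266, 214, 218, 276, 276], [101, 107, 107, 108, 109, 120, 114, 115, 114, 106, 99, 143, 245, 295, 286, 269, 258, 254, 274, 272], [109, 106, 109, 102, 105, 108, 113, 115, 112, 107, 99, 145, 244, 274, 269, 271, 269, 257, 270, 269]]
c3s [[109, 105, 106, 110, 107, 113, 116, 123, 123, 122, 121, 120, 114, 105, 122, 200, 280, 292, 244, 264], [107, 108, 111, 109, 108, 111, 114, 123, 126, 122, 123, 125, 119, 109, 128, 224, 316, 293, 283, 293], [104, 105, 108, 110, 109, 112, 113, 124, 124, 120, 124, 125, 122, 112, 132, 227, 302, 300, 298, 298]]
c5s [[204, 177, 101, 108, 107, 110, 110, 118, 118, 123, 121, 117, 116, 108, 106, 158, 255, 272, 298, 291], [207, 193, 101, 106, 111, 109, 113, 117, 120, 123, 123, 117, 120, 111, 106, 199, 336, 316, 298, 296], [208, 197, 145, 103, 108, 108, 112, 121, 121, 122, 121, 124, 121, 114, 127, 216, 307, 303, 299, 303]]
c8s [[207, 201, 141, 112, 111, 116, 107, 114, 127, 123, 126, 126, 122, 117, 111, 124, 191, 267, 281, 294], [206, 198, 152, 111, 113, 110, 117, 120, 126, 126, 124, 125, 126, 121, 117, 119, 215, 332, 308, 293], [209, 206, 182, 115, 112, 111, 118, 129, 123, 124, 128, 121, 125, 122, 111, 169, 279, 301, 296, 296]]
```

Call:
{"op": "send_rows", "data": {
  "steps": [
    [-0.1, 15, -1, -10, 0],
    [-0.1, 31.5, -1, -19.5, 0],
    [-0.1, 31.5, 10, -19.5, 0],
    [-0.1, 31.5, 10, -19.5, 0],
    [-0.1, 31.5, 10, -19.5, 0]
  ]
}}

```text
time_s: 12.33
position: [0.5338, 0.2687, 0.176]
tool_rot: [-1.527, -0.431, 0.437]
contact_force: [0.3, 0.0, -0.9]
grip_width: 0.548
```

```bash
python3 - <<'E'
from h import *
s,i=snap("wrist","c9")
plan((.5352,.269,.1155),.556)
E
```

```text
t 12.38 pos [0.5339 0.269  0.1767] yaw 0.555 F [0.3 0.5 0.1] w 0.549 tilt [-0.003 -0.001 -1.   ]
  j6 -0.22
  shift [ 1.3 61.2 -0.7] turn -0.001 len 61.2
```

View pics/c9.png

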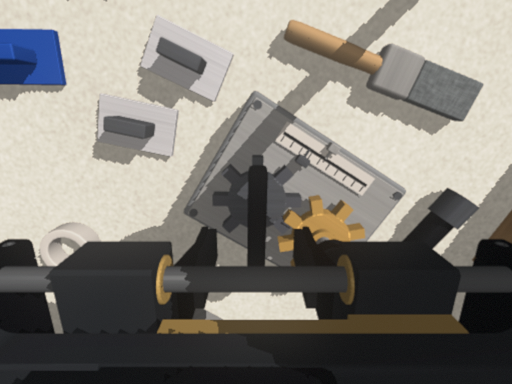

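Call:
{"op": "send_rows", "data": {
  "steps": [
    [-0.1, 1, 30, -0.7, 0],
    [-0.1, 1, 56, -0.7, 0],
    [-0.1, 1, 61, -0.7, 0],
    [0.2, 1, 61, -0.7, 0],
    [1, 1, 61, -0.7, 0],
    [1, 1, 61, -0.7, 0],
    [1, 1, 61, -0.7, 0],
    [1, 1, 61, -0.7, 0],
    [1, 1, 61, -0.7, 0]
  ],
  "newtons": 20
}}

```text
time_s: 13.13
position: [0.5361, 0.2691, 0.1181]
tool_rot: [-1.527, -0.436, 0.436]
contact_force: [-11.9, -7.5, 10.9]
grip_width: 0.181
```

```bash
python3 - <<'E'
from h import *
plan((.5352,.269,.1155),.556)
s=ctrl.observe();print(s["wrist_torque"])
E
```

```text
t 13.13 pos [0.5361 0.2691 0.1181] yaw 0.556 F [-11.9  -7.5  10.9] w 0.181 tilt [ 0. -0. -1.]
  j6 -0.222
  shift [-0.8  2.6  0.4] turn 0.0 len 2.7
[-1.47706097  2.01268127 -0.1476831 ]
```

Call:
{"op": "send_rows", "data": {
  "steps": [
    [0.4, -1, -1, 0, 0],
    [0.4, -1.5, -1, 0, 0],
    [1, -1.5, -1, 0, 0],
    [1, -1.5, -1, 0, 0],
    [1, -1.5, -1, 0, 0]
  ]
}}

```text
time_s: 13.55
position: [0.5351, 0.2686, 0.118]
tool_rot: [-1.526, -0.436, 0.435]
contact_force: [1.0, 1.0, -4.2]
grip_width: 0.166
```

```bash
python3 - <<'E'
from h import *
s,i=snap("wrist","d0")
plan((.5352,.269,.1155),.556)
s=ctrl.observe();print(s["wrist_torque"])
E
```

```text
t 13.6 pos [0.5351 0.2686 0.118 ] yaw 0.556 F [ 1.6  1.4 -0.4] w 0.164 tilt [ 0.001  0.001 -1.   ]
  j6 -0.222
  shift [0.3 2.5 0.3] turn -0.0 len 2.5
[ 0.22013098 -0.32779631 -0.09900583]
```

Call:
{"op": "send_rows", "data": {
  "steps": [
    [1, 0, 0, 0, -0.035],
    [1, 0, 0, 0, -0.07],
    [1, 0, 0, 0, -0.105],
    [1, 0, 0, 0, -0.14],
    [1, 0, 0, 0, -0.175],
    [1, 0, 0, 0, -0.21],
    [1, 0, 0, 0, -0.245],
    [1, 0, 0, 0, -0.28],
    [1, 0, 0, 0, -0.315],
    [1, 0, 0, 0, -0.35],
    [1, 0, 0, 0, -0.385],
    [1, 0, 0, 0, -0.42]
  ]
}}

```text
time_s: 14.6
position: [0.5351, 0.2686, 0.118]
tool_rot: [-1.433, -0.763, 0.761]
contact_force: [1.4, 0.2, -0.8]
grip_width: 0.162
```

```bash
python3 - <<'E'
from h import *
s,i=snap("wrist","d1");crop(i,200,60,500,260,2.6,"d1z.png")
plan((.5352,.269,.1155),.556)
s=ctrl.observe();print(s["wrist_torque"])
E
```

```text
t 14.65 pos [0.5351 0.2686 0.118 ] yaw 0.979 F [ 1.8  1.4 -0.8] w 0.158 tilt [ 0.001  0.001 -1.   ]
  j6 -0.646
  shift [0.3 2.5 0.1] turn 0.423 len 2.5
[ 0.22740039 -0.37424531 -0.14109234]
```

View pics/d1z.png

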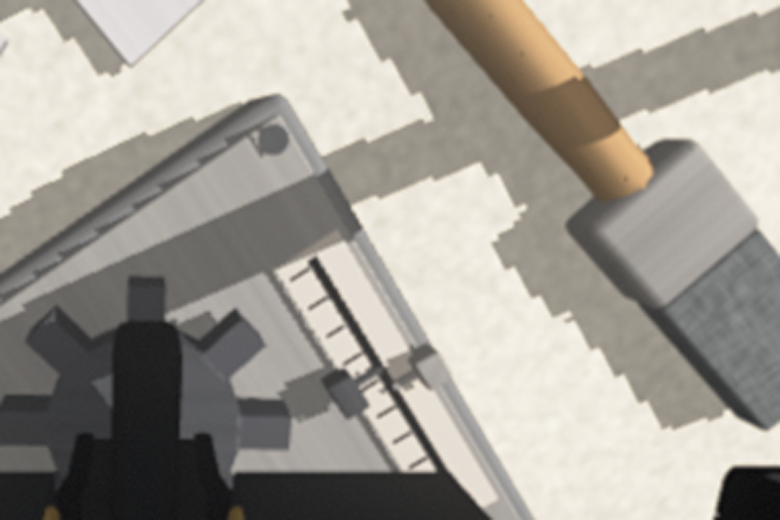

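```bash
python3 - <<'E'
from h import *
s,i=pickle.load(open("d1.pkl","rb"));crop(i,315,185,375,230,13,"d1y.png")
E
```

```text
(no output)
```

View pics/d1y.png

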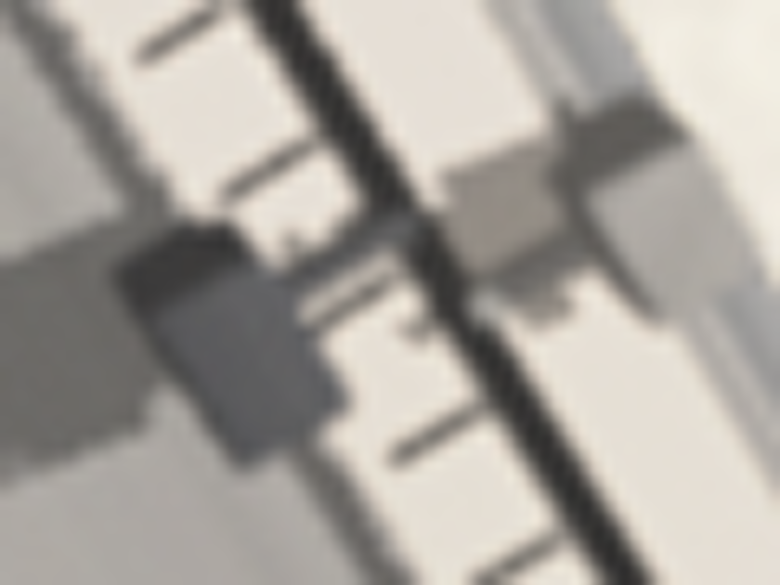

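```bash
python3 - <<'E'
from h import *
s,i=pickle.load(open("d1.pkl","rb"))
for x,y in [(400,225),(475,300),(265,170),(440,435)]: print(ray(i,315+x/13,185+y/13,.055,s).round(4))
E
```

```text
[0.5628 0.3325 0.055 ]
[0.5693 0.3339 0.055 ]
[0.5556 0.3277 0.055 ]
[0.5755 0.3282 0.055 ]
```

Call:
{"op": "send_rows", "data": {
  "steps": [
    [1, 0, 0, 0, -0.03],
    [1, 0, 0, 0, -0.06],
    [1, 0, 0, 0, -0.09],
    [1, 0, 0, 0, -0.12],
    [1, 0, 0, 0, -0.15],
    [1, 0, 0, 0, -0.18],
    [1, 0, 0, 0, -0.21],
    [1, 0, 0, 0, -0.24],
    [1, 0, 0, 0, -0.24]
  ]
}}

```text
time_s: 15.4
position: [0.5352, 0.2686, 0.118]
tool_rot: [-1.357, -0.945, 0.943]
contact_force: [1.4, 0.9, -1.3]
grip_width: 0.164
```

```bash
python3 - <<'E'
from h import *
s,i=snap("wrist","d2");crop(i,310,160,400,220,9,"d2y.png")
plan((.5352,.269,.1155),.556)
E
```

```text
t 15.45 pos [0.5352 0.2686 0.118 ] yaw 1.215 F [ 2.6  1.4 -3.1] w 0.162 tilt [ 0.001  0.    -1.   ]
  j6 -0.881
  shift [0.4 2.5 0.1] turn 0.659 len 2.5
```

View pics/d2y.png

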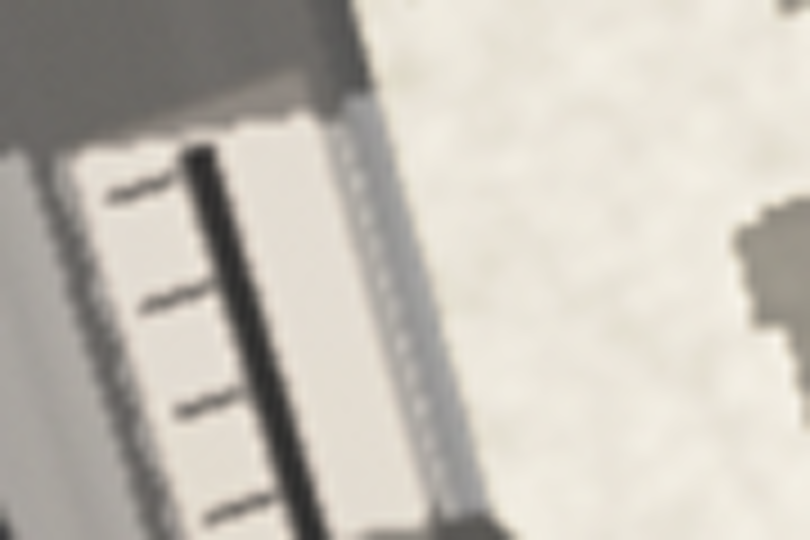

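```bash
python3 - <<'E'
from h import *
s,i=pickle.load(open("d2.pkl","rb"));crop(i,320,200,390,250,11,"d2x.png")
E
```

```text
(no output)
```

View pics/d2x.png

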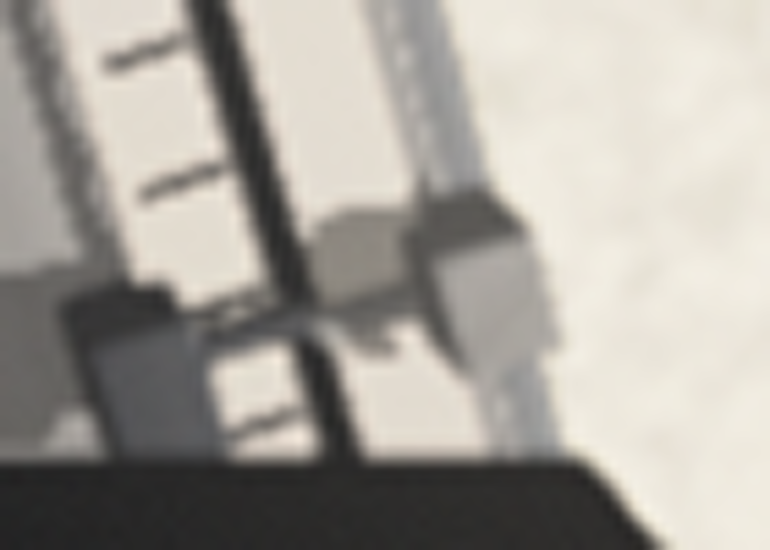

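```bash
python3 - <<'E'
from h import *
s,i=pickle.load(open("d2.pkl","rb"))
for x,y in [(305,322),(325,331),(180,182),(265,420),(95,330)]: print(ray(i,320+x/11,200+y/11,.055,s).round(4))
E
```

```text
[0.5688 0.3328 0.055 ]
[0.5699 0.334  0.055 ]
[0.5556 0.3274 0.055 ]
[0.5751 0.3282 0.055 ]
[0.5643 0.3189 0.055 ]
```

Call:
{"op": "send_rows", "data": {
  "steps": [
    [1, 0, 0, 0, -0.015],
    [1, 0, 0, 0, -0.03],
    [1, 0, 0, 0, -0.03],
    [0.1, 0, 0, 0, -0.03],
    [0.1, 0, 0, 0, -0.03],
    [0.1, 0, 0, 0, -0.03],
    [0.1, 0, -20, 0, -0.03],
    [0.1, 0, -37, 0, -0.03],
    [0.1, 0, -37, 0, 0.09],
    [0.1, 0, -37, 0, 0.21],
    [0.1, 0, -37, 0, 0.33],
    [0.1, 0, -37, 0, 0.45]
  ]
}}

```text
time_s: 16.45
position: [0.5343, 0.2683, 0.155]
tool_rot: [-1.488, -0.594, 0.595]
contact_force: [-0.4, 0.8, -0.6]
grip_width: 0.449
```

```bash
python3 - <<'E'
from h import *
plan((.57,.265,.152),0)
E
```

```text
t 16.45 pos [0.5343 0.2683 0.155 ] yaw 0.76 F [-0.4  0.8 -0.6] w 0.449 tilt [-0.001 -0.    -1.   ]
  j6 -0.427
  shift [ 23.7   3.  -27. ] turn 0.76 len 36.0
```

Call:
{"op": "send_rows", "data": {
  "steps": [
    [1, 8, 2, -9, 0.12],
    [1, 16, 2, -18, 0.24],
    [1, 24, 2, -27, 0.36],
    [1, 24, 2, -27, 0.48],
    [1, 24, 2, -27, 0.6],
    [1, 24, 2, -27, 0.72],
    [1, 24, 2, -27, 0.76],
    [1, 24, 2, -27, 0.76],
    [1, 24, 2, -27, 0.76]
  ]
}}

```text
time_s: 17.2
position: [0.5704, 0.2655, 0.1528]
tool_rot: [-1.571, -0.005, 0.007]
contact_force: [-0.8, -0.3, 0.4]
grip_width: 0.007
```

```bash
python3 - <<'E'
from h import *
plan((.57,.265,.152),0)
s,i=snap("wrist","d3");crop(i,200,120,300,195,8,"d3z.png")
E
```

```text
t 17.2 pos [0.5704 0.2655 0.1528] yaw 0.008 F [-0.8 -0.3  0.4] w 0.007 tilt [-0.001 -0.    -1.   ]
  j6 0.303
  shift [-0.4  0.8 -0.5] turn 0.008 len 1.0
```

View pics/d3.png

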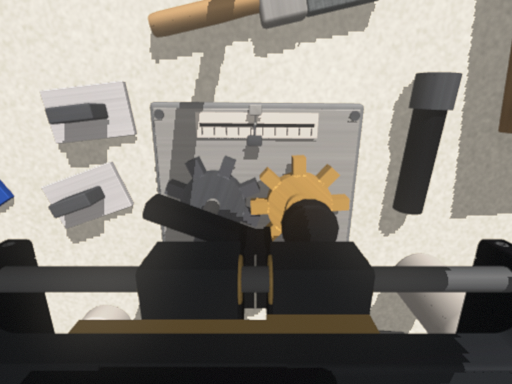

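View pics/d3z.png

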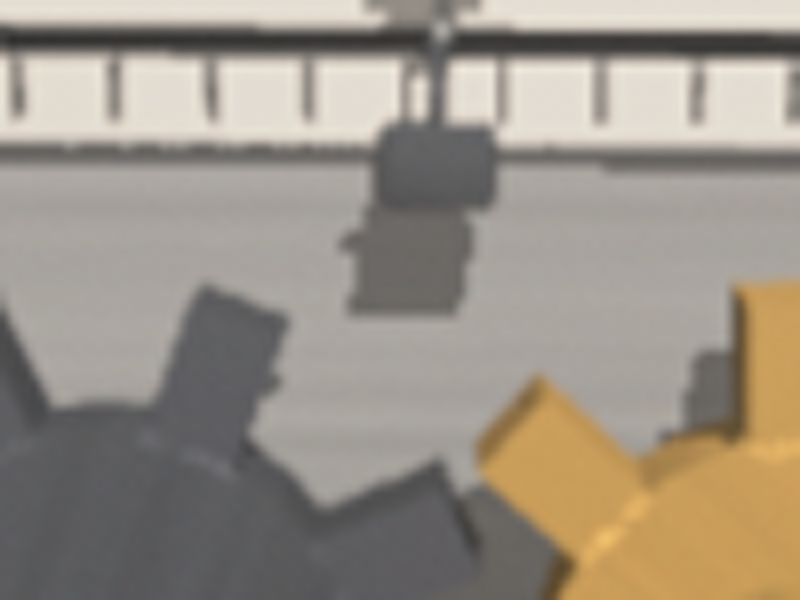

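```bash
python3 - <<'E'
from h import *
s,i=pickle.load(open("d3.pkl","rb"));crop(i,230,98,280,148,15,"d3y.png")
E
```

```text
(no output)
```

View pics/d3y.png

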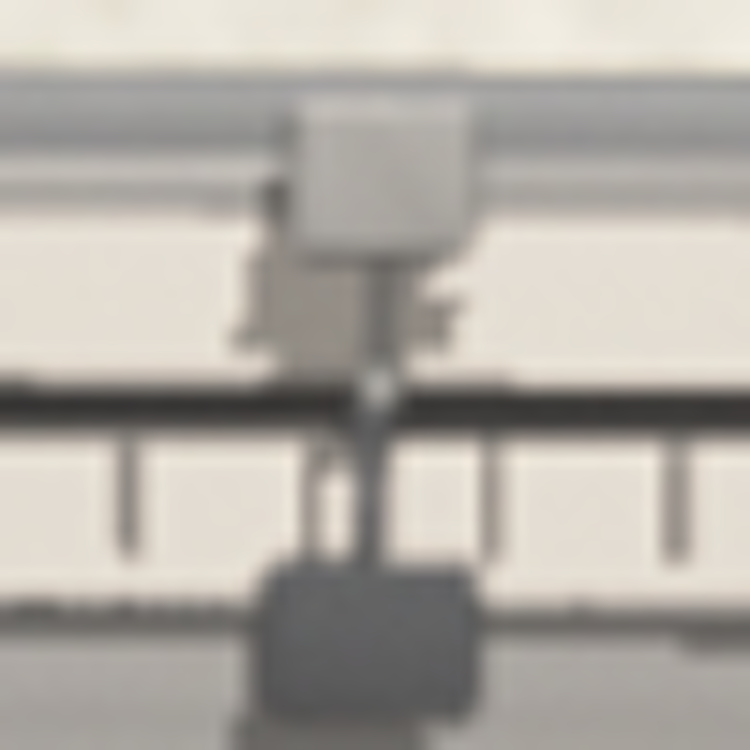

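```bash
python3 - <<'E'
from h import *
plan((.5352,.2688,.155),1.245)
E
```

```text
t 17.25 pos [0.5705 0.2655 0.1528] yaw 0.008 F [-0.4 -0.1  1.1] w 0.005 tilt [-0.001 -0.    -1.   ]
  j6 0.303
  shift [-35.2  -2.1   3.6] turn -1.237 len 35.5
```

Call:
{"op": "send_rows", "data": {
  "steps": [
    [0.1, -12, -3, 1, -0.12],
    [0.1, -24, -3, 2, -0.24],
    [0.1, -35, -3, 3.6, -0.36],
    [0.1, -35, -3, 3.6, -0.48],
    [0.1, -35, -3, 3.6, -0.6],
    [0.1, -35, -3, 3.6, -0.72],
    [0.1, -35, -3, 3.6, -0.84],
    [0.1, -35, -3, 3.6, -0.96],
    [0.1, -35, -3, 3.6, -1.08],
    [0.1, -35, -3, 3.6, -1.2],
    [0.1, -35, -3, 3.6, -1.237],
    [0.1, -35, -3, 3.6, -1.237]
  ]
}}

```text
time_s: 18.25
position: [0.5355, 0.2689, 0.1559]
tool_rot: [-1.346, -0.966, 0.967]
contact_force: [0.1, -0.4, -0.4]
grip_width: 0.448
```

```bash
python3 - <<'E'
from h import *
plan((.5352,.2688,.118),1.245)
s,i=snap("wrist","d4")
E
```

```text
t 18.25 pos [0.5355 0.2689 0.1559] yaw 1.246 F [ 0.1 -0.4 -0.4] w 0.448 tilt [-0. -0. -1.]
  j6 -0.912
  shift [-0.2 37.9  0.3] turn 0.001 len 37.9
```

View pics/d4.png

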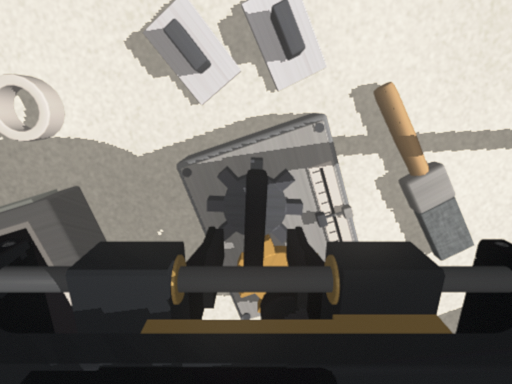

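Call:
{"op": "send_rows", "data": {
  "steps": [
    [0.1, 0, 25, 0.3, 0],
    [0.1, 0, 38, 0.3, 0],
    [0.1, 0, 38, 0.3, 0],
    [1, 0, 38, 0.3, 0],
    [1, 0, 38, 0.3, 0],
    [1, 0, 38, 0.3, 0],
    [1, 0, 38, 0.3, 0],
    [1, 0, 38, 0.3, 0],
    [1, 0, 38, 0.3, -0.015],
    [1, 0, 38, 0.3, -0.028],
    [1, 0, 38, 0.3, -0.028],
    [1, 0, 38, 0.3, -0.028]
  ]
}}

```text
time_s: 19.3
position: [0.5358, 0.2685, 0.1189]
tool_rot: [-1.337, -0.986, 0.986]
contact_force: [-2.7, -4.4, 6.5]
grip_width: 0.162
```

```bash
python3 - <<'E'
from h import *
plan((.5352,.2688,.118),1.245)
s,i=snap("wrist","d5");crop(i,310,190,380,240,11,"d5z.png")
E
```

```text
t 19.3 pos [0.5358 0.2685 0.1189] yaw 1.271 F [-2.7 -4.4  6.5] w 0.162 tilt [ 0.001 -0.001 -1.   ]
  j6 -0.937
  shift [0.1 0.9 0.6] turn 0.026 len 1.1
```

View pics/d5z.png

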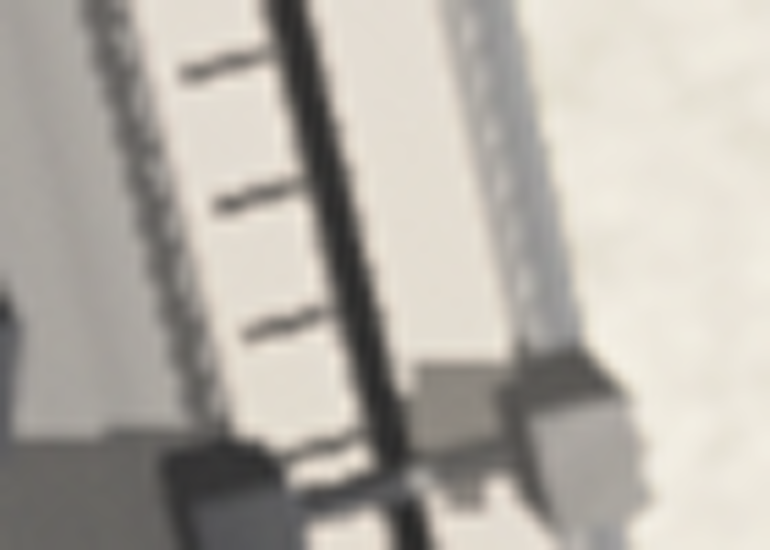

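Call:
{"op": "send_rows", "data": {
  "steps": [
    [0.1, 0, 0, 0, 0],
    [0.1, 0, 0, 0, 0],
    [0.1, 0, 0, 0, 0],
    [0.1, 0, -20, 0, 0],
    [0.1, 0, -37, 0, 0],
    [0.1, 0, -37, 0, 0.12],
    [0.1, 0, -37, 0, 0.24],
    [0.1, 0, -37, 0, 0.36],
    [0.1, 0, -37, 0, 0.48],
    [0.1, 0, -37, 0, 0.6],
    [0.1, 0, -37, 0, 0.72],
    [0.1, 0, -37, 0, 0.72]
  ]
}}

```text
time_s: 20.35
position: [0.5353, 0.2694, 0.1547]
tool_rot: [-1.528, -0.429, 0.429]
contact_force: [-0.5, -0.0, 0.2]
grip_width: 0.45
```

```bash
python3 - <<'E'
from h import *
plan((.57,.265,.152),0)
E
```

```text
t 20.35 pos [0.5353 0.2694 0.1547] yaw 0.547 F [-0.5 -0.   0.2] w 0.45 tilt [-0.  0. -1.]
  j6 -0.213
  shift [ 27.3   2.7 -21.8] turn 0.547 len 35.1
```

Call:
{"op": "send_rows", "data": {
  "steps": [
    [1, 8, 1, -9, 0.12],
    [1, 16, 1, -18, 0.24],
    [1, 27, 1, -22, 0.36],
    [1, 27, 1, -22, 0.48],
    [1, 27, 1, -22, 0.547],
    [1, 27, 1, -22, 0.547],
    [1, 27, 1, -22, 0.547]
  ]
}}

```text
time_s: 20.93
position: [0.5698, 0.2646, 0.1537]
tool_rot: [-1.571, -0.007, 0.007]
contact_force: [0.4, -0.0, -0.7]
grip_width: 0.037
```

```bash
python3 - <<'E'
from h import *
plan((.57,.265,.152),0)
s,i=snap("wrist","d6");crop(i,230,98,280,148,15,"d6y.png")
s,i=snap("top","d6t")
d=pickle.load(open("a.pkl","rb"))
print(i["pixels"].shape)
crop(i,110,100,430,290,2.5,"d6tz.png")
E
```

```text
t 20.93 pos [0.5698 0.2646 0.1537] yaw 0.009 F [ 0.4 -0.  -0.7] w 0.037 tilt [-0.  0. -1.]
  j6 0.3
  shift [0.2 1.7 0.4] turn 0.009 len 1.7
(384, 512, 3)
```

View pics/d6y.png

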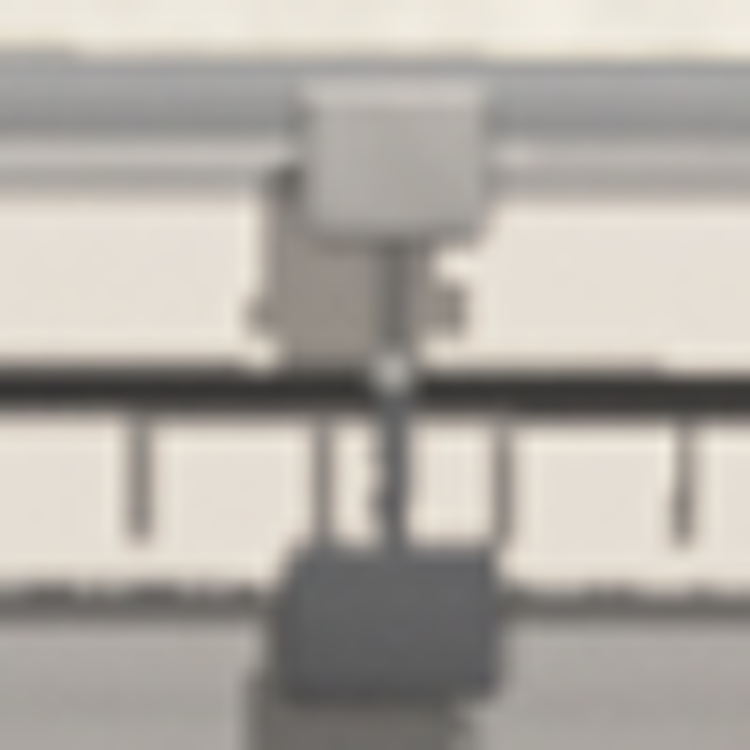

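View pics/d6tz.png

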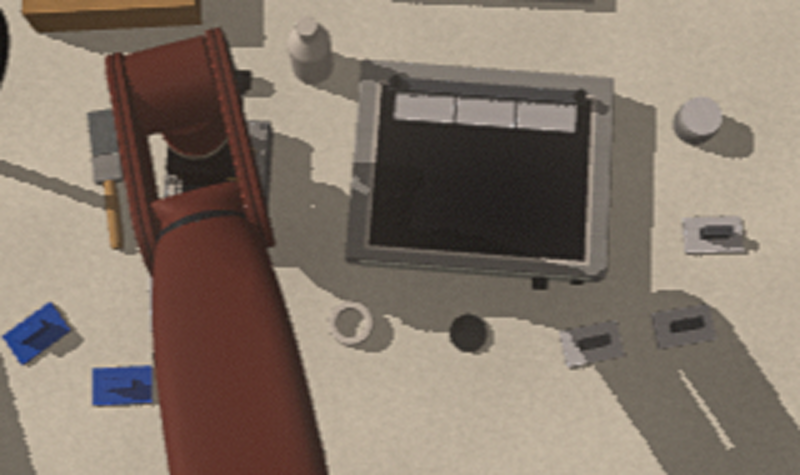

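```bash
python3 - <<'E'
from h import *
plan((.62,-.09,.25),-.028)
E
```

```text
t 21.03 pos [0.5698 0.2646 0.1538] yaw 0.008 F [-0.1  0.4  0.1] w 0.015 tilt [-0.  0. -1.]
  j6 0.301
  shift [  47.4  -96.2 -354.9] turn 0.036 len 370.8
```

Call:
{"op": "send_rows", "data": {
  "steps": [
    [1, 0, -40, 0, 0],
    [1, 0, -80, 0, 0],
    [0.2, 10, -96, -35, 0.036],
    [0.2, 47, -96, -355, 0.036],
    [0.2, 47, -96, -355, 0.036],
    [0.2, 47, -96, -355, 0.036],
    [0.2, 47, -96, -355, 0.036],
    [0.2, 47, -96, -355, 0.036],
    [0.2, 47, -96, -355, 0.036],
    [0.2, 47, -96, -355, 0.036],
    [0.2, 47, -96, -355, 0.036],
    [0.2, 47, -96, -355, 0.036]
  ]
}}

```text
time_s: 22.03
position: [0.6184, -0.0964, 0.2499]
tool_rot: [-1.573, 0.027, -0.028]
contact_force: [0.5, 0.1, 0.5]
grip_width: 0.397
```

Call:
{"op": "send_rows", "data": {
  "steps": [
    [0.2, 0, 0, 0, 0],
    [0.2, 0, 0, 0, 0],
    [0.2, 0, 0, 0, 0],
    [0.2, 0, 0, 0, 0]
  ]
}}

```text
time_s: 22.37
position: [0.6183, -0.0887, 0.25]
tool_rot: [-1.57, 0.023, -0.023]
contact_force: [0.1, -0.3, -0.0]
grip_width: 0.401
```

```bash
python3 - <<'E'
from h import *
plan((.62,-.09,.25),-.028)
s,i=snap("wrist","e1")
E
```

```text
t 22.37 pos [ 0.6183 -0.0887  0.25  ] yaw -0.029 F [ 0.1 -0.3 -0. ] w 0.401 tilt [-0.  0. -1.]
  j6 -0.239
  shift [ 1.7  0.  -1.3] turn -0.001 len 2.1
```

View pics/e1.png

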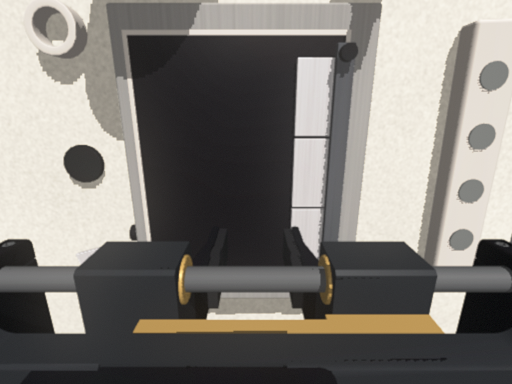

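Call:
{"op": "send_rows", "data": {
  "steps": [
    [0.2, 25, 0, -30, 0],
    [0.2, 47, 0, -55, 0],
    [0.2, 47, 0, -55, 0],
    [0.2, 47, 0, -55, 0],
    [0.2, 47, 0, -55, 0],
    [0.2, 47, 0, -55, 0]
  ]
}}

```text
time_s: 22.92
position: [0.6633, -0.1454, 0.2501]
tool_rot: [-1.57, 0.024, -0.024]
contact_force: [-0.4, -1.0, -1.1]
grip_width: 0.4
```

```bash
python3 - <<'E'
from h import *
plan((.62,-.09,.25),-.028)
s,i=snap("wrist","e2")
crop(i,180,20,330,250,2.6,"e2z.png")
E
```

```text
t 22.92 pos [ 0.6633 -0.1454  0.2501] yaw -0.031 F [-0.4 -1.  -1.1] w 0.4 tilt [-0.  0. -1.]
  j6 -0.301
  shift [-44.9   0.1  54.1] turn -0.003 len 70.3
```

View pics/e2z.png

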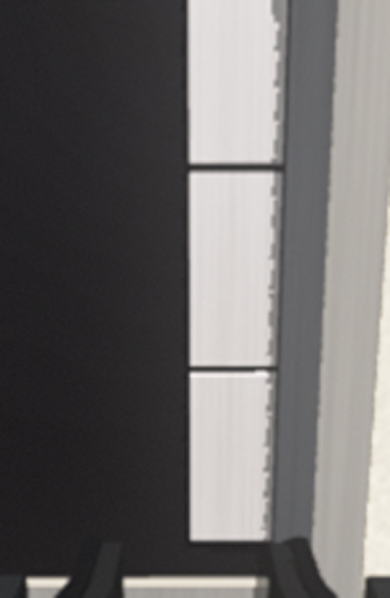

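Clear view: the near edge is near column 252, with joints near rows 84 and 162 and the end at row 228. I'll measure these subpixel.

```bash
python3 - <<'E'
from h import *
s,i=pickle.load(open("e2.pkl","rb"))
g=cv2.cvtColor(i["pixels"],cv2.COLOR_RGB2GRAY).astype(float)
P=[]
for r in list(range(40,80,4))+list(range(90,158,4))+list(range(168,224,4)):
    row=g[r,240:266];k=np.where(row>110)[0][0];c=240+k-1+(110-row[k-1])/(row[k]-row[k-1])
    P.append(ray(i,c,r,.068,s)[:2])
P=np.array(P);a,b=np.polyfit(P[:,1],P[:,0],1);print("near edge x=a*y+b",a,b,"res",(P[:,0]-a*P[:,1]-b).std())
J=[]
for lo,hi in((76,92),(154,170)):
  for c in(258,265,272,278):
    col=160-g[lo:hi,c];col=np.clip(col-20,0,None);r=lo+(col*np.arange(hi-lo)).sum()/col.sum();q=ray(i,c,r,.068,s);J.append(q[:2]);print(c,round(r,2),q.round(4))
col=g[215:240,262];print(col.astype(int))
E
```

```text
near edge x=a*y+b 0.02810667545508248 0.6648723159784558 res 9.930610184078183e-05
258 83.95 [ 0.6702 -0.0408  0.068 ]
265 83.93 [ 0.6775 -0.041   0.068 ]
272 83.93 [ 0.6849 -0.0412  0.068 ]
278 83.91 [ 0.6912 -0.0414  0.068 ]
258 161.45 [ 0.668  -0.1231  0.068 ]
265 161.44 [ 0.6759 -0.1233  0.068 ]
272 161.45 [ 0.6839 -0.1236  0.068 ]
278 161.15 [ 0.6907 -0.1234  0.068 ]
[211 211 212 211 212 211 211 213 211 212 212 212 178  77  38  39  40  44
  45  47  46  47  46  47  45]
```

```bash
cat >> h.py <<'E'
def plates(im,s,zt=.008,dbg=None,box=None,th=150):
    """bright grey low-sat blobs -> minAreaRect on plane z=zt"""
    hsv=cv2.cvtColor(im["pixels"],cv2.COLOR_RGB2HSV)
    return hsv
E
python3 - <<'E'
from h import *
d=pickle.load(open("a.pkl","rb"));t=d["top"]
for p in [(176,221),(201,226),(346,237),(383,231),(396,194)]:
    r=ray(t,*p,.038);r2=ray(t,*p,.008);print(p,r.round(4),np.hypot(*r[:2]).round(3))
    print(t["pixels"][p[1]-6:p[1]+7:3,p[0]-10:p[0]+11:5].tolist()[1] if 0 else "")
for n,p in dict(cap=(297,233),roll=(250,229),tin=(390,149)).items(): print(n,ray(t,*p,.02).round(3))
E
```

```text
(176, 221) [0.4037 0.3368 0.038 ] 0.526

(201, 226) [0.3909 0.2516 0.038 ] 0.465

(346, 237) [ 0.3773 -0.2342  0.038 ] 0.444

(383, 231) [ 0.4033 -0.3574  0.038 ] 0.539

(396, 194) [ 0.5314 -0.4021  0.038 ] 0.666

cap [ 0.385 -0.072  0.02 ]
roll [0.391 0.087 0.02 ]
tin [ 0.695 -0.388  0.02 ]
```

```bash
python3 - <<'E'
from h import *
plan((.45,-.43,.28),-.028)
E
```

```text
t 22.97 pos [ 0.6633 -0.1455  0.2503] yaw -0.031 F [ 0.8 -0.6  0.2] w 0.4 tilt [ 0.  0. -1.]
  j6 -0.301
  shift [-204.5  -29.8 -290.9] turn -0.003 len 356.8
```

Call:
{"op": "send_rows", "data": {
  "steps": [
    [-0.2, -204, -30, -291, 0],
    [-0.2, -204, -30, -291, 0],
    [-0.2, -204, -30, -291, 0],
    [-0.2, -204, -30, -291, 0],
    [-0.2, -204, -30, -291, 0],
    [-0.2, -204, -30, -291, 0],
    [-0.2, -204, -30, -291, 0],
    [-0.2, -204, -30, -291, 0],
    [-0.2, -204, -30, -291, 0],
    [-0.2, -204, -30, -291, 0],
    [-0.2, -204, -30, -291, 0],
    [-0.2, -204, -30, -291, 0]
  ]
}}

```text
time_s: 23.97
position: [0.4509, -0.43, 0.2802]
tool_rot: [-1.57, 0.024, -0.025]
contact_force: [-0.1, -0.1, -0.8]
grip_width: 0.597
```

Call:
{"op": "send_rows", "data": {
  "steps": [
    [-0.2, 0, 0, 0, 0],
    [-0.2, 0, 0, 0, 0],
    [-0.2, 0, 0, 0, 0]
  ]
}}

```text
time_s: 24.22
position: [0.4513, -0.4299, 0.2798]
tool_rot: [-1.57, 0.024, -0.024]
contact_force: [0.3, 0.2, -0.8]
grip_width: 0.6
```

```bash
python3 - <<'E'
from h import *
plan((.45,-.43,.28),-.028)
s,i=snap("wrist","e3")
E
```

```text
t 24.22 pos [ 0.4513 -0.4299  0.2798] yaw -0.03 F [ 0.3  0.2 -0.8] w 0.6 tilt [-0.  0. -1.]
  j6 -0.858
  shift [-1.3 -0.2 -0.1] turn -0.002 len 1.3
```

View pics/e3.png

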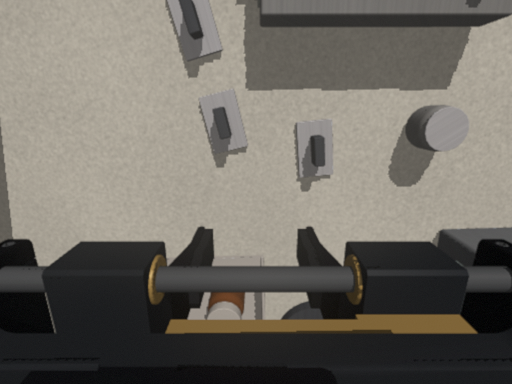

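```bash
cat >> h.py <<'E'
def platepose(im,s,seed,zb=0.0,r=45):
    """seed pixel near plate; plate mask (bright, unsaturated vs bench) + rib; returns centre (x,y), yaw of long axis"""
    px=im["pixels"].astype(int);x,y=seed
    x0,x1,y0,y1=max(0,x-r),min(511,x+r),max(0,y-r),min(383,y+r)
    sub=px[y0:y1,x0:x1];sat=sub.max(2)-sub.min(2);v=sub.max(2)
    return sub,sat,v,(x0,y0)
E
python3 - <<'E'
from h import *
s,i=pickle.load(open("e3.pkl","rb"))
for p in [(223,121),(315,149)]:
    sub,sat,v,o=platepose(i,s,p)
    print(v[45,5:85:3]);print(sat[45,5:85:3]);print(v[60,5:85:3],sat[60,5:85:3])
crop(i,150,0,350,190,4,"e3z.png")
E
```

```text
[171 169 170 164 171 173 166 103 152 153 120  66  68  72  69 110 148 150
 152 149 167 165 169 163 166 165 170]
[19 19 19 19 19 20 19 10  6  6  5  0  0  1  0  3  5  5  6  5 19 18 19 17
 19 19 19]
[167 173 168 168 169 170 168 167 137 112  95  95  75  69  70  64 130 144
 150 150 150 153 166 167 169 169 168] [19 20 19 18 18 19 19 19 16  5  3  4  2  1  1  1  5  6  6  6  5 16 19 18
 20 19 19]
[165 167 172 172 173 168 169 104 152 149 120  93  56  50  70  70  69 149
 150 150 175 166 175 172 169 171 171]
[19 18 19 19 19 19 18 12  6  6  5  3  4  1  1  1  1  6  6 10 19 18 20 19
 18 18 19]
[171 167 171 175 174 170 166 105 133 119  94  92  93  52  70  69  67 148
 151 151 172 173 169 167 172 171 173] [19 18 19 20 20 18 20 12  5  6  5  4  4  2  2  1  1  6  6  8 19 20 20 19
 19 19 21]
```

View pics/e3z.png

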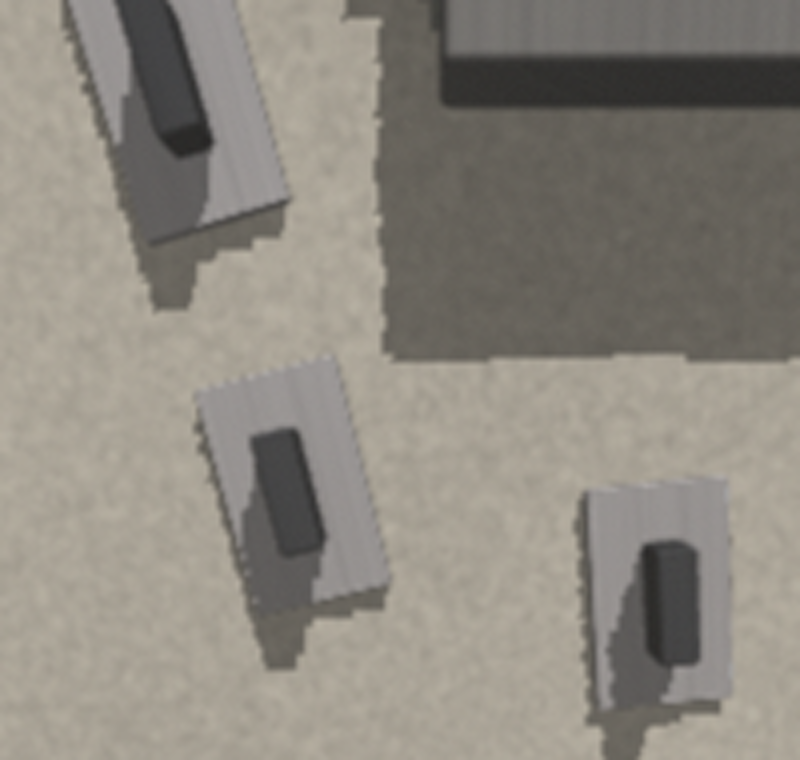

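```bash
cat >> h.py <<'E'
def rectpose(im,s,seed,zt=.008,r=60,sth=8.5):
    px=cv2.medianBlur(im["pixels"],3).astype(int);sat=px.max(2)-px.min(2)
    m=(sat<sth).astype(np.uint8);x,y=seed
    w=np.zeros_like(m);w[max(0,y-r):y+r,max(0,x-r):x+r]=1;m*=w
    m=cv2.morphologyEx(m,cv2.MORPH_OPEN,np.ones((3,3),np.uint8))
    n,l=cv2.connectedComponents(m);k=l[y,x]
    if k==0: print("seed miss",px[y,x]);return
    c=max(cv2.findContours((l==k).astype(np.uint8),cv2.RETR_EXTERNAL,cv2.CHAIN_APPROX_NONE)[0],key=cv2.contourArea)[:,0,:]
    W=np.array([ray(im,a,b,zt,s)[:2] for a,b in c])*1000
    (cx,cy),(a,b),ang=cv2.minAreaRect(W.astype(np.float32))
    if a>b: yaw=np.deg2rad(ang)
    else: yaw=np.deg2rad(ang+90); a,b=b,a
    xy=(yaw-np.pi/2+np.pi/2)%np.pi-np.pi/2  # yaw of plate x (short axis)
    print(seed,"c",round(cx/1000,4),round(cy/1000,4),"size",round(a,1),round(b,1),"yawx",round(xy,3));return cx/1000,cy/1000,xy
E
python3 - <<'E'
from h import *
s,i=pickle.load(open("e3.pkl","rb"))
rectpose(i,s,(223,121));rectpose(i,s,(315,149))
d=pickle.load(open("a.pkl","rb"));t=d["top"]
for p in [(176,221),(201,226),(346,237),(383,231),(396,194)]: rectpose(t,None,p,r=25)
s,i=pickle.load(open("c6.pkl","rb"))
crop(i,0,0,200,200,3,"x.png")
for p in [(179,55),(130,125)]: rectpose(i,s,p)
E
```

```text
(223, 121) c 0.4093 -0.3674 size 78.9 50.1 yawx 0.21
(315, 149) c 0.5382 -0.4078 size 79.0 49.7 yawx 0.049
(176, 221) c 0.4128 0.3428 size 31.3 13.7 yawx -1.486
(201, 226) c 0.401 0.2598 size 30.0 12.7 yawx -1.303
(346, 237) c 0.3825 -0.2459 size 36.2 14.4 yawx 0.212
(383, 231) c 0.4117 -0.3699 size 39.9 15.0 yawx 0.212
(396, 194) c 0.5428 -0.4107 size 42.1 17.6 yawx 0.048
(179, 55) c 0.4095 0.3395 size 78.7 49.3 yawx -1.453
(130, 125) c 0.3958 0.2564 size 80.1 48.8 yawx -1.218
```

```bash
python3 - <<'E'
from h import *
plan((.5382,-.4078,.09),.049)
E
```

```text
t 24.27 pos [ 0.4511 -0.4301  0.2798] yaw -0.03 F [-0.4 -0.7 -0.3] w 0.6 tilt [-0.  0. -1.]
  j6 -0.858
  shift [ 86.4 189.8  24.9] turn -0.079 len 210.0
```

Call:
{"op": "send_rows", "data": {
  "steps": [
    [0, 30, 30, 25, -0.079],
    [0, 60, 70, 25, -0.079],
    [0, 86.4, 110, 25, -0.079],
    [0, 86.4, 150, 25, -0.079],
    [0, 86.4, 190, 25, -0.079],
    [0, 86.4, 190, 25, -0.079],
    [0, 86.4, 190, 25, -0.079],
    [0, 86.4, 190, 25, -0.079]
  ]
}}

```text
time_s: 24.93
position: [0.5374, -0.4086, 0.09]
tool_rot: [-1.569, -0.036, 0.038]
contact_force: [-0.3, -0.1, 0.7]
grip_width: 0.501
```

```bash
python3 - <<'E'
from h import *
plan((.5382,-.4078,.034),.049)
s,i=snap("wrist","e4")
E
```

```text
t 24.93 pos [ 0.5374 -0.4086  0.09  ] yaw 0.047 F [-0.3 -0.1  0.7] w 0.501 tilt [-0.001  0.001 -1.   ]
  j6 -0.814
  shift [ 0.9 56.   0.7] turn -0.002 len 56.0
```

View pics/e4.png

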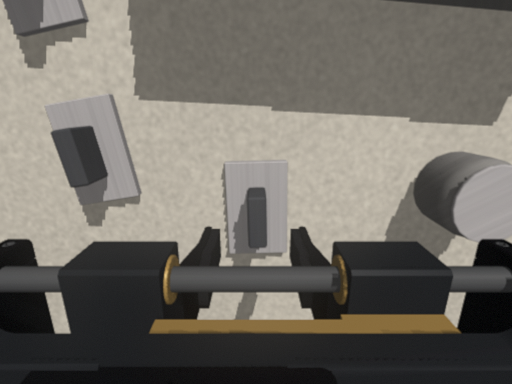

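Call:
{"op": "send_rows", "data": {
  "steps": [
    [0, 1, 30, 0.7, 0],
    [0, 1, 50, 0.7, 0],
    [0, 1, 56, 0.7, 0],
    [0, 1, 56, 0.7, 0],
    [1, 1, 56, 0.7, 0],
    [1, 1, 56, 0.7, 0],
    [1, 1, 56, 0.7, 0],
    [1, 1, 56, 0.7, 0],
    [1, 1, 56, 0.7, 0],
    [1, 1, 56, 0.7, 0],
    [1, 1, 56, 0.7, 0]
  ],
  "newtons": 35
}}

```text
time_s: 25.9
position: [0.5388, -0.4084, 0.0347]
tool_rot: [-1.571, -0.037, 0.037]
contact_force: [0.1, 0.3, 4.0]
grip_width: 0.157
```

```bash
python3 - <<'E'
from h import *
plan((.6363,-.0395,.16),-.028)
E
```

```text
t 25.9 pos [ 0.5388 -0.4084  0.0347] yaw 0.047 F [0.1 0.3 4. ] w 0.157 tilt [ 0.001 -0.001 -1.   ]
  j6 -0.812
  shift [ 114.8 -125.5  363.9] turn 0.075 len 401.7
```

Call:
{"op": "send_rows", "data": {
  "steps": [
    [1, 0, -40, 0, 0],
    [1, 0, -80, 0, 0],
    [1, 10, -120, 20, 0.075],
    [1, 20, -126, 60, 0.075],
    [1, 31, -126, 100, 0.075],
    [1, 42, -126, 138, 0.075],
    [1, 53, -126, 175, 0.075],
    [1, 65, -126, 212, 0.075],
    [1, 77, -126, 250, 0.075],
    [1, 90, -126, 287, 0.075],
    [1, 102, -126, 325, 0.075],
    [1, 114.5, -126, 364, 0.075]
  ]
}}

```text
time_s: 26.9
position: [0.6355, -0.0373, 0.1594]
tool_rot: [-1.571, 0.023, -0.021]
contact_force: [0.8, -1.1, -1.4]
grip_width: 0.159
```

Call:
{"op": "send_rows", "data": {
  "steps": [
    [1, 0, 0, 0, 0],
    [1, 0, 0, 0, 0],
    [1, 0, 0, 0, 0],
    [1, 0, 0, 0, 0]
  ]
}}

```text
time_s: 27.23
position: [0.6353, -0.0403, 0.1595]
tool_rot: [-1.571, 0.024, -0.022]
contact_force: [-0.6, 0.1, -1.1]
grip_width: 0.158
```

```bash
python3 - <<'E'
from h import *
s,i=snap("wrist","f1")
plan((.6363,-.0395,.098),-.028)
E
```

```text
t 27.28 pos [ 0.6354 -0.0407  0.1596] yaw -0.03 F [ 0.1  0.3 -1.3] w 0.16 tilt [-0.001 -0.    -1.   ]
  j6 -0.158
  shift [ 1.  61.6  1.2] turn -0.002 len 61.6
```

View pics/f1.png

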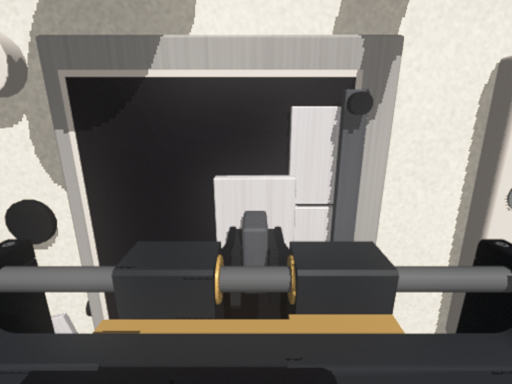

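```bash
cat >> h.py <<'E'
def inhand(tag,dz,c0,c1,rr,row_guess,th=110):
    s,i=pickle.load(open(tag+".pkl","rb"));g=cv2.cvtColor(i["pixels"],cv2.COLOR_RGB2GRAY).astype(float)
    M=R.from_rotvec(s["tool_rot"]).as_matrix();zt=s["position"][2]-dz
    T=lambda u,v:(M.T@(ray(i,u,v,zt,s)-s["position"]))*1000
    out=[]
    for c in range(c0,c1,4):
        col=g[row_guess-12:row_guess+12,c];k=np.where(col>th)[0]
        if len(k)==0 or k[0]==0: continue
        k=k[0];r=row_guess-12+k-1+(th-col[k-1])/(col[k]-col[k-1]);out.append(T(c,r))
    out=np.array(out);p=np.polyfit(out[:,0],out[:,2],1)
    print("end edge tool z at x=0:",p[1].round(2),"slope",p[0].round(4),"-> plate z offset",(p[1]-40).round(2))
    L=[]
    for r in rr:
        row=g[r];k=c0
        kk=np.where(row[c0-20:c0+12]>th)[0][0]+c0-20;l=kk-1+(th-row[kk-1])/(row[kk]-row[kk-1])
        kk=np.where(row[c1-12:c1+20]>th)[0][-1]+c1-12
        e=kk+(row[kk]-th)/(row[kk]-row[kk+1]) 
        a,b=T(l,r),T(e,r);L.append((a[0],b[0]));
    L=np.array(L).mean(0);print("x edges",L.round(2),"centre",L.mean().round(2))
E
python3 - <<'E'
from h import *
inhand("f1",.0267,218,292,range(184,204,4),177)
E
```

```text
end edge tool z at x=0: 42.8 slope 0.007 -> plate z offset 2.8
x edges [-24.61    nan] centre nanh.py:78: RuntimeWarning: divide by zero encountered in scalar divide
  e=kk+(row[kk]-th)/(row[kk]-row[kk+1])
h.py:11: RuntimeWarning: invalid value encountered in matmul
  T=camT(im,s);d=T[:3,:3]@(np.linalg.inv(im["mtx"])@np.array([u,v,1.]))
```

Call:
{"op": "send_rows", "data": {
  "steps": [
    [1, 1, 20, 0, 0],
    [1, 1, 40, 0, 0],
    [1, 1, 52, 0, 0],
    [1, 1, 59, 0, 0],
    [1, 1, 59, 0, 0],
    [1, 1, 59, 0, 0]
  ]
}}

```text
time_s: 27.78
position: [0.6367, -0.0398, 0.1009]
tool_rot: [-1.571, 0.023, -0.022]
contact_force: [0.1, 0.3, -1.8]
grip_width: 0.155
```

```bash
python3 - <<'E'
from h import *
s,i=snap("wrist","f2");crop(i,190,90,350,250,4,"f2z.png")
plan((.6363,-.0395,.095),-.028)
E
```

```text
t 27.83 pos [ 0.6373 -0.0397  0.1018] yaw -0.029 F [ 1.2 -0.3 -1.5] w 0.159 tilt [ 0.001 -0.    -1.   ]
  j6 -0.157
  shift [-1.1  6.8  0.2] turn -0.001 len 6.9
```

View pics/f2z.png

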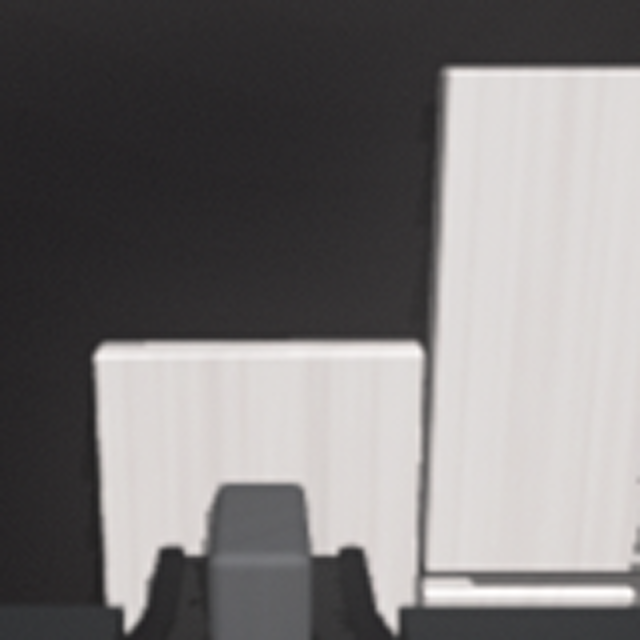

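```bash
cat >> h.py <<'E'
def edgecol(g,c,r0,r1,th=110):
    col=g[r0:r1,c];k=np.where(col>th)[0][0];return r0+k-1+(th-col[k-1])/(col[k]-col[k-1])
def edgerow(g,r,c0,c1,th=110,rev=False):
    row=g[r,c0:c1]
    if rev:
        k=np.where(row>th)[0][-1];return c0+k+(row[k]-th)/(row[k]-row[k+1])
    k=np.where(row>th)[0][0];return c0+k-1+(th-row[k-1])/(row[k]-row[k-1])
C=np.array([.6876,-.0825]);PH=-.0281
U=np.array([np.cos(PH),np.sin(PH)]);V=np.array([-np.sin(PH),np.cos(PH)])
def loc(p): d=np.array(p)[:2]-C;return np.array([d@U,d@V])*1000
def glob(x,y): return C+x/1000*U+y/1000*V
def load(tag):
    s,i=pickle.load(open(tag+".pkl","rb"));return s,i,cv2.cvtColor(i["pixels"],cv2.COLOR_RGB2GRAY).astype(float)
E
python3 - <<'E'
from h import *
s,i,g=load("f2");zb=s["position"][2]-.0347
for c in range(218,292,12): print("end",loc(ray(i,c,edgecol(g,c,165,190),zb,s)).round(2))
for r in(184,192,200): print("L",loc(ray(i,edgerow(g,r,205,230),r,zb+.008,s)).round(2),"R",loc(ray(i,edgerow(g,r,270,297,rev=True),r,zb+.008,s)).round(2))
for r in(120,150,180,210,225): print("near",g[r,292:306].astype(int),loc(ray(i,edgerow(g,r,294,310,150),r,.068,s)).round(2))
for c in(305,315,325,335):
    col=g[225:245,c];print(col.astype(int))
print("TCP",loc(s["position"]),[glob(*q).round(4) for q in((-52.5,41.5),(-52.5,-41.5),(-105,83),(-105,0),(-105,-83))])
E
```

```text
end [-74.63  82.04]
end [-67.14  82.22]
end [-59.65  82.23]
end [-52.16  82.24]
end [-44.68  82.32]
end [-37.19  82.32]
end [-29.71  82.33]
L [-76.69  78.28] R [-26.92  78.26]
L [-76.7   73.26] R [-26.88  73.25]
L [-76.67  68.16] R [-26.61  68.15]
near [ 48  48  48  45  42  42  45  80 100 159 211 223 222 221] [-24.75 115.25]
near [ 52  52  53  54  50  56  87 122 177 214 222 220 220 221] [-24.74  97.77]
near [220 219 218 183 118  97 150 202 219 220 220 220 220 219] [-6.2  79.17]
near [216 214 177 122 108 165 211 221 220 219 219 217 216 218] [-26.12  59.37]
near [216 218 154 100 152 204 219 219 219 219 218 216 217 220] [-26.08  48.98]
[220 220 220 220 220 221 223 188 105 161 213 216 239 248 223 203 150  71
  61  62]
[215 216 215 216 216 216 218 184 101 103 111 168 242 248 222 202 148  71
  61  63]
[218 217 218 218 218 220 222 188 100 101 109 165 241 248 223 204 149  71
  60  62]
[215 215 215 216 216 217 220 186 101 103 110 171 244 249 224 205 150  70
  59  59]
TCP [-52.10472843  41.26708114] [array([ 0.6363, -0.0395]), array([ 0.634 , -0.1225]), array([0.585 , 0.0034]), array([ 0.5826, -0.0795]), array([ 0.5803, -0.1625])]
```

```bash
python3 - <<'E'
from h import *
s,i,g=load("f2")
for r in(232.2,236.2): print(loc(ray(i,315,r,.068,s)).round(2))
for r in range(108,112): print(g[r,304:320:4])
c=320;print(g[100:112,c].astype(int),loc(ray(i,c,107,.060,s)))
plan((*glob(-52.9,40.8),.0955),-.0281)
E
```

```text
[-12.11  43.86]
[-11.93  40.98]
[233. 233. 229. 231.]
[224. 223. 220. 221.]
[223. 221. 220. 220.]
[223. 221. 220. 221.]
[ 52  50  51  51  48  51 103 192 231 221 221 220] [-12.3056953  122.51614596]
t 27.83 pos [ 0.6373 -0.0397  0.1018] yaw -0.029 F [ 1.2 -0.3 -1.5] w 0.159 tilt [ 0.001 -0.    -1.   ]
  j6 -0.157
  shift [-1.5  6.3 -0.5] turn -0.0 len 6.5
```

Call:
{"op": "send_rows", "data": {
  "steps": [
    [1, -1, 3, -0.3, 0],
    [1, -1.2, 5, -0.3, 0],
    [1, -1.2, 6.5, -0.3, 0],
    [1, -1.2, 7.2, -0.3, 0],
    [1, -1.2, 7.2, -0.3, 0],
    [1, -1.2, 7.2, -0.3, 0]
  ]
}}

```text
time_s: 28.33
position: [0.6359, -0.0395, 0.0947]
tool_rot: [-1.571, 0.021, -0.023]
contact_force: [-2.0, 0.6, 4.9]
grip_width: 0.155
```

```bash
python3 - <<'E'
from h import *
s,i=snap("wrist","f3");s,i,g=load("f3");zb=.060
print("TCP",loc(s["position"]),s["position"],s["contact_force"])
for c in range(222,290,24): print("end",loc(ray(i,c,edgecol(g,c,165,198),zb,s)).round(2))
for r in(200,206): print("L",loc(ray(i,edgerow(g,r,205,230),r,zb+.008,s)).round(2))
print(g[200,285:310].astype(int))
E
```

```text
TCP [-52.85145552  41.55377237] [ 0.63593692 -0.0394777   0.09469307] [-1.95110913  0.6366051   4.91817093]
end [-72.87  82.32]
end [-57.9   82.51]
end [-42.93  82.6 ]
L [-77.54  68.43]
L [-77.33  64.55]
[219 220 219 220 220 220 219 218 218 215 148  65  54  83 104 159 207 221
 221 220 221 220 219 218 220]
```

Call:
{"op": "send_rows", "data": {
  "steps": [
    [1, 0.1, -2, -0.7, 0],
    [1, 0.1, -2, -0.7, 0],
    [1, 0.1, -0.5, -0.7, 0],
    [1, 0.1, -0.5, -0.7, 0],
    [0.3, 0.1, -0.5, -0.7, 0],
    [0.3, 0.1, -0.5, -0.7, 0],
    [0.3, 0.1, -0.5, -0.7, 0],
    [0.3, 0.1, -30, -0.7, 0],
    [0.3, 0.1, -60, -0.7, 0],
    [0.3, 0.1, -90, -0.7, 0],
    [0.3, 0.1, -100, -0.7, 0],
    [0.3, 0.1, -100, -0.7, 0]
  ]
}}

```text
time_s: 29.38
position: [0.6379, -0.0406, 0.1978]
tool_rot: [-1.572, 0.016, -0.028]
contact_force: [0.0, -0.3, 0.3]
grip_width: 0.349
```

```bash
python3 - <<'E'
from h import *
s,i=snap("wrist","f4");crop(i,180,90,350,250,4,"f4z.png")
plan((.4093,-.3674,.2),.21)
E
```

```text
t 29.43 pos [ 0.6365 -0.0403  0.1949] yaw -0.028 F [-0.3 -0.1 -0.4] w 0.344 tilt [ 0.003 -0.001 -1.   ]
  j6 -0.159
  shift [-218.    -5.6 -333.3] turn -0.238 len 398.3
```

View pics/f4z.png

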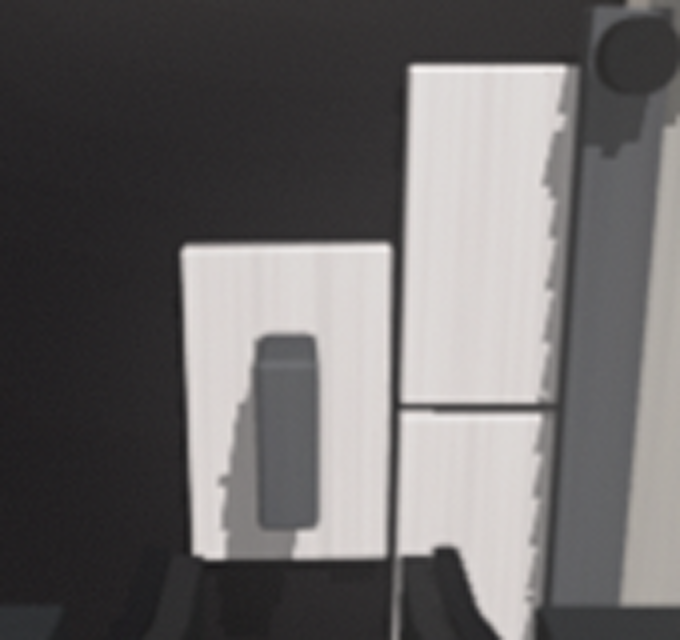

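```bash
python3 - <<'E'
from h import *
s,i,g=load("f4")
far=np.mean([loc(ray(i,c,edgecol(g,c,142,160),.060,s))[1] for c in(235,245,255,265)])
# near end: bright->dark going down (shadow/dark); top edge
def down(c,r0,r1,th=110):
    col=g[r0:r1,c];k=np.where(col<th)[0][0];return r0+k-1+(col[k-1]-th)/(col[k-1]-col[k])
near=[loc(ray(i,c,down(c,222,240),.068,s))[1] for c in(232,262,268)]
print("far",far,"near",near)
jt=[(down(c,185,198),) for c in(285,295,305)];print("joint top",[loc(ray(i,c,down(c,185,200,140),.068,s)).round(2) for c in(285,295,305)])
print(g[185:200,295].astype(int))
print("clamp far",[loc(ray(i,c,edgecol(g,c,98,115),.060,s)).round(2) for c in(290,300,310)])
for r in(160,175,190,200): print(g[r,272:286].astype(int), loc(ray(i,edgerow(g,r,262,280,130,True),r,.068,s)).round(2),loc(ray(i,edgerow(g,r,279,290,150),r,.068,s)).round(2))
E
```

```text
far 81.89915416370806 near [np.float64(1.8899894803370827), np.float64(2.0568909116169456), np.float64(2.0205558037098097)]
joint top [array([-19.83,  43.53]), array([-10.  ,  43.56]), array([-0.17, 43.56])]
[212 212 212 214 217 184  81  90 176 228 221 216 215 215 216]
clamp far [array([-16.84, 123.37]), array([ -7.56, 123.35]), array([  1.72, 123.36])]
[218 218 218 218 216 162  85  52  97 178 215 218 216 215] [-28.   73.7] [-24.92  73.7 ]
[216 216 216 215 214 150  69  67 135 199 219 218 215 214] [-27.81  59.1 ] [-24.93  59.1 ]
[217 216 215 215 208 141  60  65 141 179 188 187 186 186] [-27.57  44.03] [-24.52  44.02]
[216 214 215 214 199 132  62 103 185 218 219 218 215 214] [-27.43  33.71] [-24.91  33.7 ]
```

Call:
{"op": "send_rows", "data": {
  "steps": [
    [0, -218, -5, -333, -0.238],
    [0, -218, -5, -333, -0.238],
    [0, -218, -5, -333, -0.238],
    [0, -218, -5, -333, -0.238],
    [0, -218, -5, -333, -0.238],
    [0, -218, -5, -333, -0.238],
    [0, -218, -5, -333, -0.238],
    [0, -218, -5, -333, -0.238],
    [0, -218, -5, -333, -0.238],
    [0, -218, -5, -333, -0.238],
    [0, -218, -5, -333, -0.238],
    [0, -218, -5, -333, -0.238]
  ]
}}

```text
time_s: 30.43
position: [0.4067, -0.3669, 0.1961]
tool_rot: [-1.561, -0.161, 0.164]
contact_force: [0.3, 0.7, -0.4]
grip_width: 0.5
```

```bash
python3 - <<'E'
from h import *
s,i=snap("wrist","g1")
plan((.4093,-.3674,.09),.21)
E
```

```text
t 30.48 pos [ 0.4075 -0.3661  0.1964] yaw 0.209 F [ 0.9 -0.4  1.1] w 0.499 tilt [-0.002  0.003 -1.   ]
  j6 -1.085
  shift [  1.6 106.4  -2.1] turn -0.001 len 106.5
```

View pics/g1.png

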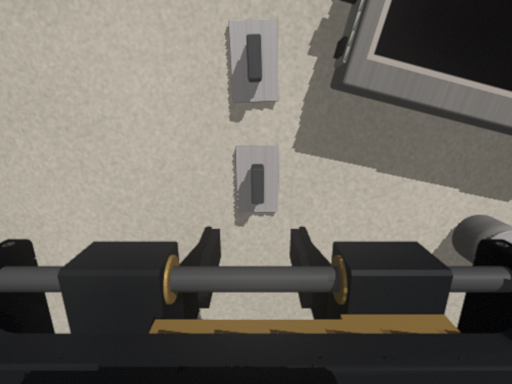

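```bash
python3 - <<'E'
from h import *
s,i,g=load("g1");rectpose(i,s,(257,180));rectpose(i,s,(253,55),r=54)
E
```

```text
(257, 180) c 0.4093 -0.3662 size 80.2 49.7 yawx 0.231
(253, 55) c 0.3794 -0.2427 size 79.1 49.7 yawx 0.237
```

Call:
{"op": "send_rows", "data": {
  "steps": [
    [0, 1.6, 35, -2, 0],
    [0, 1.6, 75, -2, 0],
    [0, 1.6, 110, -2, 0],
    [0, 1.6, 140, -2, 0],
    [0, 1.6, 157, -2, 0],
    [0, 1.6, 162.5, -2, 0],
    [0, 1.6, 162.5, -2, 0]
  ]
}}

```text
time_s: 31.07
position: [0.4099, -0.3657, 0.0337]
tool_rot: [-1.56, -0.164, 0.168]
contact_force: [-0.7, -0.1, 0.9]
grip_width: 0.499
```

```bash
python3 - <<'E'
from h import *
plan((.4093,-.3674,.0345),.21)
E
```

```text
t 31.07 pos [ 0.4099 -0.3657  0.0337] yaw 0.212 F [-0.7 -0.1  0.9] w 0.499 tilt [-0.003  0.004 -1.   ]
  j6 -1.084
  shift [-0.9 -0.8 -1.5] turn 0.002 len 1.9
```

Call:
{"op": "send_rows", "data": {
  "steps": [
    [1, -0.7, -0.8, -1, -0.012],
    [1, -0.7, -0.8, -1, -0.012],
    [1, -0.7, -0.8, -1, -0.012],
    [1, -0.7, -0.8, -1, -0.012],
    [1, -0.7, -0.8, -1, -0.012],
    [1, -0.7, -0.8, -1, -0.012],
    [1, -0.7, -30, -1, -0.012],
    [1, -0.7, -70, -1, -0.012],
    [1, -0.7, -110, -1, -0.012],
    [1, -0.7, -126, -1, -0.012],
    [1, -0.7, -126, -1, -0.012]
  ]
}}

```text
time_s: 31.98
position: [0.4121, -0.3724, 0.1682]
tool_rot: [-1.572, -0.179, 0.17]
contact_force: [0.4, 0.2, -0.8]
grip_width: 0.163
```

```bash
python3 - <<'E'
from h import *
plan((*glob(-52.5,-42),.16),-.0281)
E
```

```text
t 31.98 pos [ 0.4121 -0.3724  0.1682] yaw 0.222 F [ 0.4  0.2 -0.8] w 0.163 tilt [ 0.006 -0.008 -1.   ]
  j6 -1.099
  shift [271.2   7.7 194.5] turn 0.25 len 333.9
```

Call:
{"op": "send_rows", "data": {
  "steps": [
    [1, 272, 2, 191, 0.25],
    [1, 272, 2, 191, 0.25],
    [1, 272, 2, 191, 0.25],
    [1, 272, 2, 191, 0.25],
    [1, 272, 2, 191, 0.25],
    [1, 272, 2, 191, 0.25],
    [1, 272, 2, 191, 0.25],
    [1, 272, 2, 191, 0.25],
    [1, 272, 2, 191, 0.25],
    [1, 272, 2, 191, 0.25],
    [1, 272, 2, 191, 0.25],
    [1, 272, 2, 191, 0.25]
  ]
}}

```text
time_s: 32.98
position: [0.6317, -0.1245, 0.159]
tool_rot: [-1.571, 0.025, -0.021]
contact_force: [0.3, 0.1, -1.3]
grip_width: 0.156
```

```bash
cat >> h.py <<'E'
def hand(tag,dz=.0347,rows=(120,235)):
    """plate end face (bottom edge) & side edges in tool coords"""
    s,i,g=load(tag);M=R.from_rotvec(s["tool_rot"]).as_matrix();zb=s["position"][2]-dz
    T=lambda u,v,z:(M.T@(ray(i,u,v,z,s)-s["position"]))*1000
    E=np.array([T(c,edgecol(g,c,*rows),zb) for c in range(226,288,6)])
    p=np.polyfit(E[:,0],E[:,2],1);off=p[1]-40
    print("hand: z off",round(off,2),"slope",round(p[0],4),"res",np.abs(E[:,2]-np.polyval(p,E[:,0])).max().round(2))
    return off
E
python3 - <<'E'
from h import *
plan((*glob(-52.5,-42),.16),-.0281)
snap("wrist","g2");hand("g2");hand("f1")
E
```

```text
t 32.98 pos [ 0.6317 -0.1245  0.159 ] yaw -0.029 F [ 0.3  0.1 -1.3] w 0.156 tilt [-0.002  0.    -1.   ]
  j6 -0.287
  shift [ 2.1 -1.   1.5] turn -0.001 len 2.8
hand: z off 33.42 slope 0.2021 res 12.22
hand: z off 0.97 slope 0.0059 res 0.09
```

View pics/g2.png

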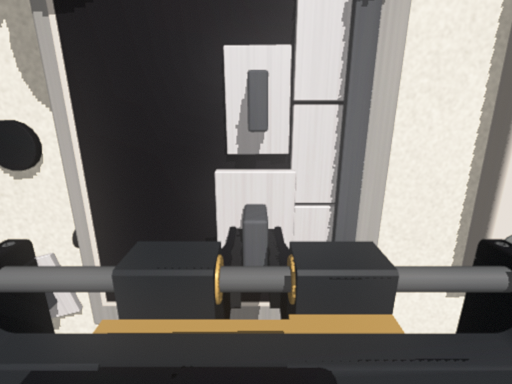

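```bash
python3 - <<'E'
from h import *
o=hand("g2",rows=(158,190));print(o)
# f1-calibrated: true off=o-.3
y=-41.5-(o-.3)
plan((*glob(-52.7,y),.100),-.0281)
E
```

```text
hand: z off 4.86 slope 0.0024 res 0.03
4.856057098343989
t 33.03 pos [ 0.6318 -0.1249  0.1594] yaw -0.03 F [-0.1 -0.2 -0.8] w 0.162 tilt [-0.002  0.    -1.   ]
  j6 -0.287
  shift [ 2.  59.4 -2.1] turn -0.002 len 59.5
```

Call:
{"op": "send_rows", "data": {
  "steps": [
    [1, 2, 20, -2, 0],
    [1, 2, 40, -2, 0],
    [1, 2, 52, -2, 0],
    [1, 2, 58, -2, 0],
    [1, 2, 58, -2, 0],
    [1, 2, 58, -2, 0],
    [1, 2, 58, -2, 0]
  ]
}}

```text
time_s: 33.62
position: [0.6358, -0.1261, 0.1036]
tool_rot: [-1.571, 0.021, -0.024]
contact_force: [0.2, 0.6, -1.0]
grip_width: 0.157
```

```bash
python3 - <<'E'
from h import *
s,i=snap("wrist","g3");crop(i,180,20,350,250,3.2,"g3z.png")
hand("g3",rows=(160,195))
plan((*glob(-52.7,-46.1),.0947),-.0281)
E
```

```text
** On entry to DLASCL parameter number  4 had an illegal value
 ** On entry to DLASCL parameter number  4 had an illegal value
 ** On entry to DLASCL parameter number  4 had an illegal value
 ** On entry to DLASCL parameter number  4 had an illegal value
 ** On entry to DLASCL parameter number  5 had an illegal value
 ** On entry to DLASCL parameter number  4 had an illegal valueh.py:82: RuntimeWarning: divide by zero encountered in scalar divide
  col=g[r0:r1,c];k=np.where(col>th)[0][0];return r0+k-1+(th-col[k-1])/(col[k]-col[k-1])
h.py:11: RuntimeWarning: invalid value encountered in matmul
  T=camT(im,s);d=T[:3,:3]@(np.linalg.inv(im["mtx"])@np.array([u,v,1.]))
Traceback (most recent call last):
  File "h.py", line 99, in hand
    p=np.polyfit(E[:,0],E[:,2],1);off=p[1]-40
numpy.linalg.LinAlgError: SVD did not converge in Linear Least Squares
```

View pics/g3z.png

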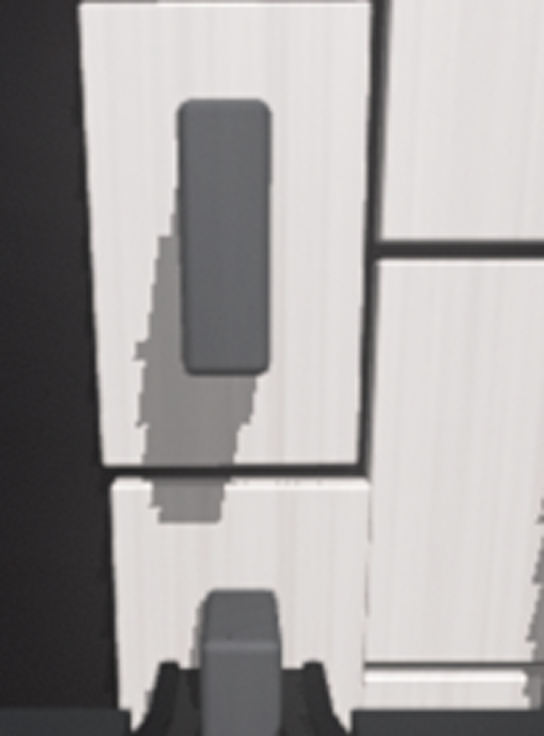

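```bash
python3 - <<'E'
from h import *
s,i,g=load("g3");print("TCP",loc(s["position"]))
zb=s["position"][2]-.0347
for c in(216,222,256,270,280,288):
    col=g[158:178,c];print(c,col.astype(int)) 
r=edgecol(g,280,167,178);print(r)
for c in (270,280,288): print(loc(ray(i,c,edgecol(g,c,166,178,100),zb,s)).round(2))
def down(c,r0,r1,th=110):
    col=g[r0:r1,c];k=np.where(col<th)[0][0];return r0+k-1+(col[k-1]-th)/(col[k-1]-col[k])
for c in (270,280,288): print("pl1 near end",loc(ray(i,c,down(c,158,172),.068,s)).round(2))
print("pl1 far", [loc(ray(i,c,edgecol(g,c,14,30),.060,s)).round(2) for c in (220,250,280)])
for r in(195,205,215): print(g[r,205:222].astype(int),loc(ray(i,edgerow(g,r,205,225),r,zb+.008,s)).round(2))
plan((*glob(-52.7,-46.1),.0947),-.0281)
E
```

```text
TCP [-50.52648965 -44.99655455]
216 [220 220 220 220 220 224 205 130  52  37  51 124 188 231 243 226 222 220
 220 219]
222 [221 221 222 222 223 226 207 130  52  39  68 155 218 232 239 222 217 217
 216 217]
256 [219 218 219 219 220 220 188  97  52  50  75 152 201 223 241 226 220 221
 221 221]
270 [222 222 223 222 223 223 188  97  55  53  77 154 206 225 239 222 217 217
 216 217]
280 [218 218 218 219 219 215 175  85  55  56  77 156 209 228 241 226 220 220
 220 220]
288 [221 221 221 221 222 216 174  87  60  60  82 158 218 236 243 227 221 222
 222 221]
168.41772151898735
[-40.6   -0.07]
[-34.4   -0.07]
[-29.45  -0.03]
pl1 near end [-40.59   1.93]
pl1 near end [-34.38   2.01]
pl1 near end [-29.42   2.  ]
pl1 far [array([-69.61,  83.35]), array([-52.71,  83.48]), array([-35.8,  83.5])]
[ 43  45  46  44  47  47  43  40  39  58 148 209 222 220 220 220 219] [-74.5  -14.91]
[ 45  44  43  43  46  45  45  47  41  39  79 175 216 220 220 219 220] [-74.3  -21.33]
[ 42  42  43  44  43  44  45  42  38  36  60 159 213 221 218 218 219] [-74.46 -27.9 ]
t 33.67 pos [ 0.636  -0.126   0.1037] yaw -0.028 F [ 0.7  0.3 -2.3] w 0.157 tilt [ 0.002 -0.001 -1.   ]
  j6 -0.289
  shift [-2.4  9.  -1.2] turn -0.0 len 9.4
```

Call:
{"op": "send_rows", "data": {
  "steps": [
    [1, -1.5, 0, -1, 0],
    [1, -2.9, 0, -1, 0],
    [1, -2.9, 3, -1, 0],
    [1, -2.9, 6, -1, 0],
    [1, -2.9, 6, -1, 0],
    [1, -2.9, 6, -1, 0]
  ]
}}

```text
time_s: 34.17
position: [0.6326, -0.1265, 0.0978]
tool_rot: [-1.571, 0.021, -0.023]
contact_force: [-4.2, 1.8, 8.0]
grip_width: 0.158
```

```bash
cat >> h.py <<'E'
def down(g,c,r0,r1,th=110):
    col=g[r0:r1,c];k=np.where(col<th)[0][0];return r0+k-1+(col[k-1]-th)/(col[k-1]-col[k])
E
python3 - <<'E'
from h import *
snap("wrist","g4");s,i,g=load("g4");print("TCP",loc(s["position"]),s["position"][2])
zb=s["position"][2]-.0347
for c in(222,280): print(c,g[158:190,c].astype(int))
for r in(200,210): print(g[r,205:222].astype(int),loc(ray(i,edgerow(g,r,205,225),r,zb+.008,s)).round(2),g[r,280:300].astype(int))
plan((*glob(-52.7,-46.1),.0947),-.0281)
E
```

```text
TCP [-53.72589043 -45.57237977] 0.0978484637185774
222 [220 220 219 219 219 221 222 199 120  50  45  86 166 233 240 223 217 217
 217 218 217 217 218 217 218 217 216 218 217 217 218 217]
280 [219 218 219 219 219 221 216 172  83  53  55  90 174 237 241 226 221 221
 221 221 220 221 221 221 221 220 220 219 220 220 220 220]
[ 43  43  44  44  44  44  45  46  43  46 114 195 221 220 220 220 219] [-77.65 -18.7 ] [220 219 219 217 219 221 221 222 222 222 221 221 221 218 173  98  58  56
  66  95]
[ 43  43  42  44  44  46  44  45  41  37  67 164 213 221 219 219 220] [-77.6 -25.2] [219 219 217 218 219 220 221 221 221 220 220 219 219 215 149  68  52  56
  83 105]
t 34.22 pos [ 0.6326 -0.1265  0.0979] yaw -0.028 F [-3.3  1.6  8. ] w 0.158 tilt [ 0.001 -0.    -1.   ]
  j6 -0.292
  shift [ 1.   3.2 -0.5] turn 0.0 len 3.4
```

```bash
python3 - <<'E'
from h import *
s,i,g=load("g4");crop(i,180,120,350,250,4.5,"g4z.png")
for c in(225,250,270,280,288): print("end",loc(ray(i,c,edgecol(g,c,167,178,100),.060,s)).round(2),"pl1",loc(ray(i,c,down(g,c,158,172),.068,s)).round(2))
for r in(190,200,210): print("L",loc(ray(i,edgerow(g,r,205,225),r,.068,s)).round(2),"R",loc(ray(i,edgerow(g,r,280,298,130,True),r,.068,s)).round(2))
s,i=snap("scene","g4s");crop(i,130,160,280,270,5,"g4sz.png")
E
```

```text
end [-72.1   -1.85] pl1 [-71.2    1.68]
end [-56.31  -2.18] pl1 [-56.17   2.16]
end [-43.68  -1.82] pl1 [-44.16   1.91]
end [-37.37  -1.81] pl1 [-38.15   1.96]
end [-32.31  -1.79] pl1 [-33.34   1.96]
L [-78.13 -13.24] R [-28.32 -13.23]
L [-78.11 -19.73] R [-28.49 -19.71]
L [-78.06 -26.35] R [-28.43 -26.33]
```

View pics/g4z.png

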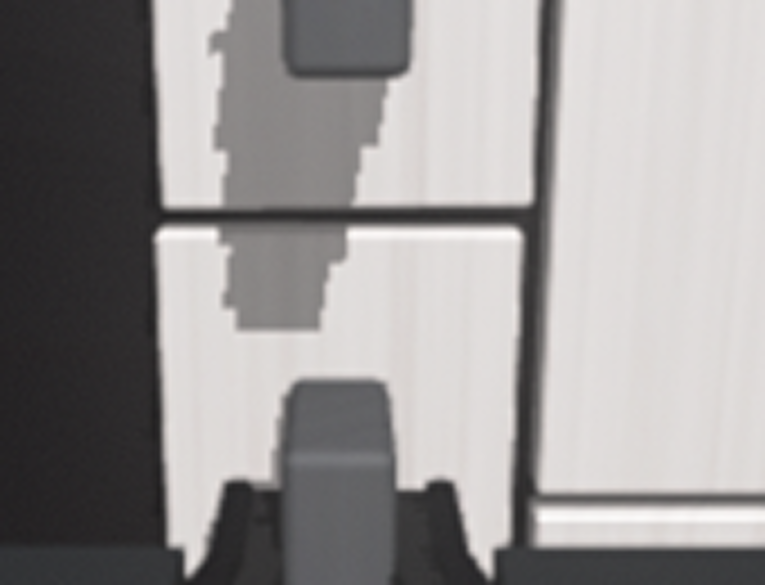

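View pics/g4sz.png

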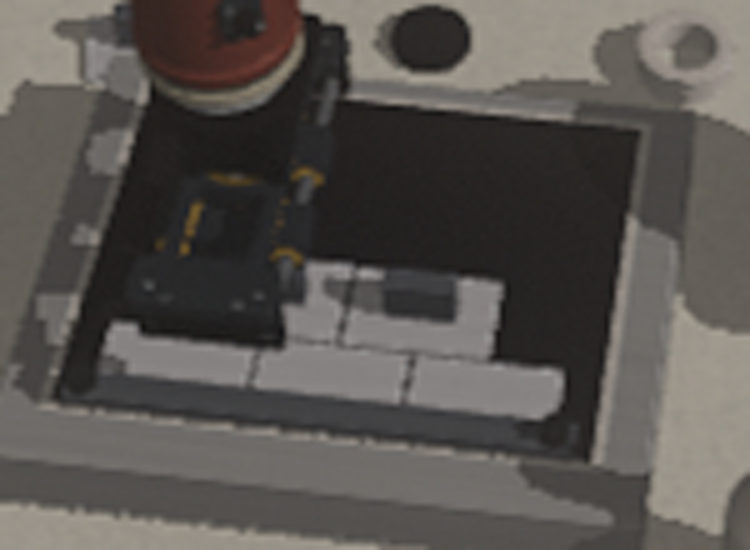

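Call:
{"op": "send_rows", "data": {
  "steps": [
    [1, 0, -3, 0, 0],
    [1, 0.7, -3, 0.7, 0],
    [1, 0.7, -3, 0.7, 0],
    [1, 0.7, -1, 0.7, 0],
    [1, 0.7, -1, 0.7, 0],
    [1, 0.7, -1, 0.7, 0],
    [0.3, 0.7, -1, 0.7, 0],
    [0.3, 0.7, -1, 0.7, 0],
    [0.3, 0.7, -1, 0.7, 0],
    [0.3, 0.7, -40, 0.7, 0],
    [0.3, 0.7, -80, 0.7, 0],
    [0.3, 0.7, -100, 0.7, 0]
  ]
}}

```text
time_s: 35.27
position: [0.6345, -0.1263, 0.2006]
tool_rot: [-1.572, 0.018, -0.026]
contact_force: [1.5, -0.9, 1.2]
grip_width: 0.345
```

Call:
{"op": "send_rows", "data": {
  "steps": [
    [0.3, 0, 0, 0, 0],
    [0.3, 0, 0, 0, 0],
    [0.3, 0, 0, 0, 0]
  ]
}}

```text
time_s: 35.52
position: [0.6323, -0.1256, 0.195]
tool_rot: [-1.57, 0.023, -0.021]
contact_force: [0.2, 0.3, -0.0]
grip_width: 0.355
```

```bash
python3 - <<'E'
from h import *
s,i=snap("wrist","g5");crop(i,180,20,350,250,3.2,"g5z.png")
plan((.3794,-.2427,.2),.22)
E
```

```text
t 35.57 pos [ 0.6318 -0.1254  0.1942] yaw -0.028 F [-0.8 -0.2 -0.6] w 0.351 tilt [-0.003  0.001 -1.   ]
  j6 -0.29
  shift [-249.1   -5.2 -124.3] turn -0.248 len 278.4
```

View pics/g5z.png

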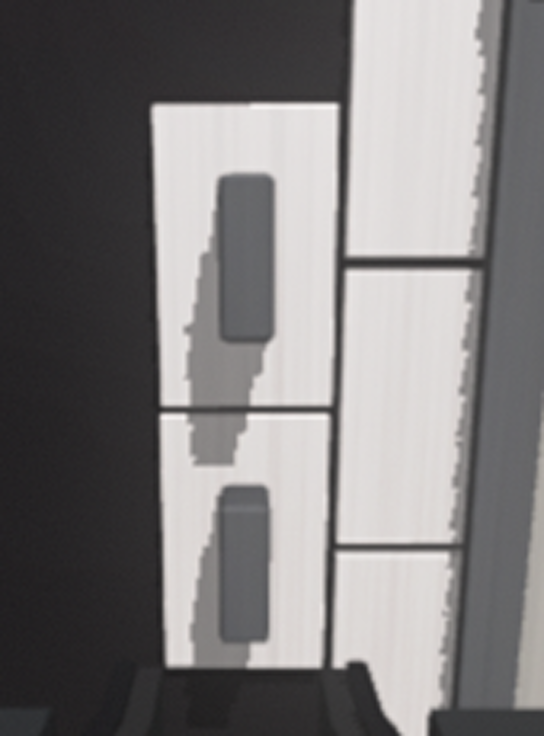

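Call:
{"op": "send_rows", "data": {
  "steps": [
    [0, -249, -5, -124, -0.25],
    [0, -249, -5, -124, -0.25],
    [0, -249, -5, -124, -0.25],
    [0, -249, -5, -124, -0.25],
    [0, -249, -5, -124, -0.25],
    [0, -249, -5, -124, -0.25],
    [0, -249, -5, -124, -0.25],
    [0, -249, -5, -124, -0.25],
    [0, -249, -5, -124, -0.25],
    [0, -249, -5, -124, -0.25],
    [0, -249, -5, -124, -0.25]
  ]
}}

```text
time_s: 36.48
position: [0.3811, -0.2422, 0.2006]
tool_rot: [-1.563, -0.175, 0.175]
contact_force: [-0.4, 0.8, 0.2]
grip_width: 0.5
```

```bash
python3 - <<'E'
from h import *
s,i=snap("wrist","h1")
plan((.3794,-.2427,.09),.22)
s,i,g=load("g5")
print("pl2 far",[loc(ray(i,c,edgecol(g,c,144,155),.068,s)).round(2) for c in(235,265,275)],"pl1 near",[loc(ray(i,c,down(g,c,138,152),.068,s)).round(2) for c in(235,275)])
print("pl2 near",[loc(ray(i,c,down(g,c,220,232),.068,s)).round(2) for c in(235,268,275)])
for r in(70,100,130,165,190,215): print(loc(ray(i,edgerow(g,r,220,240),r,.068,s)).round(2))
E
```

```text
t 36.53 pos [ 0.3812 -0.2421  0.2007] yaw 0.223 F [ 0.1  0.3 -0.9] w 0.496 tilt [-0.001  0.001 -1.   ]
  j6 -0.964
  shift [ -1.9 110.7  -0.2] turn 0.003 len 110.7
pl2 far [array([-70.41,  94.18]), array([-44.95,  50.71]), array([-37.11,  94.93])] pl1 near [array([-72.26,   1.58]), array([-35.15,   1.67])]
pl2 near [array([-73.9 , -80.35]), array([-40.5, -80.7]), array([-33.41, -80.72])]
[-77.62  67.29]
[-77.43  42.79]
[-77.22  16.81]
[-77.87 -15.54]
[-77.7  -40.12]
[-78.07 -66.05]
```

View pics/h1.png

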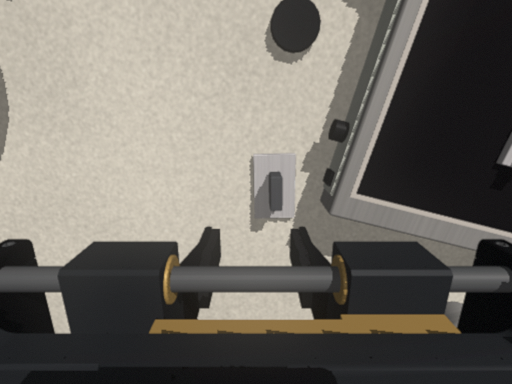

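```bash
python3 - <<'E'
from h import *
s,i,g=load("h1");p=rectpose(i,s,(275,187))
plan((p[0],p[1],.0345),p[2])
E
```

```text
(275, 187) c 0.4064 -0.2468 size 78.9 49.6 yawx 0.243
t 36.53 pos [ 0.3812 -0.2421  0.2007] yaw 0.223 F [ 0.1  0.3 -0.9] w 0.496 tilt [-0.001  0.001 -1.   ]
  j6 -0.964
  shift [ 23.6 166.2 -10.3] turn -0.02 len 168.2
```

Call:
{"op": "send_rows", "data": {
  "steps": [
    [0.2, 24, 35, -10.3, -0.015],
    [0.3, 24, 75, -10.3, -0.015],
    [0.3, 24, 110, -10.3, -0.015],
    [0.3, 24, 130, -10.3, -0.015],
    [0.3, 24, 130, -10.3, -0.015],
    [0.3, 24, 130, -10.3, -0.015]
  ]
}}

```text
time_s: 37.03
position: [0.406, -0.2462, 0.0701]
tool_rot: [-1.56, -0.185, 0.189]
contact_force: [0.6, -0.0, 0.2]
grip_width: 0.349
```

```bash
python3 - <<'E'
from h import *
snap("wrist","h2");s,i,g=load("h2")
plan((.4064,-.2468,.0345),.238)
E
```

```text
t 37.08 pos [ 0.4071 -0.2474  0.0718] yaw 0.238 F [-0.2 -0.2 -0.2] w 0.355 tilt [ 0. -0. -1.]
  j6 -0.95
  shift [-0.6 37.3  0.8] turn 0.0 len 37.3
```

View pics/h2.png

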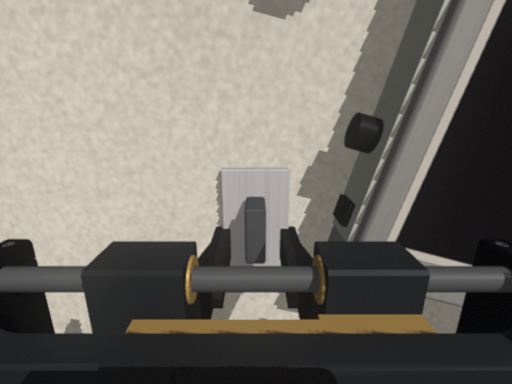

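Call:
{"op": "send_rows", "data": {
  "steps": [
    [0.3, 0, 20, 0, 0],
    [0.3, 0, 33, 0, 0],
    [0.3, 0, 37, 0, 0],
    [0.3, 0, 37, 0, 0],
    [1, 0, 37, 0, 0],
    [1, 0, 37, 0, 0],
    [1, 0, 37, 0, 0],
    [1, 0, 37, 0, 0],
    [1, 0, 37, 0, 0],
    [1, 0, 37, 0, 0]
  ]
}}

```text
time_s: 37.92
position: [0.4069, -0.2482, 0.0354]
tool_rot: [-1.564, -0.187, 0.185]
contact_force: [-1.1, 0.5, 6.7]
grip_width: 0.157
```

```bash
python3 - <<'E'
from h import *
plan((*glob(-105,-84),.16),-.0281)
E
```

```text
t 37.92 pos [ 0.4069 -0.2482  0.0354] yaw 0.237 F [-1.1  0.5  6.7] w 0.157 tilt [ 0.001 -0.001 -1.   ]
  j6 -0.95
  shift [ 188.5 -124.5   41.4] turn 0.265 len 229.7
```

Call:
{"op": "send_rows", "data": {
  "steps": [
    [1, 0, -30, 0, 0],
    [1, 0, -70, 0, 0],
    [1, 0, -110, 0, 0],
    [1, 0, -124, 0, 0.05],
    [1, 35, -124, 8, 0.1],
    [1, 70, -124, 16, 0.15],
    [1, 105, -124, 24, 0.2],
    [1, 140, -124, 32, 0.25],
    [1, 170, -124, 38, 0.265],
    [1, 188.5, -124, 42, 0.265],
    [1, 188.5, -124, 42, 0.265],
    [1, 188.5, -124, 42, 0.265]
  ]
}}

```text
time_s: 38.92
position: [0.5796, -0.1616, 0.1574]
tool_rot: [-1.57, 0.022, -0.019]
contact_force: [0.1, -0.6, -2.0]
grip_width: 0.159
```

Call:
{"op": "send_rows", "data": {
  "steps": [
    [1, 0, 0, 0, 0],
    [1, 0, 0, 0, 0]
  ]
}}

```text
time_s: 39.08
position: [0.5785, -0.1629, 0.1578]
tool_rot: [-1.57, 0.024, -0.022]
contact_force: [-0.6, -0.4, -2.4]
grip_width: 0.158
```

```bash
python3 - <<'E'
from h import *
snap("wrist","h3")
plan((*glob(-105,-84),.105),-.0281)
E
```

```text
t 39.13 pos [ 0.5786 -0.163   0.158 ] yaw -0.029 F [-0.6  0.  -0.7] w 0.158 tilt [-0.001  0.    -1.   ]
  j6 -0.376
  shift [ 1.8 53.  -0.5] turn -0.001 len 53.1
```

View pics/h3.png

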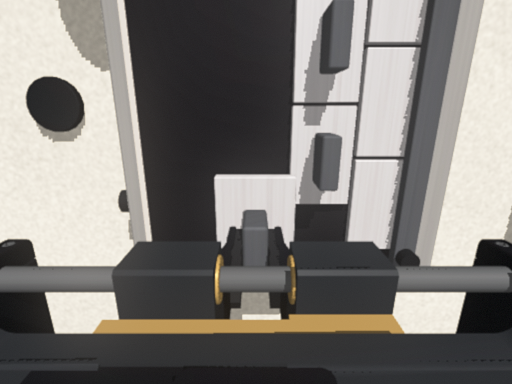

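```bash
python3 - <<'E'
from h import *
o=hand("h3",rows=(160,190))
plan((*glob(-106.2,-83-(o-.3)),.102),-.0281)
E
```

```text
hand: z off 1.6 slope 0.0008 res 0.02
t 39.13 pos [ 0.5786 -0.163   0.158 ] yaw -0.029 F [-0.6  0.  -0.7] w 0.158 tilt [-0.001  0.    -1.   ]
  j6 -0.376
  shift [ 0.6 56.  -0.8] turn -0.001 len 56.0
```

Call:
{"op": "send_rows", "data": {
  "steps": [
    [1, 0.6, 20, -0.8, 0],
    [1, 0.6, 40, -0.8, 0],
    [1, 0.6, 52, -0.8, 0],
    [1, 0.6, 56, -0.8, 0],
    [1, 0.6, 56, -0.8, 0],
    [1, 0.6, 56, -0.8, 0]
  ]
}}

```text
time_s: 39.63
position: [0.5803, -0.1636, 0.1028]
tool_rot: [-1.571, 0.022, -0.023]
contact_force: [0.5, -0.3, -1.2]
grip_width: 0.158
```

```bash
cat >> h.py <<'E'
def near(tag,dz=.0355,rows=(165,200),lr=(200,208),lc=(200,228)):
    s,i=snap("wrist",tag);g=cv2.cvtColor(i["pixels"],cv2.COLOR_RGB2GRAY).astype(float)
    zb=max(.06,s["position"][2]-dz);print("TCP",loc(s["position"]).round(2),s["position"][2].round(4),"F",s["contact_force"].round(1))
    e=[loc(ray(i,c,edgecol(g,c,*rows),zb,s)).round(2) for c in(224,230,280)];print("end",e)
    print("L",[loc(ray(i,edgerow(g,r,*lc),r,zb+.008,s))[0].round(2) for r in lr])
    return s,i,g
E
python3 - <<'E'
from h import *
s,i,g=near("h4");crop(i,180,40,350,250,3.4,"h4z.png")
for r in(120,140,200): print(g[r,284:310].astype(int))
E
```

```text
TCP [-105.    -84.11] 0.1028 F [ 0.5 -0.3 -1.2]
end [array([-123.83,  -42.67]), array([-120.07,  -42.68]), array([-88.77, -42.66])]
L [np.float64(-129.37), np.float64(-129.52)]
[ 48  47  47  49  48  48  46  49  50  48  50  48  43  44  61  92 147 200
 223 226 225 226 225 224 222 222]
[ 49  49  49  49  50  50  50  51  51  51  48  44  47  60  92 141 195 222
 225 224 224 225 223 221 221 223]
[220 222 223 222 222 223 222 222 220 221 222 162 121 176 216 223 222 222
 222 221 220 222 223 223 222 223]
```

View pics/h4z.png

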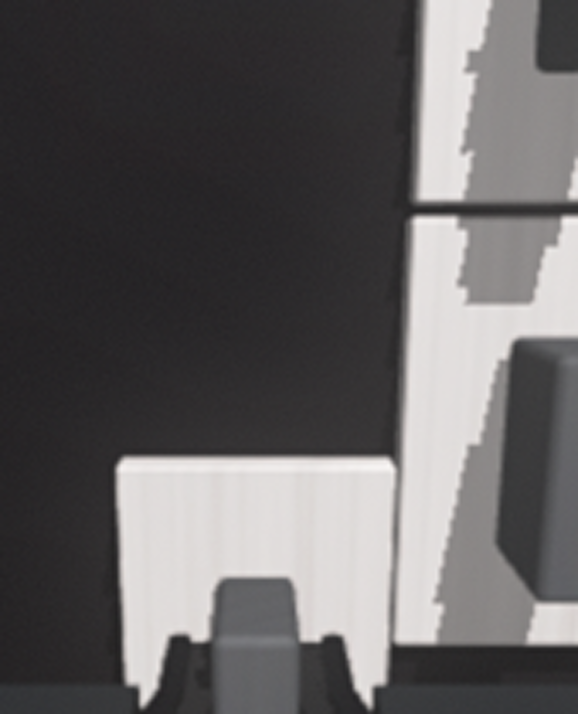

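Call:
{"op": "send_rows", "data": {
  "steps": [
    [1, -0.9, 2, 0, 0],
    [1, -0.9, 4, 0, 0],
    [1, -0.9, 6, 0, 0],
    [1, -0.9, 7.5, 0, 0],
    [1, -0.9, 7.5, 0, 0],
    [1, -0.9, 7.5, 0, 0]
  ]
}}

```text
time_s: 40.18
position: [0.5795, -0.1633, 0.0954]
tool_rot: [-1.571, 0.022, -0.022]
contact_force: [-1.3, 0.9, 3.1]
grip_width: 0.159
```

```bash
python3 - <<'E'
from h import *
s,i,g=near("h5",rows=(165,205));crop(i,180,40,350,250,3.4,"h5z.png")
E
```

```text
TCP [-105.74  -83.77] 0.0954 F [-1.3  0.9  3.1]
end [array([-124.58,  -42.31]), array([-120.82,  -42.32]), array([-89.54, -42.28])]
L [np.float64(-130.12), np.float64(-130.26)]
```

View pics/h5z.png

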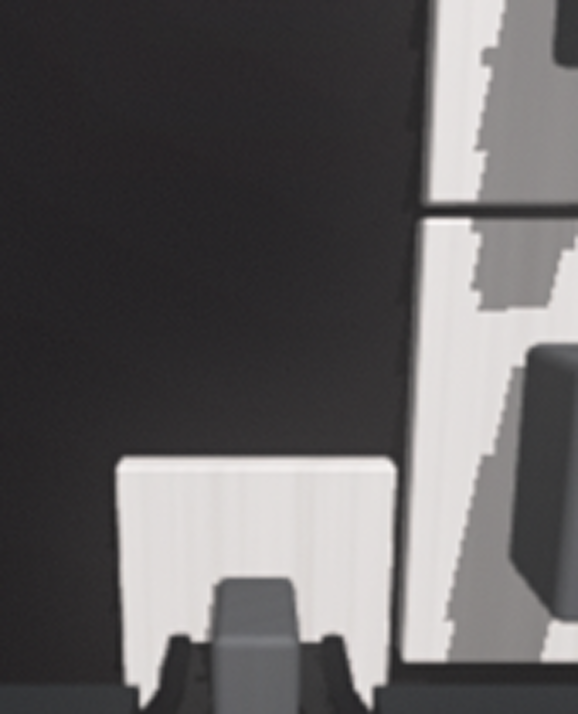

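Call:
{"op": "send_rows", "data": {
  "steps": [
    [0.3, 0, -0.5, 0, 0],
    [0.3, 0, -0.5, 0, 0],
    [0.3, 0, -0.5, 0, 0],
    [0.3, 0, -0.5, 0, 0],
    [0.3, 0, -40, 0, 0],
    [0.3, 0, -80, 0, 0],
    [0.3, 0, -110, 0, 0],
    [0.3, 0, -110, 0, 0],
    [0.3, 0, -110, 0, 0]
  ]
}}

```text
time_s: 40.98
position: [0.5809, -0.1639, 0.2077]
tool_rot: [-1.573, 0.018, -0.026]
contact_force: [-0.5, 1.0, -0.7]
grip_width: 0.346
```

```bash
python3 - <<'E'
from h import *
s,i=snap("wrist","h6")
plan((.41,.28,.30),-1.35)
s,i=snap("top","h6t");crop(i,110,100,430,290,2.5,"h6tz.png")
E
```

```text
t 41.03 pos [ 0.5796 -0.1634  0.2052] yaw -0.028 F [-0.1  0.9  0.3] w 0.346 tilt [ 0.001 -0.001 -1.   ]
  j6 -0.378
  shift [-181.8  -95.2  438.4] turn 1.322 len 484.0
```

View pics/h6.png

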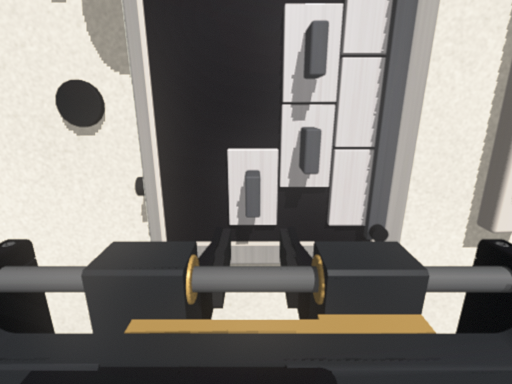

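View pics/h6tz.png

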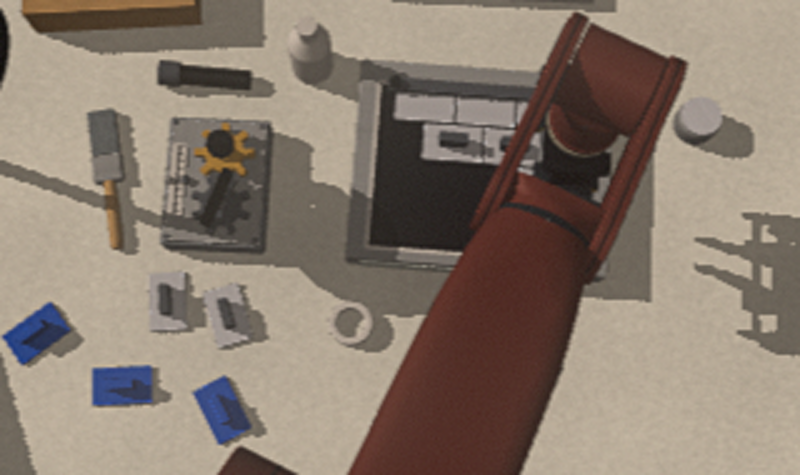

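```bash
python3 - <<'E'
from h import *
plan((.3958,.2564,.20),-1.218)
E
```

```text
t 41.08 pos [ 0.5787 -0.163   0.2037] yaw -0.028 F [ 0.5  0.2 -1. ] w 0.349 tilt [-0.001  0.001 -1.   ]
  j6 -0.378
  shift [-194.6    4.2  414.1] turn 1.19 len 457.6
```

Call:
{"op": "send_rows", "data": {
  "steps": [
    [0.1, -195, 4, 414, 1.19],
    [0.1, -195, 4, 414, 1.19],
    [0.1, -195, 4, 414, 1.19],
    [0.1, -195, 4, 414, 1.19],
    [0.1, -195, 4, 414, 1.19],
    [0.1, -195, 4, 414, 1.19],
    [0.1, -195, 4, 414, 1.19],
    [0.1, -195, 4, 414, 1.19],
    [0.1, -195, 4, 414, 1.19],
    [0.1, -195, 4, 414, 1.19],
    [0.1, -195, 4, 414, 1.19],
    [0.1, -195, 4, 414, 1.19]
  ]
}}

```text
time_s: 42.08
position: [0.3931, 0.2579, 0.1986]
tool_rot: [-1.358, 0.949, -0.945]
contact_force: [1.1, -0.4, 0.2]
grip_width: 0.447
```

Call:
{"op": "send_rows", "data": {
  "steps": [
    [0.1, 0, 0, 0, 0],
    [0.1, 0, 0, 0, 0],
    [0.1, 0, 0, 0, 0],
    [0.1, 0, 0, 0, 0]
  ]
}}

```text
time_s: 42.42
position: [0.396, 0.255, 0.1998]
tool_rot: [-1.357, 0.947, -0.946]
contact_force: [0.7, 0.7, 0.7]
grip_width: 0.448
```

```bash
python3 - <<'E'
from h import *
snap("wrist","k1")
plan((.3958,.2564,.20),-1.218)
E
```

```text
t 42.47 pos [0.3962 0.2549 0.2001] yaw -1.22 F [-0.4 -0.7  0.7] w 0.45 tilt [-0.001 -0.001 -1.   ]
  j6 1.624
  shift [-1.5  0.1  0.1] turn -0.002 len 1.5
```

View pics/k1.png

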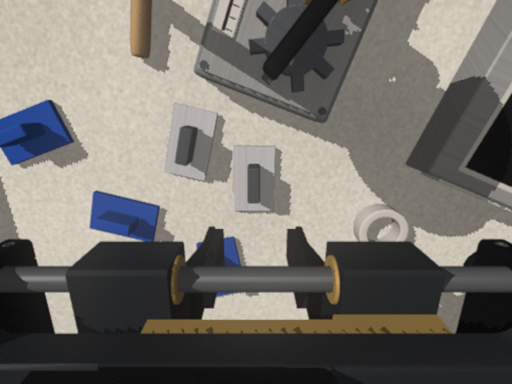

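```bash
python3 - <<'E'
from h import *
s,i,g=load("k1");p=rectpose(i,s,(254,180),r=48);rectpose(i,s,(190,140),r=48)
plan((p[0],p[1],.0345),p[2])
E
```

```text
(254, 180) c 0.3944 0.256 size 77.3 49.3 yawx -1.219
(190, 140) c 0.4089 0.3391 size 79.6 49.7 yawx -1.454
t 42.47 pos [0.3962 0.2549 0.2001] yaw -1.22 F [-0.4 -0.7  0.7] w 0.45 tilt [-0.001 -0.001 -1.   ]
  j6 1.624
  shift [ -1.6 165.6  -1.1] turn -0.001 len 165.6
```

Call:
{"op": "send_rows", "data": {
  "steps": [
    [0.1, -1, 35, 0, 0],
    [0.1, -1.6, 75, -1, 0],
    [0.1, -1.6, 115, -1, 0],
    [0.1, -1.6, 145, -1, 0],
    [0.1, -1.6, 160, -1, 0],
    [0.1, -1.6, 165.5, -1, 0],
    [0.1, -1.6, 165.5, -1, 0],
    [0.1, -1.6, 165.5, -1, 0]
  ]
}}

```text
time_s: 43.13
position: [0.3955, 0.2569, 0.036]
tool_rot: [-1.354, 0.946, -0.947]
contact_force: [0.1, 0.4, -1.1]
grip_width: 0.452
```

Call:
{"op": "send_rows", "data": {
  "steps": [
    [1, 0, 0, 0, 0],
    [1, 0, 0, 0, 0],
    [1, 0, 0, 0, 0],
    [1, 0, 0, 0, 0],
    [1, 0, 0, 0, 0],
    [1, 0, 0, 0, 0],
    [1, 0, 0, 0, 0]
  ]
}}

```text
time_s: 43.72
position: [0.3949, 0.2574, 0.0359]
tool_rot: [-1.355, 0.945, -0.946]
contact_force: [-0.4, -1.3, 6.0]
grip_width: 0.159
```

```bash
python3 - <<'E'
from h import *
plan((*glob(-107,0),.17),-.0281)
E
```

```text
t 43.72 pos [0.3949 0.2574 0.0359] yaw -1.218 F [-0.4 -1.3  6. ] w 0.159 tilt [ 0.001  0.    -1.   ]
  j6 1.628
  shift [ 380.3 -134.    58. ] turn -1.19 len 407.4
```

Call:
{"op": "send_rows", "data": {
  "steps": [
    [1, 0, -35, 0, 0],
    [1, 0, -75, 0, 0],
    [1, 0, -115, 0, 0],
    [1, 30, -134, 5, -0.1],
    [1, 380, -134, 58, -1.19],
    [1, 380, -134, 58, -1.19],
    [1, 380, -134, 58, -1.19],
    [1, 380, -134, 58, -1.19],
    [1, 380, -134, 58, -1.19],
    [1, 380, -134, 58, -1.19],
    [1, 380, -134, 58, -1.19],
    [1, 380, -134, 58, -1.19]
  ]
}}

```text
time_s: 44.72
position: [0.5568, -0.0376, 0.1686]
tool_rot: [-1.565, 0.156, -0.154]
contact_force: [0.5, 1.0, -1.4]
grip_width: 0.16
```

```bash
python3 - <<'E'
from h import *
plan((*glob(-107,0),.165),-.0281)
E
```

```text
t 44.72 pos [ 0.5568 -0.0376  0.1686] yaw -0.197 F [ 0.5  1.  -1.4] w 0.16 tilt [-0.001  0.001 -1.   ]
  j6 -0.012
  shift [ 31.6   3.5 -36.4] turn -0.169 len 48.4
```

Call:
{"op": "send_rows", "data": {
  "steps": [
    [1, 15, 3, -18, -0.1],
    [1, 28, 3, -32, -0.165],
    [1, 28, 3, -32, -0.165],
    [1, 28, 3, -32, -0.165],
    [1, 28, 3, -32, -0.165],
    [1, 28, 3, -32, -0.165]
  ]
}}

```text
time_s: 45.22
position: [0.577, -0.0719, 0.1658]
tool_rot: [-1.57, 0.031, -0.029]
contact_force: [-0.2, 0.3, -1.1]
grip_width: 0.158
```

```bash
python3 - <<'E'
from h import *
snap("wrist","k2")
plan((*glob(-106,0),.105),-.0281)
E
```

```text
t 45.27 pos [ 0.5771 -0.0719  0.1661] yaw -0.038 F [-0.1  0.3 -0. ] w 0.156 tilt [-0.001  0.    -1.   ]
  j6 -0.222
  shift [ 4.9 61.1 -7.5] turn -0.009 len 61.7
```

View pics/k2.png

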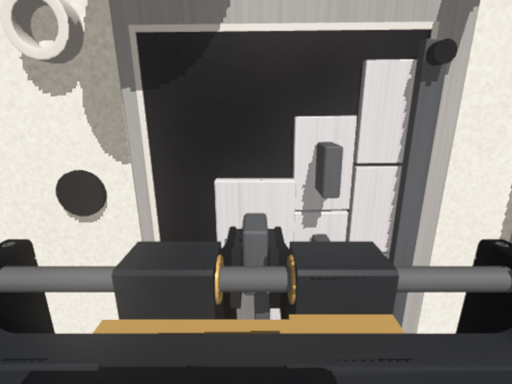

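```bash
python3 - <<'E'
from h import *
o=hand("k2",dz=.0359,rows=(165,195))
plan((*glob(-105.9,0.1-(o-.3)),.103),-.0281)
E
```

```text
hand: z off -1.17 slope 0.0014 res 0.01
t 45.27 pos [ 0.5771 -0.0719  0.1661] yaw -0.038 F [-0.1  0.3 -0. ] w 0.156 tilt [-0.001  0.    -1.   ]
  j6 -0.222
  shift [ 4.9 63.1 -5.9] turn -0.009 len 63.5
```

Call:
{"op": "send_rows", "data": {
  "steps": [
    [1, 4, 0, -5, -0.009],
    [1, 4.9, 20, -5.9, -0.009],
    [1, 4.9, 45, -5.9, -0.009],
    [1, 4.9, 59, -5.9, -0.009],
    [1, 4.9, 63, -5.9, -0.009],
    [1, 4.9, 63, -5.9, -0.009],
    [1, 4.9, 63, -5.9, -0.009]
  ]
}}

```text
time_s: 45.85
position: [0.5828, -0.0791, 0.104]
tool_rot: [-1.571, 0.022, -0.023]
contact_force: [1.2, 1.0, -0.6]
grip_width: 0.158
```

```bash
python3 - <<'E'
from h import *
s,i,g=near("k3",dz=.0359,rows=(165,200));crop(i,180,40,350,250,3.4,"k3z.png")
for r in(195,205): print(g[r,284:310].astype(int))
R_=[loc(ray(i,edgerow(g,r,297,306,150),r,.068,s)).round(2) for r in(150,165,195)];print("c2 near edge",R_)
E
```

```text
TCP [-104.82    0.49] 0.104 F [ 1.2  1.  -0.6]
end [array([-123.74,   39.34]), array([-119.96,   39.36]), array([-88.46,  39.36])]
L [np.float64(-129.15), np.float64(-129.27)]
[225 227 226 223 223 224 225 224 224 226 224 162 108 168 217 225 224 223
 224 223 220 222 224 224 223 223]
[225 225 224 222 223 223 224 224 225 225 204 145 131 188 220 223 224 222
 224 222 221 223 225 225 225 225]
c2 near edge [array([-77.62,  56.54]), array([-77.58,  47.23]), array([-77.01,  27.7 ])]
```

View pics/k3z.png

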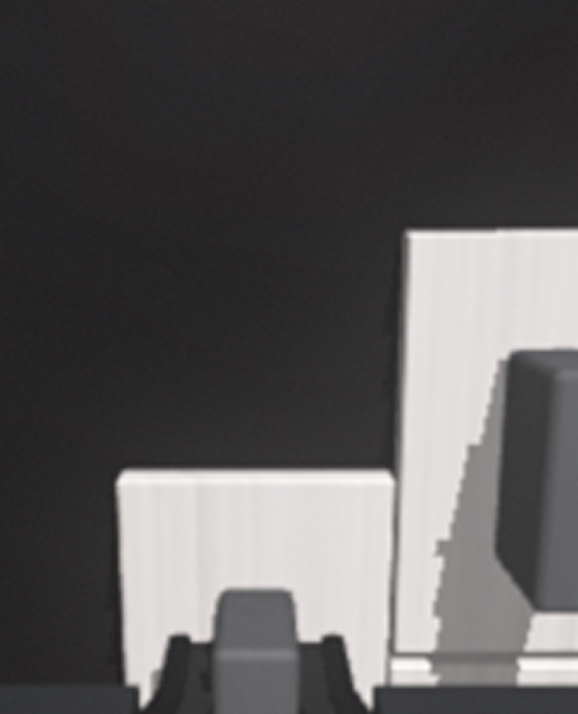

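Call:
{"op": "send_rows", "data": {
  "steps": [
    [1, -0.9, 0, 1, 0],
    [1, -0.9, 3, 1, 0],
    [1, -0.9, 6, 1, 0],
    [1, -0.9, 8, 1, 0],
    [1, -0.9, 8.6, 1, 0],
    [1, -0.9, 8.6, 1, 0],
    [1, -0.9, 8.6, 1, 0]
  ]
}}

```text
time_s: 46.48
position: [0.5818, -0.0782, 0.0959]
tool_rot: [-1.571, 0.022, -0.023]
contact_force: [-3.8, 1.0, 7.1]
grip_width: 0.159
```

```bash
python3 - <<'E'
from h import *
s,i,g=near("k4",dz=.0359,rows=(165,205));crop(i,180,40,350,250,3.4,"k4z.png")
R_=[loc(ray(i,edgerow(g,r,297,306,150),r,.068,s)).round(2) for r in(150,165,195)];print("c2 near edge",R_)
print("R",[loc(ray(i,edgerow(g,r,286,297,130,True),r,.068,s)).round(2) for r in(200,205)])
E
```

```text
TCP [-105.85    1.3 ] 0.0959 F [-3.8  1.   7.1]
end [array([-124.76,   40.17]), array([-120.98,   40.18]), array([-89.48,  40.17])]
L [np.float64(-130.19), np.float64(-130.37)]
c2 near edge [array([-77.66,  58.49]), array([-77.52,  49.61]), array([-77.4 ,  30.98])]
R [array([-80.41,  27.76]), array([-80.54,  24.51])]
```

View pics/k4z.png

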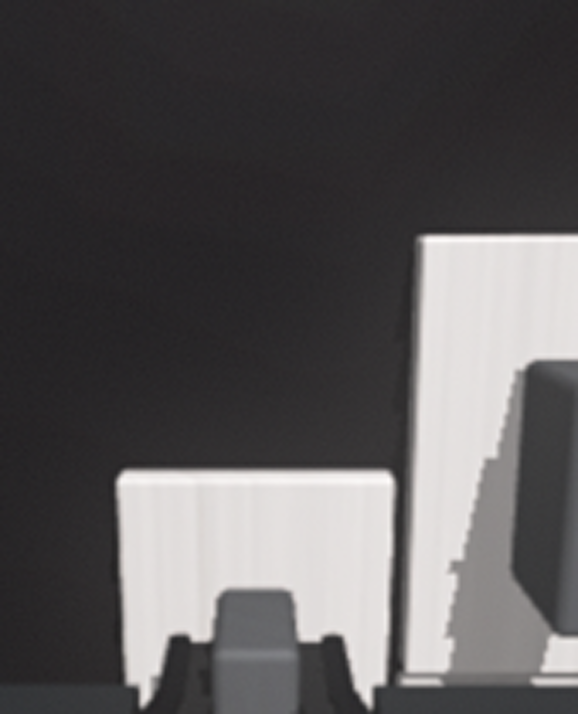

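Call:
{"op": "send_rows", "data": {
  "steps": [
    [1, 0.3, -2.5, 0.4, 0],
    [1, 0.3, -2.5, 0.4, 0],
    [1, 0.3, -1, 0.4, 0],
    [1, 0.3, -1, 0.4, 0],
    [0.3, 0.3, -1, 0.4, 0],
    [0.3, 0.3, -1, 0.4, 0],
    [0.3, 0.3, -1, 0.4, 0],
    [0.3, 0.3, -40, 0.4, 0],
    [0.3, 0.3, -80, 0.4, 0],
    [0.3, 0.3, -110, 0.4, 0],
    [0.3, 0.3, -110, 0.4, 0],
    [0.3, 0.3, -110, 0.4, 0]
  ]
}}

```text
time_s: 47.53
position: [0.5833, -0.0781, 0.2075]
tool_rot: [-1.572, 0.019, -0.027]
contact_force: [0.4, -0.2, -0.9]
grip_width: 0.348
```

```bash
python3 - <<'E'
from h import *
s,i=snap("wrist","k5")
plan((.4089,.3391,.20),-1.454)
E
```

```text
t 47.58 pos [ 0.582  -0.0778  0.2051] yaw -0.029 F [-0.9  0.2 -0.8] w 0.347 tilt [ 0.001 -0.    -1.   ]
  j6 -0.238
  shift [-185.2    4.8  411.7] turn 1.425 len 451.4
```

View pics/k5.png

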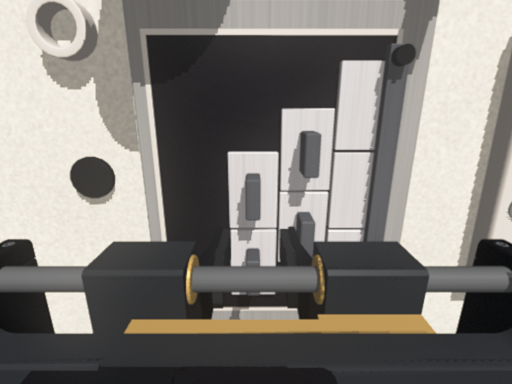

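Call:
{"op": "send_rows", "data": {
  "steps": [
    [0.1, -185, 4, 412, 1.425],
    [0.1, -185, 4, 412, 1.425],
    [0.1, -185, 4, 412, 1.425],
    [0.1, -185, 4, 412, 1.425],
    [0.1, -185, 4, 412, 1.425],
    [0.1, -185, 4, 412, 1.425],
    [0.1, -185, 4, 412, 1.425],
    [0.1, -185, 4, 412, 1.425],
    [0.1, -185, 4, 412, 1.425],
    [0.1, -185, 4, 412, 1.425],
    [0.1, -185, 4, 412, 1.425],
    [0.1, -185, 4, 412, 1.425]
  ]
}}

```text
time_s: 48.58
position: [0.4064, 0.3408, 0.1983]
tool_rot: [-1.28, 1.1, -1.098]
contact_force: [-0.1, -0.2, -0.3]
grip_width: 0.447
```

Call:
{"op": "send_rows", "data": {
  "steps": [
    [0.1, 0, 0, 0, 0],
    [0.1, 0, 0, 0, 0],
    [0.1, 0, 0, 0, 0],
    [0.1, 0, 0, 0, 0]
  ]
}}

```text
time_s: 48.92
position: [0.4089, 0.3382, 0.1996]
tool_rot: [-1.28, 1.095, -1.095]
contact_force: [-0.2, -0.4, 0.2]
grip_width: 0.453
```

```bash
python3 - <<'E'
from h import *
snap("wrist","m1")
plan((.4089,.3391,.20),-1.454)
E
```

```text
t 48.97 pos [0.4092 0.3382 0.1999] yaw -1.417 F [ 0.2 -0.1 -0.7] w 0.45 tilt [-0.001 -0.001 -1.   ]
  j6 1.96
  shift [-1.  -0.1 -0.1] turn 0.037 len 1.0
```

View pics/m1.png

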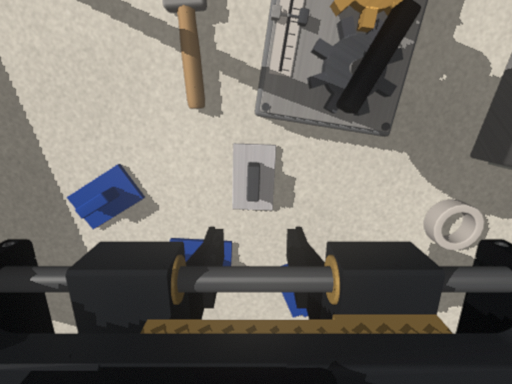

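```bash
python3 - <<'E'
from h import *
s,i,g=load("m1");p=rectpose(i,s,(254,180),r=48)
plan((p[0],p[1],.0345),p[2])
E
```

```text
(254, 180) c 0.4097 0.3397 size 80.8 48.6 yawx -1.454
t 48.97 pos [0.4092 0.3382 0.1999] yaw -1.417 F [ 0.2 -0.1 -0.7] w 0.45 tilt [-0.001 -0.001 -1.   ]
  j6 1.96
  shift [ -1.6 165.4   0.9] turn 0.036 len 165.4
```

Call:
{"op": "send_rows", "data": {
  "steps": [
    [0.1, -1, 35, 0, 0.025],
    [0.1, -1.4, 75, 0.5, 0.025],
    [0.1, -1.4, 115, 0.5, 0.025],
    [0.1, -1.4, 145, 0.5, 0.025],
    [0.1, -1.4, 160, 0.5, 0.025],
    [0.1, -1.4, 166, 0.5, 0.025],
    [0.1, -1.4, 166, 0.5, 0.025],
    [0.1, -1.4, 166, 0.5, 0.025]
  ]
}}

```text
time_s: 49.63
position: [0.4102, 0.3407, 0.0355]
tool_rot: [-1.266, 1.114, -1.114]
contact_force: [0.3, -0.5, 0.8]
grip_width: 0.448
```

Call:
{"op": "send_rows", "data": {
  "steps": [
    [1, 0, 0, 0, 0],
    [1, 0, 0, 0, 0],
    [1, 0, 0, 0, 0],
    [1, 0, 0, 0, 0],
    [1, 0, 0, 0, 0],
    [1, 0, 0, 0, 0],
    [1, 0, 0, 0, 0]
  ]
}}

```text
time_s: 50.22
position: [0.4096, 0.3411, 0.0353]
tool_rot: [-1.267, 1.113, -1.114]
contact_force: [-0.7, -1.1, 6.1]
grip_width: 0.158
```

```bash
python3 - <<'E'
from h import *
plan((*glob(-107,84),.17),-.0281)
E
```

```text
t 50.22 pos [0.4096 0.3411 0.0353] yaw -1.442 F [-0.7 -1.1  6.1] w 0.158 tilt [ 0.001  0.    -1.   ]
  j6 1.988
  shift [ 356.2 -134.6  128.7] turn -1.413 len 401.9
```

Call:
{"op": "send_rows", "data": {
  "steps": [
    [1, 0, -35, 0, 0],
    [1, 0, -75, 0, 0],
    [1, 0, -115, 0, 0],
    [1, 0, -150, 0, 0],
    [1, 30, -165, 5, -0.1],
    [1, 356, -165, 129, -1.413],
    [1, 356, -165, 129, -1.413],
    [1, 356, -165, 129, -1.413],
    [1, 356, -165, 129, -1.413],
    [1, 356, -165, 129, -1.413],
    [1, 356, -165, 129, -1.413],
    [1, 356, -165, 129, -1.413]
  ]
}}

```text
time_s: 51.22
position: [0.5436, 0.0774, 0.1991]
tool_rot: [-1.529, 0.425, -0.424]
contact_force: [0.7, 0.6, -1.5]
grip_width: 0.159
```

```bash
python3 - <<'E'
from h import *
plan((*glob(-107,84),.17),-.0281)
E
```

```text
t 51.22 pos [0.5436 0.0774 0.1991] yaw -0.542 F [ 0.7  0.6 -1.5] w 0.159 tilt [-0.001  0.    -1.   ]
  j6 0.539
  shift [ 71.4  29.  -42.1] turn -0.514 len 87.8
```

Call:
{"op": "send_rows", "data": {
  "steps": [
    [1, 25, 5, -14, -0.12],
    [1, 45, 20, -28, -0.24],
    [1, 68, 29, -40, -0.36],
    [1, 68, 29, -40, -0.48],
    [1, 68, 29, -40, -0.51],
    [1, 68, 29, -40, -0.51],
    [1, 68, 29, -40, -0.51],
    [1, 68, 29, -40, -0.51]
  ]
}}

```text
time_s: 51.88
position: [0.5805, 0.0097, 0.1704]
tool_rot: [-1.57, 0.031, -0.03]
contact_force: [-0.0, -0.4, -1.9]
grip_width: 0.158
```

```bash
python3 - <<'E'
from h import *
snap("wrist","m2")
plan((*glob(-106,84),.105),-.0281)
E
```

```text
t 51.93 pos [0.5805 0.0097 0.1706] yaw -0.038 F [-0.3 -0.4 -1.2] w 0.158 tilt [-0.  0. -1.]
  j6 -0.081
  shift [ 3.7 65.6 -5.2] turn -0.01 len 65.9
```

View pics/m2.png

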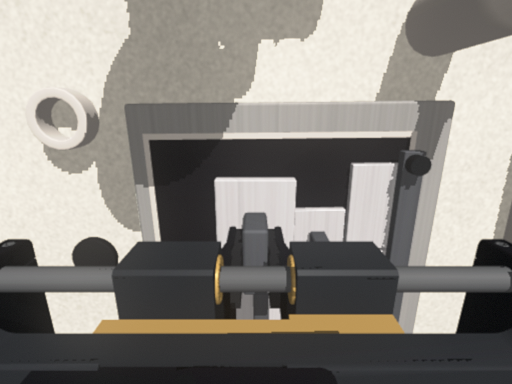

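```bash
python3 - <<'E'
from h import *
s,i,g=load("k5")
print("mid far",[loc(ray(i,c,edgecol(g,c,145,158),.060,s)).round(2) for c in(235,250,270)],"mid near",[loc(ray(i,c,down(g,c,222,232),.068,s)).round(2) for c in(236,268)])
print("clamp far",[loc(ray(i,c,edgecol(g,c,52,68),.060,s)).round(2) for c in(350,365)])
print("pl1 far",[loc(ray(i,c,edgecol(g,c,100,115),.060,s)).round(2) for c in(290,320)])
print("L",[loc(ray(i,edgerow(g,r,215,240),r,.068,s)).round(2) for r in(165,190,215,236)])
o=hand("m2",dz=.0353,rows=(165,195))
plan((*glob(-106.2,84.3-(o-.3)),.103),-.0281)
E
```

```text
Traceback (most recent call last):
  File "h.py", line 103, in down
    col=g[r0:r1,c];k=np.where(col<th)[0][0];return r0+k-1+(col[k-1]-th)/(col[k-1]-col[k])
                     ~~~~~~~~~~~~~~~~~~~^^^
IndexError: index 0 is out of bounds for axis 0 with size 0
```

```bash
python3 - <<'E'
from h import *
s,i,g=load("k5")
print("mid far",[loc(ray(i,c,edgecol(g,c,145,158),.060,s)).round(2) for c in(235,250,270)])
print(g[220:240,236].astype(int),g[220:240,268].astype(int))
print("clamp far",[loc(ray(i,c,edgecol(g,c,52,68),.060,s)).round(2) for c in(350,365)])
print("pl1 far",[loc(ray(i,c,edgecol(g,c,100,115),.060,s)).round(2) for c in(290,320)])
print("L",[loc(ray(i,edgerow(g,r,215,240),r,.068,s)).round(2) for r in(165,190,215)])
o=hand("m2",dz=.0353,rows=(165,195))
plan((*glob(-106.2,84.3-(o-.3)),.103),-.0281)
E
```

```text
mid far [array([-122.97,   40.91]), array([-107.93,   40.9 ]), array([-87.87,  40.9 ])]
[207 201 195 187 194 213 216 182 106 159 227 233 217 214 211 209 217 217
 216 216] [215 215 217 215 216 217 213 174 133 192 230 229 217 215 215 215 215 215
 214 215]
clamp far [array([-15.62, 124.28]), array([ -1.82, 124.29])]
pl1 far [array([-69.26,  82.07]), array([-40.41,  82.33])]
L [array([-130.29,   27.94]), array([-130.34,    2.21]), array([-130.52,  -24.93])]
hand: z off -0.39 slope 0.0006 res 0.01
t 51.93 pos [0.5805 0.0097 0.1706] yaw -0.038 F [-0.3 -0.4 -1.2] w 0.158 tilt [-0.  0. -1.]
  j6 -0.081
  shift [ 3.5 67.6 -4.2] turn -0.01 len 67.8
```

Call:
{"op": "send_rows", "data": {
  "steps": [
    [1, 3, 0, -4, -0.01],
    [1, 3.5, 20, -4.2, -0.01],
    [1, 3.5, 45, -4.2, -0.01],
    [1, 3.5, 61, -4.2, -0.01],
    [1, 3.5, 67.5, -4.2, -0.01],
    [1, 3.5, 67.5, -4.2, -0.01],
    [1, 3.5, 67.5, -4.2, -0.01]
  ]
}}

```text
time_s: 52.52
position: [0.5844, 0.005, 0.1037]
tool_rot: [-1.571, 0.022, -0.022]
contact_force: [0.2, -0.1, -1.6]
grip_width: 0.16
```

```bash
python3 - <<'E'
from h import *
s,i,g=near("m3",dz=.0353,rows=(160,200));crop(i,180,60,390,250,3.4,"m3z.png")
print("clamp far",g[140:190,370].astype(int))
E
```

```text
TCP [-105.65   84.6 ] 0.1037 F [ 0.2 -0.1 -1.6]
end [array([-124.55,  124.19]), array([-120.79,  124.2 ]), array([-89.42, 124.22])]
L [np.float64(-129.93), np.float64(-130.1)]
clamp far [226 214 153  63  46  46  48  47  45  46  46  46  45  46  46  45  46  43
  46  43  44  42  44  43  44  43  44  44  43  41  42  43  43  41  42  43
  42  42  40  40  42  42  43  41  42  41  42  42  42  42]
```

View pics/m3z.png

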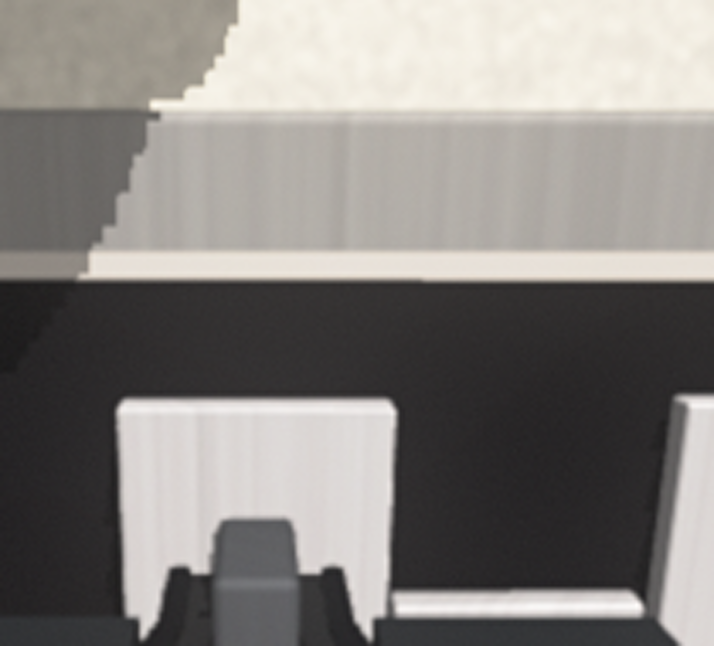

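```bash
python3 - <<'E'
from h import *
s,i,g=load("m3")
for c in(382,386,392,400): print(loc(ray(i,c,edgecol(g,c,165,190),.060,s)).round(2))
E
```

```text
[-21.69 122.96]
[-19.06 122.95]
[-15.12 122.94]
[ -9.86 122.95]
```

Call:
{"op": "send_rows", "data": {
  "steps": [
    [1, -0.1, 0, -0.9, 0],
    [1, -0.1, 3, -1, 0],
    [1, -0.1, 6, -1, 0],
    [1, -0.1, 8, -1, 0],
    [1, -0.1, 8.6, -1, 0],
    [1, -0.1, 8.6, -1, 0],
    [1, -0.1, 8.6, -1, 0]
  ]
}}

```text
time_s: 53.15
position: [0.5842, 0.0039, 0.0954]
tool_rot: [-1.571, 0.021, -0.022]
contact_force: [-1.9, -0.1, 5.0]
grip_width: 0.157
```

```bash
python3 - <<'E'
from h import *
s,i,g=near("m4",dz=.0353,rows=(160,200))
for c in(386,392,400): print(loc(ray(i,c,edgecol(g,c,165,195),.060,s)).round(2))
E
```

```text
TCP [-105.76   83.5 ] 0.0954 F [-1.9 -0.1  5. ]
end [array([-124.64,  123.1 ]), array([-120.88,  123.1 ]), array([-89.51, 123.11])]
L [np.float64(-130.05), np.float64(-130.2)]
[-22.95 123.03]
[-19.18 123.04]
[-14.16 123.03]
```

Aligned with the clamped end within 0.1 mm. I'll release and inspect the whole layout.

Call:
{"op": "send_rows", "data": {
  "steps": [
    [0.3, 0, -0.7, 0, 0],
    [0.3, 0, -0.7, 0, 0],
    [0.3, 0, -0.7, 0, 0],
    [0.3, 0, -0.7, 0, 0],
    [0.3, 0, -40, 0, 0],
    [0.3, 0, -80, 0, 0],
    [0.3, 0, -120, 0, 0],
    [0.3, 0, -160, 0, 0],
    [0.3, 0, -180, -30, 0],
    [0.3, 0, -180, -60, 0],
    [0.3, 0, -180, -60, 0],
    [0.3, 0, -180, -60, 0]
  ]
}}

```text
time_s: 54.2
position: [0.5822, -0.0571, 0.2747]
tool_rot: [-1.571, 0.024, -0.024]
contact_force: [0.5, 0.5, 0.1]
grip_width: 0.353
```

Call:
{"op": "send_rows", "data": {
  "steps": [
    [0.3, 0, 0, 0, 0],
    [0.3, 0, 0, 0, 0],
    [0.3, 0, 0, 0, 0],
    [0.3, 0, 0, 0, 0]
  ]
}}

```text
time_s: 54.53
position: [0.582, -0.055, 0.2739]
tool_rot: [-1.57, 0.022, -0.02]
contact_force: [-0.2, 0.1, -0.0]
grip_width: 0.349
```

```bash
python3 - <<'E'
from h import *
s,i=snap("wrist","n1");crop(i,170,70,350,250,4,"n1z.png")
plan((.45,-.35,.3),-.028)
E
```

```text
t 54.58 pos [ 0.5821 -0.0552  0.2741] yaw -0.027 F [ 0.2 -0.2  0.1] w 0.353 tilt [-0.001  0.    -1.   ]
  j6 -0.202
  shift [-124.1  -25.9 -298.3] turn 0.001 len 324.1
```

View pics/n1z.png

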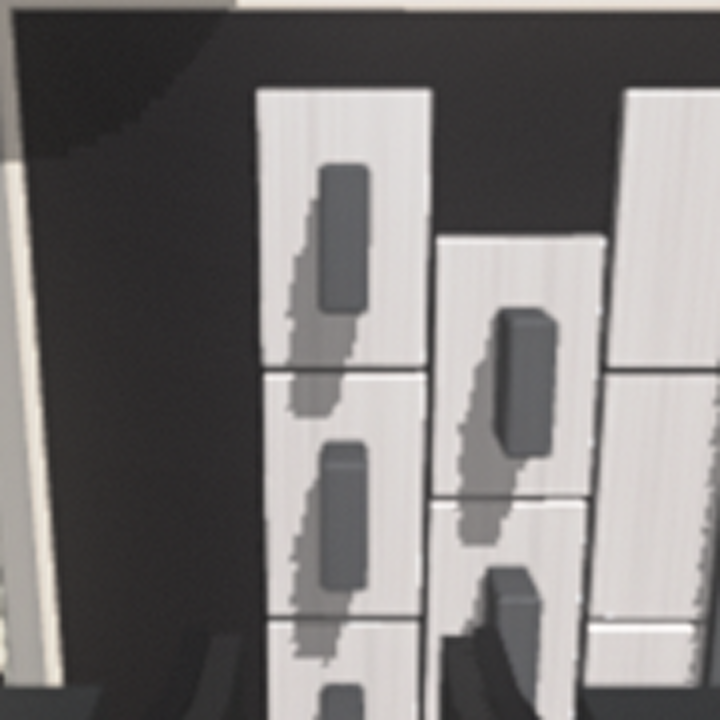

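Call:
{"op": "send_rows", "data": {
  "steps": [
    [0.3, -124, -26, -298, 0],
    [0.3, -124, -26, -298, 0],
    [0.3, -124, -26, -298, 0],
    [0.3, -124, -26, -298, 0],
    [0.3, -124, -26, -298, 0],
    [0.3, -124, -26, -298, 0],
    [0.3, -124, -26, -298, 0],
    [0.3, -124, -26, -298, 0],
    [0.3, -124, -26, -298, 0],
    [0.3, -124, -26, -298, 0],
    [0.3, -124, -26, -298, 0],
    [0.3, -124, -26, -298, 0]
  ]
}}

```text
time_s: 55.58
position: [0.4506, -0.349, 0.3003]
tool_rot: [-1.57, 0.021, -0.021]
contact_force: [-0.2, 0.9, -0.3]
grip_width: 0.353
```

```bash
python3 - <<'E'
from h import *
s,i=snap("scene","n2s");crop(i,60,110,440,310,2.1,"n2sz.png")
s,i=snap("top","n2t");crop(i,110,90,430,280,2.5,"n2tz.png")
E
```

```text
(no output)
```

View pics/n2sz.png

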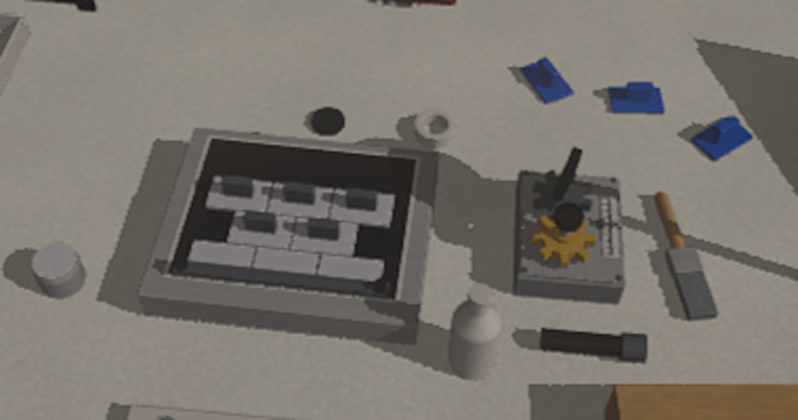

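View pics/n2tz.png

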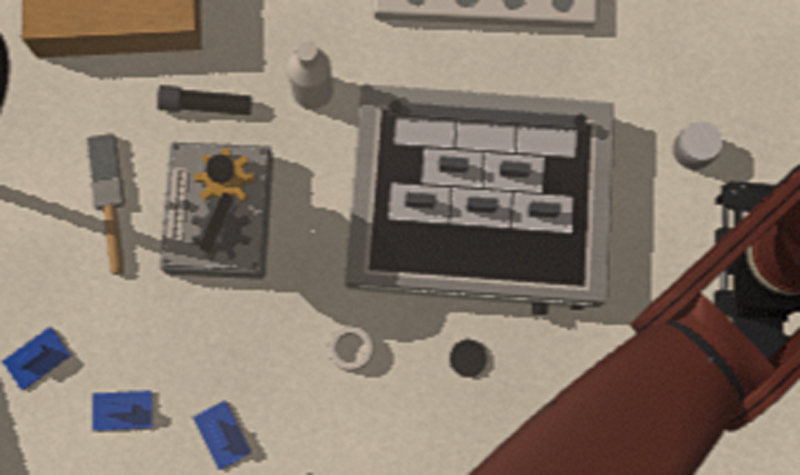

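```bash
python3 - <<'E'
from workcell import ctrl
print(ctrl.finish_job())
E
```

```text
the job is handed in; nothing more can be done
None
```

The copy stand is ready and the job was handed in at about 56 s of the 210 s allowed.

**Focus drive**
- I eased the knob down at about 8 N until the brass gear leaned on the spindle's teeth. I then turned the T-handle about 0.66 rad anticlockwise, and the teeth dropped into mesh on that first pass, so there was no rocking back.
- The knob then went down to a firm stop at 18 N. The fingertip height matched fully home, and the scene camera put its travel at roughly 19 to 20 mm.
- I turned the T-handle until the pointer met the rider. A first check showed it 0.5 to 0.9 mm short, so I added about 0.03 rad. A close view straight above then put it within about 0.3 mm. The handle was not touched after that.

**Masking plates**
- Five grey plates were there, and all are on the light box. Two are in the next course, centred on the clamped joints. Three are in the course after that, in line with the clamped plates.
- One plate had been knocked about 27 mm aside during the run. I found that before reaching for it and measured it again.
- By the wrist camera, the gaps I measured are about 2.5 to 3 mm and plate positions are within about 0.5 mm. Separate views disagreed by up to about 1 mm, so I lined plates up against the clamped ones seen in the same picture.

The last top and scene pictures show both courses lying flat. The blue look-alikes and the other things on the bench are where they were, and the arm was clear of everything.

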